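# Load the scale's weight hanger from the weights drawer

### The arm

A 6-joint arm with a two-finger parallel gripper is mounted at the origin on the work surface. World frame = base frame: x ahead of the robot, y to its left, z up, the work surface at z = 0. Lengths are in mm, angles in rad, forces in N, time in s.
With the tool pointing down it reaches from about 400 to 825 mm from the base axis. Payload 7 kg.
Tool frame: the origin (TCP) lies on the front face of the gripper's body, between the roots of the fingers; the fingertips stand 73 mm ahead of it and the grasp point (between the pads) lies 54 mm ahead of it (r.nose_length is the distance from the TCP to the fingertips, in mm); z points along the fingers, y is the direction in which the jaws open and shut (so a half turn about z gives the same grasp; the last joint's range is limited). The gripper opens to 85 mm and grips with 20 to 120 N. Pads are 22 mm wide; open, the fingers measure 114 mm over their backs; the gripper's body (76 mm by 85 mm) begins 54 mm behind the grasp point. The pads swing forward as they close: fully open they stand 13 mm farther back than shut.
Start: joints at [-0.9, 0.359, 0.012, 0, -1.224, -0.288], TCP at [252.098, -626.133, 303.902] pointing down, gripper open.
Joint ranges: [-3.07, 3.07], [-1.43, 2.12], [-1.02, 1.25], [-3.03, 1.67], [-3.05, -0], [-3.03, 3.03]. Speed limits (rad/s): [2.39, 2.39, 3.01, 3.14, 3.14, 3.14].

### API

Orientations are given as a unit quaternion [w, x, y, z].
In Python, from cell import r gives the robot as it stands.
- The arm moves only by the tool drive_tool, never from a script. Its argument "increments" is a list of rows, each an object with "slide": the shift along the tool's x, y, z in mm, a list of three; "roll": the turn about the tool's z in rad; "jaw": the finger opening in mm, from 0 to 85.4. A call has 1 to 12 rows; each row shifts and turns the commanded pose from where the row before left it, along the tool's axes as they then stand; what a row does not reach is not made up. A row lasts 1/8 s, in which the tool goes at most 62.5 mm and 10.7 degrees, less where a joint would pass 70% of its speed; a pose out of reach is approached as far as the arm can. A call is refused whole if a number of a shift passes 62.5 or a number of a turn 0.188, either way. A call with a gripper value outside its range is refused whole. The fingers move at their own pace and stop on an object; "newtons" is the grip in N (left out, the last holds). Time passes only in rows, so rows that do not move let the fingers close. It gives the time, the measured TCP pose, the force and the opening at its end, in the units of the state.
- r.get_obs(): the state, without advancing time (a new reading comes with each control period).
- r.camera(name): name is "side" or "top" or "wrist"; returns a dict with "img" (480x640x3 uint8, red, green, blue), "camera_matrix" (3x3 intrinsics, pixels), "k1" (the pictures are not rectified: a ray, as slopes to the right and down, at radius r is drawn at 1 + k1 r^2 times it, then the intrinsics apply), "cam_to_world" (4x4, takes a point from camera to world coordinates). Camera axes: x right, y down, z forward; pixel columns grow to the right and rows downward; lengths in mm; the calibration is good to about 2 mm. A picture is of the moment at which its call begins. There is no depth.
- r.job_done(): hands the job in, once; it reports no verdict.
Trained networks look in a picture, given as the dict that the camera call returned (one of the last four; its "shot" number tells which), for a name from the list of things; names that differ only in an ending like _2 or _b are one class to them, and where a whole thing is asked for, a point or a joint stands for the part that bears it (a point fixed in the world has none). Each returns a list of dicts, best first, with "score" (0 to 1); they miss things now and then, are a little off and sometimes report something else, mostly with a low value. They report only what shows in the picture. A call takes as long as a camera call.
- r.masks_of(picture, target): "region" (480x640 bool, what is visible of it) and "point" ([column, row] in pixels, amid what is visible of it).
- r.spot_point(picture, target): "point" ([column, row] in pixels: a listed point, or the origin of a listed thing).
The state is a dict: "clock": time; "joint_pos": joint angles; "qd": joint speeds; "joint_efforts": joint torques, N m; "position": TCP position; "ee_rot": TCP orientation; "force": force on the tool from outside, world axes, zero at the start; "moment": the same for the moment, N m; "opening": finger opening in mm.
Only numpy, scipy, OpenCV 4.12 (cv2) and the standard library are available. Lean on these libraries where they do the work, as an engineer would, in place of code of your own. Each camera call takes 0.05 s, during which the arm holds its last target.

### The job

Make up the market scale's counterweight: pull the chest's drawer out to its stop, take out the weights in it, and hang every brass slotted weight there is, from the drawer and from the table, on the weight hanger. Slide each one on sideways until the stem is at the middle of the disc and it lies flat on the plate or on the weights below, with the slots staggered all round so that no two face the same way (at least a sixth of a turn apart). Then push the drawer fully shut and leave the other wares alone.

Things in the scene. Friction and masses are not known exactly. Their poses are not given: they have to be found in the camera images.
- chest_drawer0 (a joint): The one drawer of a low dark-wood chest (220 deep, 300 wide, 90 mm tall, fixed to the table). Value in m: 0 shut, grows as it is pulled towards the robot's side (along the -x axis of chest_drawer0_handle), 0.150 at its stop. Slides with about 1 N of friction and stays where it is left.
- chest_drawer0_handle (a point): Middle of the drawer's brass bar handle. Its axes are the drawer's: -x is the way the drawer pulls out, y runs along the bar, z up. The bar is horizontal, 120 mm long, 10 mm thick, centre 35 mm in front of the drawer front and 52 mm above the table (38 mm below the chest's top); free from above. For a finger there are 30 mm between bar and front. The drawer's inside is 258 mm wide, 175 mm long, its floor 22 mm above the table; walls rise to 68 mm above the table, 6 mm thick.
- hanger_plate (a point): Weight hanger, standing upright on a heavy green foot that does not move: this point is on the stem's axis, on top of the round steel plate (60 mm across) that carries the weights, 16 mm above the table. z up. The steel stem is 10 mm thick and rises 54 mm clear above the plate to a steel cross-pin (36 mm long, 8 mm thick) that keeps weights from being dropped on from above: they go on sideways through their slots. The foot is 90 mm across and 10 mm high.
- weight_a_mid (a point): Brass slotted weight A (always there, starts lying in the drawer, tab towards the drawer's front). This point: centre of the disc, half-way up its thickness. Disc 68 mm across, 8 mm thick, 0.1 to 0.2 kg. A slot 16 mm wide with a flat closed end runs from 8 mm behind the centre out through the rim along the weight's own +x; z is up when it lies properly (tab up).
- weight_a_tab (a point): Centre of the upright grip tab of weight A, 50 mm from the disc's centre along the weight's -x, opposite its slot, and 24 mm above the disc's underside. The tab stands on a flat tongue (16 mm wide, 8 mm thick, out to 58 mm from the centre); it measures 16 mm along x, 14 mm along y and rises to 40 mm above the disc's underside. Same axes as the weight.
- weight_b_mid (a point): Brass slotted weight B (always there, starts lying in the drawer, tab towards the drawer's front). This point: centre of the disc, half-way up its thickness. Disc 68 mm across, 8 mm thick, 0.1 to 0.2 kg. A slot 16 mm wide with a flat closed end runs from 8 mm behind the centre out through the rim along the weight's own +x; z is up when it lies properly (tab up).
- weight_b_tab (a point): Centre of the upright grip tab of weight B, 50 mm from the disc's centre along the weight's -x, opposite its slot, and 24 mm above the disc's underside. The tab stands on a flat tongue (16 mm wide, 8 mm thick, out to 58 mm from the centre); it measures 16 mm along x, 14 mm along y and rises to 40 mm above the disc's underside. Same axes as the weight.
- weight_c_mid (a point): Brass slotted weight C (starts lying on the table; absent in some runs). This point: centre of the disc, half-way up its thickness. Disc 68 mm across, 8 mm thick, 0.1 to 0.2 kg. A slot 16 mm wide with a flat closed end runs from 8 mm behind the centre out through the rim along the weight's own +x; z is up when it lies properly (tab up).
- weight_c_tab (a point): Centre of the upright grip tab of weight C, 50 mm from the disc's centre along the weight's -x, opposite its slot, and 24 mm above the disc's underside. The tab stands on a flat tongue (16 mm wide, 8 mm thick, out to 58 mm from the centre); it measures 16 mm along x, 14 mm along y and rises to 40 mm above the disc's underside. Same axes as the weight.
- weight_d_mid (a point): Brass slotted weight D (starts lying on the table; absent in some runs). This point: centre of the disc, half-way up its thickness. Disc 68 mm across, 8 mm thick, 0.1 to 0.2 kg. A slot 16 mm wide with a flat closed end runs from 8 mm behind the centre out through the rim along the weight's own +x; z is up when it lies properly (tab up).
- weight_d_tab (a point): Centre of the upright grip tab of weight D, 50 mm from the disc's centre along the weight's -x, opposite its slot, and 24 mm above the disc's underside. The tab stands on a flat tongue (16 mm wide, 8 mm thick, out to 58 mm from the centre); it measures 16 mm along x, 14 mm along y and rises to 40 mm above the disc's underside. Same axes as the weight.
- weight_e_mid (a point): Brass slotted weight E (starts lying on the table; absent in some runs). This point: centre of the disc, half-way up its thickness. Disc 68 mm across, 8 mm thick, 0.1 to 0.2 kg. A slot 16 mm wide with a flat closed end runs from 8 mm behind the centre out through the rim along the weight's own +x; z is up when it lies properly (tab up).
- weight_e_tab (a point): Centre of the upright grip tab of weight E, 50 mm from the disc's centre along the weight's -x, opposite its slot, and 24 mm above the disc's underside. The tab stands on a flat tongue (16 mm wide, 8 mm thick, out to 58 mm from the centre); it measures 16 mm along x, 14 mm along y and rises to 40 mm above the disc's underside. Same axes as the weight.
- mug: Bystander, stock for sale: blue mug, 80 mm across, 85 mm tall; origin under its middle. Not to be disturbed.
- candlestick: Bystander, stock for sale: copper candlestick, 84 mm across the foot, 130 mm tall; origin under its middle. Not to be disturbed.
- bowl: Bystander, stock for sale: white bowl, 110 mm across, 45 mm tall; origin under its middle. Not to be disturbed.
- bottle: Bystander, stock for sale: green glass bottle, 64 mm across, 190 mm tall; origin under its middle. Not to be disturbed.
- tin: Bystander, stock for sale: red tin, 76 mm across, 75 mm tall; origin under its middle. Not to be disturbed.
- spoon: Bystander, stock for sale: wooden spoon lying flat, 200 mm; origin under its middle. Not to be disturbed.

How it is judged:
By the outcome, as a careful person would: the job done as asked, in the order asked, and still so for the second after the job is handed in, with the robot touching nothing.
Of weight_c, weight_d, weight_e only 2 to 3 are there at a start; the rules pass over those that are not, and their reading is None.
At some moment in a run one of weight_c, weight_d, weight_e may be knocked a few centimetres aside while the robot is not near it.
It also fails if it takes over 210 s, if anything falls off the work surface, if the arm or the gripper's body presses on something with over 40 N, if the wrist force passes 120 N, or if a joint passes its speed limit or range.

## Working session

There is one attempt and no reset: what is moved stays moved. The work goes in short steps, Python scripts to look and compute and a tool call to move; the robot and the scene stay as the last step left them, time stands still between calls to the robot, and variables do not carry over. Pictures are saved under pics/ and viewed, and the job is handed in when it is done.

Besides the shell and the picture viewer there is one more tool, called after "Call:" as a command line: name --argument value ..., lists and objects as JSON in quotes. drive_tool: Moves the arm, as the interface text tells. Its arguments: {"type":"object","properties":{"increments":{"type":"array","items":{"type":"object","properties":{"slide":{"type":"array","items":{"type":"number"}},"roll":{"type":"number"},"jaw":{"type":"number"}}}},"newtons":{"type":"number"}},"required":["increments"]}

```bash
mkdir -p pics; ls
python3 - <<'E'
from cell import r
import cv2,numpy as np
o=r.get_obs();print({k:np.round(v,3).tolist() for k,v in o.items()})
for n in ["top","side","wrist"]:
    c=r.camera(n);cv2.imwrite(f"pics/a_{n}.png",c["img"][:,:,::-1]);print(n,c["camera_matrix"].tolist(),c["k1"],np.round(c["cam_to_world"],3).tolist())
E
```

```text
pics
{'clock': 0.0, 'joint_pos': [-0.9, 0.359, 0.011, -0.0, -1.224, -0.288], 'qd': [0.0, -0.002, -0.0, 0.001, -0.002, -0.002], 'joint_efforts': [-0.001, -58.333, 29.342, 6.937, -0.006, 0.0], 'position': [251.963, -625.823, 302.967], 'ee_rot': [-0.0, -0.19, 0.982, 0.001], 'force': [-0.193, -0.279, -0.198], 'moment': [-0.016, 0.04, 0.056], 'opening': 85.192}
top [[539.7822377334076, 0.0, 319.06276345913886], [0.0, 539.7822377334076, 239.34686998383057], [0.0, 0.0, 1.0]] 0.006945543348709232 [[-0.027, -0.997, 0.076, 515.649], [-1.0, 0.027, -0.007, -8.6], [0.005, -0.076, -0.997, 1472.06], [0.0, 0.0, 0.0, 1.0]]
side [[558.1148418388624, 0.0, 317.06708216199365], [0.0, 558.1148418388624, 247.42303646049027], [0.0, 0.0, 1.0]] -0.1735853178880682 [[0.999, -0.013, 0.033, 525.539], [-0.033, -0.685, 0.728, -1378.619], [0.013, -0.728, -0.685, 1369.955], [0.0, 0.0, 0.0, 1.0]]
wrist [[394.81900165233094, 0.0, 319.8427806941443], [0.0, 394.81900165233094, 229.3696276412762], [0.0, 0.0, 1.0]] 0.008229303808671299 [[-0.374, 0.879, 0.295, 175.498], [0.928, 0.354, 0.121, -656.564], [0.002, 0.319, -0.948, 372.09], [0.0, 0.0, 0.0, 1.0]]
```

View pics/a_top.png

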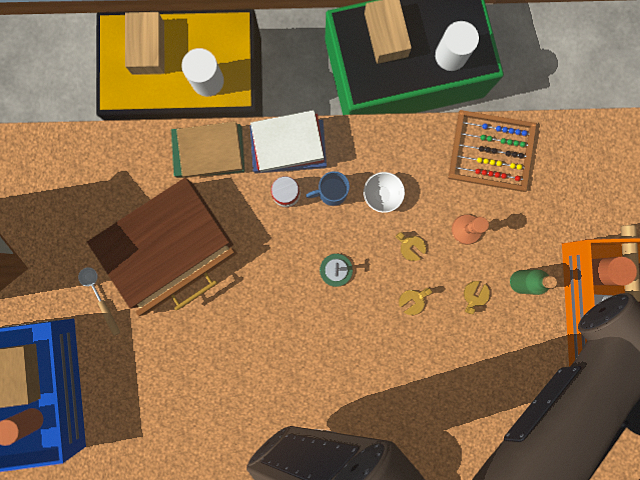

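View pics/a_side.png

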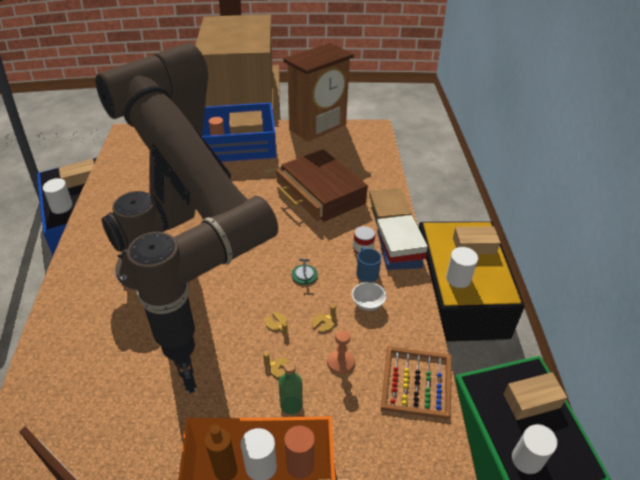

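View pics/a_wrist.png

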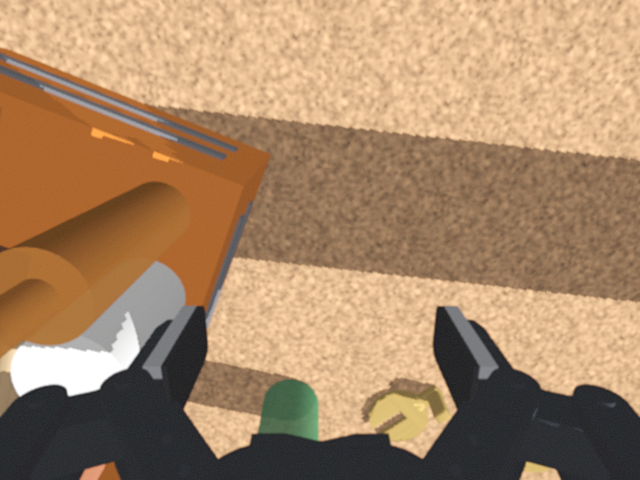

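The top picture shows the chest at left, with its handle at about (195,290). The hanger is at (337,270), and the table weights are at about (413,248), (412,302) and (478,293).

```bash
cat > h.py <<'E'
from cell import r
import cv2,numpy as np
from scipy.spatial.transform import Rotation as R
def ray(c,p):
    K=c["camera_matrix"];d=np.array([(p[0]-K[0,2])/K[0,0],(p[1]-K[1,2])/K[1,1]])
    u=d.copy()
    for _ in range(20): u=d/(1+c["k1"]*(u@u))
    T=np.array(c["cam_to_world"]);v=T[:3,:3]@np.array([u[0],u[1],1.]);return T[:3,3],v/np.linalg.norm(v)
def onz(c,p,z):
    o,v=ray(c,p);return o+v*(z-o[2])/v[2]
def proj(c,P):
    T=np.array(c["cam_to_world"]);q=T[:3,:3].T@(np.asarray(P,float)-T[:3,3]);u=q[:2]/q[2];u=u*(1+c["k1"]*(u@u));K=c["camera_matrix"]
    return np.array([K[0,0]*u[0]+K[0,2],K[1,1]*u[1]+K[1,2]])
def tri(obs):
    A=np.zeros((3,3));b=np.zeros(3)
    for c,p in obs:
        o,v=ray(c,p);M=np.eye(3)-np.outer(v,v);A+=M;b+=M@o
    return np.linalg.solve(A,b)
def save(c,name,crop=None,s=1):
    im=c["img"][:,:,::-1]
    if crop: x0,y0,x1,y1=crop;im=im[y0:y1,x0:x1]
    if s!=1: im=cv2.resize(im,None,fx=s,fy=s,interpolation=cv2.INTER_CUBIC)
    cv2.imwrite("pics/"+name+".png",im)
def pose():
    o=r.get_obs();q=o["ee_rot"];Rm=R.from_quat([q[1],q[2],q[3],q[0]]).as_matrix();return np.array(o["position"]),Rm,o
def need(target,yaw_y=None):
    """tool-axis shift to world TCP target; yaw_y: wanted world heading (rad) of tool y axis (mod pi)"""
    p,Rm,o=pose();d=np.array(target)-p
    print("TCP",np.round(p,1),"y-head",round(np.arctan2(Rm[1,1],Rm[0,1]),3),"z",np.round(Rm[:,2],3),"t",o["clock"],"op",o["opening"],"F",np.round(o["force"],1))
    print("shift before turn",np.round(Rm.T@d,1))
    if yaw_y is not None:
        h=np.arctan2(Rm[1,1],Rm[0,1]);dw=(yaw_y-h+np.pi/2)%np.pi-np.pi/2
        # tool z down: roll about tool z = -world yaw
        print("roll",round(-dw,3)," (alt",round(-dw+np.pi*np.sign(dw),3),") j6",o["joint_pos"][5])
        R2=R.from_euler("z",dw).as_matrix()@Rm;print("shift after turn",np.round(R2.T@d,1))
E
python3 - <<'E'
from h import *
t=r.camera("top");s=r.camera("side")
for n in ["chest_drawer0_handle","hanger_plate","weight_c_mid","weight_c_tab","mug","candlestick","bowl","bottle","tin","spoon"]:
    for c,nm in ((t,"top"),(s,"side")):
        z={"chest_drawer0_handle":52,"hanger_plate":16,"weight_c_mid":4,"weight_c_tab":24}.get(n,0)
        for d in r.spot_point(c,n): 
            if d["score"]>.2: print(n,nm,round(d["score"],2),np.round(d["point"],1),np.round(onz(c,d["point"],z),1))
save(t,"b_hw",(300,200,540,340),3)
save(t,"b_ch",(70,160,270,330),3.5)
E
```

```text
chest_drawer0_handle top 0.68 [196.7 295.1] [485.6 305.8  52. ]
chest_drawer0_handle side 0.67 [359.1 247.5] [734.   17.7  52. ]
chest_drawer0_handle side 0.66 [286.6 197. ] [481.7 303.5  52. ]
hanger_plate top 0.85 [336.8 269.9] [542.2 -63.7  16. ]
hanger_plate side 0.76 [305.  269.9] [545.9 -51.5  16. ]
hanger_plate side 0.71 [283.5 325.3] [ 475.3 -290.1   16. ]
hanger_plate side 0.59 [286.8 195.6] [481.2 358.4  16. ]
weight_c_mid top 0.97 [413.9 249.8] [ 591.4 -275.9    4. ]
weight_c_mid side 0.75 [322.6 321.6] [ 597.4 -268.2    4. ]
mug top 0.62 [413.8 251.8] [ 586.2 -276.1    0. ]
mug top 0.61 [332.2 191.8] [757.4 -58.    0. ]
mug side 0.61 [364.3 276.4] [747.4 -71.    0. ]
candlestick top 0.67 [464.9 232. ] [ 636.7 -418.3    0. ]
candlestick side 0.66 [342.7 365.5] [ 650.2 -432.9    0. ]
bowl top 0.89 [382.2 194.4] [ 746.6 -195.4    0. ]
bowl side 0.68 [363.6 305.8] [ 732.9 -202.5    0. ]
bottle top 0.95 [517.7 280. ] [ 501.8 -555.7    0. ]
bottle side 0.75 [291.  407.9] [ 497.7 -572.     0. ]
tin top 0.93 [285.2 194. ] [754.7  71.5   0. ]
tin side 0.9 [360.8 246. ] [749.   80.5   0. ]
tin side 0.5 [267.5 354.2] [ 427.7 -387.2    0. ]
spoon top 0.69 [101.6 303.9] [467.9 573.9   0. ]
spoon side 0.46 [284.7 165.2] [470.  589.8   0. ]
```

View pics/b_hw.png

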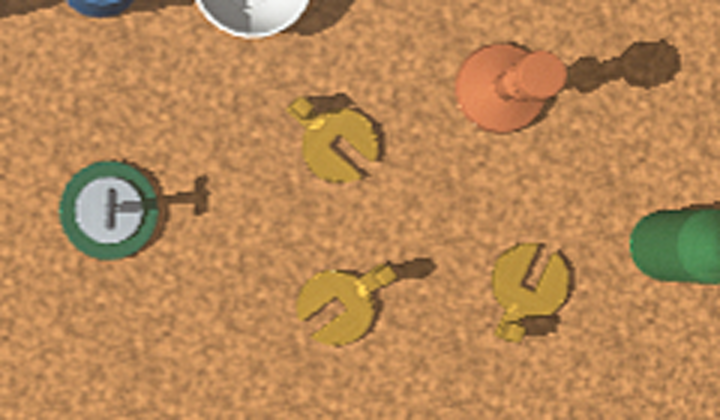

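View pics/b_ch.png

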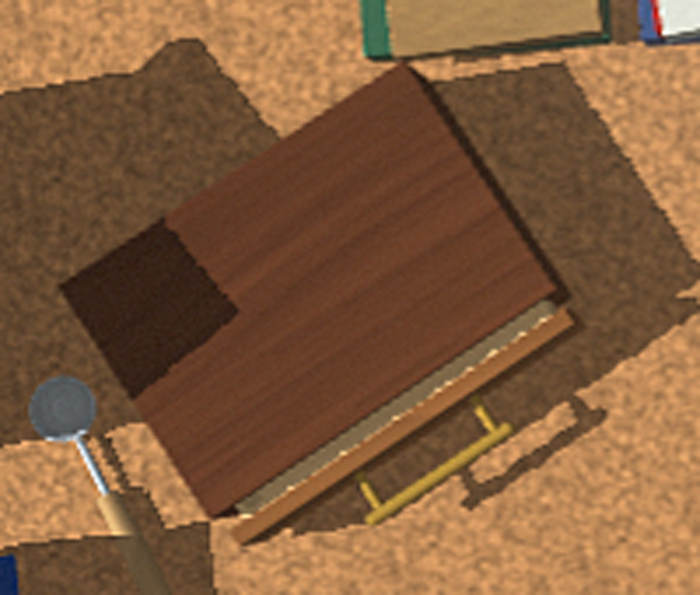

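Run:
```python
from h import *
need([510,-75,300]); print(pose()[1])
```

```text
TCP [ 252.1 -626.1  303.9] y-head 1.954 z [-0.  0. -1.] t 1.25 op 85.3577398001678 F [-0.2  0.   0.5]
shift before turn [-445.1  414.9    3.9]
[[-9.27625716e-01 -3.73511083e-01 -4.87199287e-05]
 [-3.73511085e-01  9.27625715e-01  4.54288316e-05]
 [ 2.82256867e-05  6.03383859e-05 -9.99999998e-01]]
```

Call:
drive_tool --increments '[{"slide":[-40,37.7,0]},{"slide":[-40,37.7,0]},{"slide":[-40,37.7,0]},{"slide":[-40,37.7,0]},{"slide":[-40,37.7,0]},{"slide":[-40,37.7,0]},{"slide":[-40,37.7,0]},{"slide":[-40,37.7,0]},{"slide":[-40,37.7,0]},{"slide":[-40,37.7,0]},{"slide":[-45,37.9,4],"jaw":34},{"slide":[0,0,0]}]'

```text
invalid input
```

Run:
```python
from h import *
need([510,-75,300])
w=r.camera("wrist");save(w,"c_w")
for n in ["hanger_plate","weight_c_mid","weight_c_tab"]:
    for d in r.spot_point(w,n): print(n,round(d["score"],2),np.round(d["point"],1),np.round(onz(w,d["point"],{"h":16,"m":4,"b":24}[n[0] if n[0]=="h" else ("m" if n.endswith("mid") else "b")]),1))
```

```text
TCP [ 252.1 -626.1  303.9] y-head 1.954 z [-0.  0. -1.] t 1.25 op 85.3577398001678 F [-0.2  0.   0.5]
shift before turn [-445.1  414.9    3.9]
```

View pics/c_w.png

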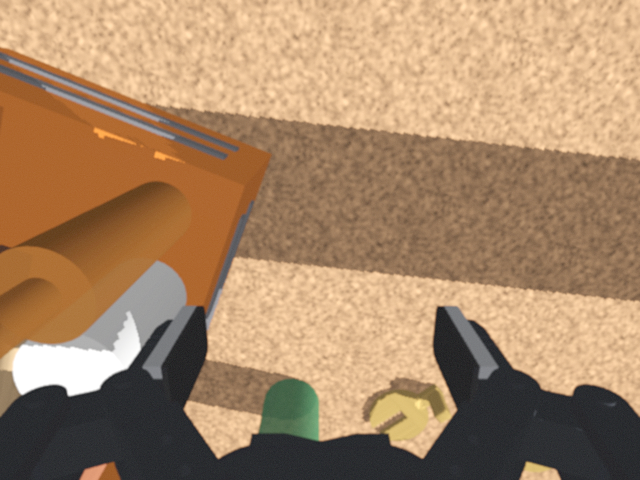

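Call:
drive_tool --increments '[{"slide":[-40,37.7,0],"roll":0,"jaw":85},{"slide":[-40,37.7,0],"roll":0,"jaw":85},{"slide":[-40,37.7,0],"roll":0,"jaw":85},{"slide":[-40,37.7,0],"roll":0,"jaw":85},{"slide":[-40,37.7,0],"roll":0,"jaw":85},{"slide":[-40,37.7,0],"roll":0,"jaw":85},{"slide":[-40,37.7,0],"roll":0,"jaw":85},{"slide":[-40,37.7,0],"roll":0,"jaw":85},{"slide":[-40,37.7,0],"roll":0,"jaw":85},{"slide":[-40,37.7,0],"roll":0,"jaw":85},{"slide":[-45,37.7,4],"roll":0,"jaw":34},{"slide":[0,0,0],"roll":0,"jaw":34}]'

```text
clock: 2.95
position: [511.4, -72.2, 299.6]
ee_rot: [0.0, -0.192, 0.981, 0.0]
force: [0.1, -0.7, 0.2]
opening: 51.2
```

Run:
```python
from h import *
need([510,-75,300])
w=r.camera("wrist");save(w,"c_w2")
for n in ["hanger_plate","weight_c_mid","weight_c_tab"]:
    for d in r.spot_point(w,n): print(n,round(d["score"],2),np.round(d["point"],1),np.round(onz(w,d["point"],{"h":16,"m":4,"b":24}[n[0] if n[0]=="h" else ("m" if n.endswith("mid") else "b")]),1))
```

```text
TCP [511.4 -72.2 299.6] y-head 1.958 z [-0.  0. -1.] t 2.95 op 51.192706426935736 F [ 0.1 -0.7  0.2]
shift before turn [ 2.3 -2.  -0.4]
hanger_plate 0.92 [317.4 227.6] [544.  -60.8  16. ]
weight_c_mid 0.56 [ 91.7 189.6] [ 592.9 -269.9    4. ]
weight_c_tab 0.87 [107.6 244.9] [ 630.9 -236.2   24. ]
```

View pics/c_w2.png

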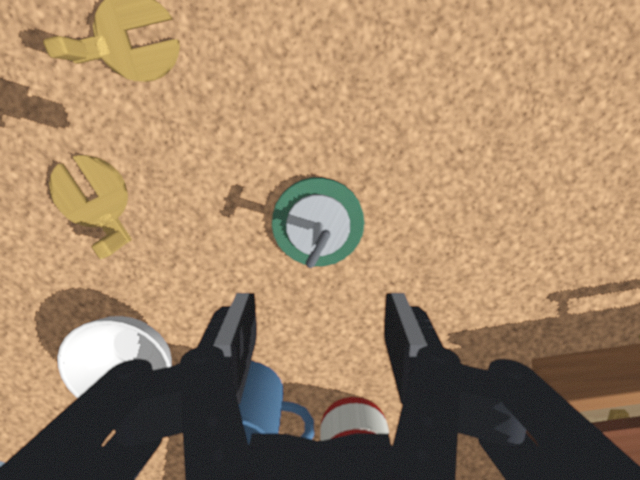

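Run:
```python
from h import *
def foot(c,seed):
    im=c["img"].astype(int);g=((im[:,:,1]>im[:,:,0]+15)&(im[:,:,1]>im[:,:,2]+8)).astype(np.uint8)
    n,l,st,ce=cv2.connectedComponentsWithStats(g)
    yy,xx=np.nonzero(g);k=np.argmin((xx-seed[0])**2+(yy-seed[1])**2);L=l[yy[k],xx[k]]
    m=(l==L).astype(np.uint8);cn=max(cv2.findContours(m,0,2)[0],key=cv2.contourArea);h=cv2.convexHull(cn)[:,0,:].astype(float)
    P=np.array([onz(c,p,10)[:2] for p in h])
    A=np.c_[2*P,np.ones(len(P))];s=np.linalg.lstsq(A,(P**2).sum(1),rcond=None)[0]
    return s[:2],np.sqrt(s[2]+s[:2]@s[:2]),len(h)
for n in ("wrist","top","side"):
    c=r.camera(n);print(n,foot(c,{"wrist":(290,200),"top":(322,270),"side":(294,275)}[n]))
```

```text
wrist (array([541.68741368, -61.71426888]), np.float64(43.84405832400126), 44)
top (array([556.10551839, -56.92139693]), np.float64(31.47917951302028), 10)
side (array([542.72774063, -64.88062061]), np.float64(43.23397027615238), 15)
```

Run:
```python
from h import *
t=r.camera("top")
a=onz(t,(176.3,308.6),52);b=onz(t,(215.1,282.3),52);print(a,b,np.linalg.norm(a-b))
# chest top front edge: crop (212,515)->(558,292); back (62,285)->(405,65)
P=[onz(t,(70+x/3.5,160+y/3.5),90) for x,y in ((212,515),(558,292),(405,65),(62,285))];P=np.array(P);print(P.round(1))
for u,v in ((0,1),(3,2)): d=P[v]-P[u];print(np.arctan2(d[1],d[0]),np.linalg.norm(d))
for u,v in ((0,3),(1,2)): d=P[v]-P[u];print(np.arctan2(d[1],d[0]),np.linalg.norm(d))
d=b-a;h=np.arctan2(d[1],d[0]);print(h)
need([484.5,305,300],h+np.pi/2)
```

```text
[452.0570103  359.18106775  52.        ] [517.67917047 257.33344774  52.        ] 121.15777154816992
[[460.6 465.   90. ]
 [616.  212.3  90. ]
 [787.1 322.7  90. ]
 [630.8 574.2  90. ]]
-1.0196675351156197 296.62743411279934
-1.014751259195963 296.1014925429304
0.5705890703146057 202.1573454152095
0.5730499499015045 203.6237010764728
-0.9984265154156408
TCP [509.7 -76.1 300.1] y-head 1.952 z [ 0.  0. -1.] t 3.35 op 33.81453819885036 F [ 0.8 -0.4  0.3]
shift before turn [-1.185e+02  3.631e+02  1.000e-01]
roll 1.38  (alt -1.762 ) j6 -1.4226174758042565
shift after turn [334.  185.3  -0. ]
```

Call:
drive_tool --increments '[{"slide":[-17,51.9,0],"roll":0,"jaw":34},{"slide":[-17,51.9,0],"roll":0,"jaw":34},{"slide":[-17,51.9,0],"roll":0,"jaw":34},{"slide":[-17,51.9,0],"roll":0,"jaw":34},{"slide":[-17,51.9,0],"roll":0,"jaw":34},{"slide":[-17,51.9,0],"roll":0,"jaw":34},{"slide":[-16.5,51.7,0],"roll":0,"jaw":34},{"slide":[0,0,25],"roll":0.173,"jaw":34},{"slide":[0,0,25],"roll":0.173,"jaw":34},{"slide":[0,0,10],"roll":0.173,"jaw":34},{"slide":[0,0,0],"roll":0.173,"jaw":34}]'

```text
clock: 4.72
position: [484.2, 304.9, 238.8]
ee_rot: [-0.001, 0.157, 0.988, -0.001]
force: [0.1, -0.1, -0.4]
opening: 34.2
```

Call:
drive_tool --increments '[{"slide":[0,0,0],"roll":0.173,"jaw":34},{"slide":[0,0,0],"roll":0.173,"jaw":34},{"slide":[0,0,0],"roll":0.173,"jaw":34},{"slide":[0,0,0],"roll":0.173,"jaw":34},{"slide":[0,0,0],"roll":0,"jaw":34}]'

```text
clock: 5.35
position: [541.4, 235.6, 225.9]
ee_rot: [-0.066, 0.425, 0.902, 0.033]
force: [1.1, -0.0, -0.1]
opening: 34.3
```

Run:
```python
from h import *
w=r.camera("wrist");save(w,"d_w")
for d in r.spot_point(w,"chest_drawer0_handle"): print(round(d["score"],2),np.round(d["point"],1),np.round(onz(w,d["point"],52),1))
need([484.5,305,107],.565)
```

```text
0.61 [326.  126.2] [486.4 308.7  52. ]
TCP [540.4 237.5 226.5] y-head 0.695 z [-0.091  0.115 -0.989] t 5.45 op 34.27827536523949 F [-0.4  0.6  1. ]
shift before turn [ 69.2  -0.2 131. ]
roll 0.13  (alt -3.012 ) j6 -3.0298428705430593
shift after turn [ 68.5 -11.6 130.9]
```

View pics/d_w.png

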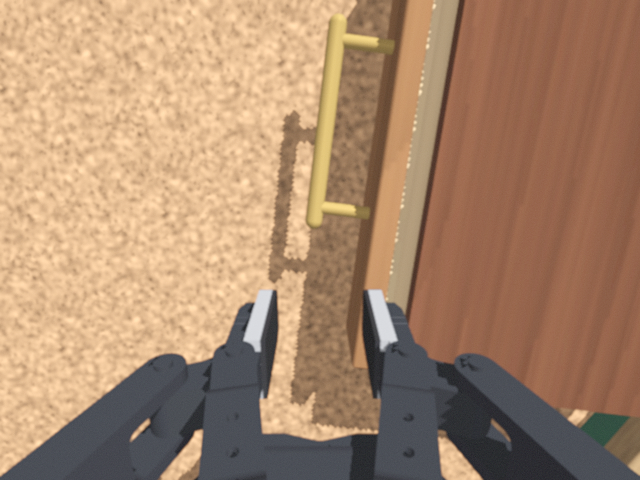

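Call:
drive_tool --increments '[{"slide":[0,0,0],"roll":-0.173,"jaw":34},{"slide":[0,0,0],"roll":-0.173,"jaw":34},{"slide":[0,0,0],"roll":0,"jaw":34}]'

```text
clock: 5.82
position: [539.5, 239.3, 226.9]
ee_rot: [-0.059, 0.26, 0.963, 0.044]
force: [0.3, 0.5, 0.7]
opening: 34.1
```

Run:
```python
from h import *
need([484.5,305,107],.565);o=r.get_obs();print(o["joint_pos"]);print(pose()[1])
```

```text
TCP [539.5 239.3 226.9] y-head 1.04 z [-0.091  0.115 -0.989] t 5.825 op 34.08557673598009 F [0.3 0.5 0.7]
shift before turn [ 63.4  22.3 131.2]
roll 0.475  (alt -2.667 ) j6 -2.6850329485707816
shift after turn [ 67.9 -17.7 129.6]
[ 0.66599369  0.30296255 -0.19304713 -0.16664359 -1.08074878 -2.68503295]
[[-0.85799629  0.50561404 -0.09053623]
 [ 0.49529756  0.8610797   0.11498724]
 [ 0.13609807  0.05381625 -0.98923259]]
```

Call:
drive_tool --increments '[{"slide":[0,0,0],"roll":-0.186,"jaw":34},{"slide":[0,0,0],"roll":-0.186,"jaw":34},{"slide":[0,0,0],"roll":-0.186,"jaw":34},{"slide":[0,0,0],"roll":-0.186,"jaw":34},{"slide":[0,0,0],"roll":-0.186,"jaw":34},{"slide":[0,0,0],"roll":-0.186,"jaw":34},{"slide":[0,0,0],"roll":-0.186,"jaw":34},{"slide":[0,0,0],"roll":-0.186,"jaw":34},{"slide":[0,0,0],"roll":-0.186,"jaw":34},{"slide":[0,0,0],"roll":-0.186,"jaw":34},{"slide":[0,0,0],"roll":-0.186,"jaw":34},{"slide":[0,0,0],"roll":-0.186,"jaw":34}]'

```text
clock: 7.32
position: [539.6, 239.1, 226.8]
ee_rot: [-0.014, 0.751, -0.656, -0.072]
force: [-0.2, -0.4, -0.0]
opening: 34.1
```

Call:
drive_tool --increments '[{"slide":[0,0,0],"roll":-0.186,"jaw":34},{"slide":[0,0,0],"roll":-0.186,"jaw":34},{"slide":[0,0,0],"roll":-0.186,"jaw":34},{"slide":[0,0,0],"roll":-0.186,"jaw":34},{"slide":[0,0,0],"roll":-0.186,"jaw":34},{"slide":[0,0,0],"roll":-0.186,"jaw":34},{"slide":[0,0,0],"roll":-0.186,"jaw":34},{"slide":[0,0,0],"roll":-0.186,"jaw":34},{"slide":[0,0,0],"roll":-0.186,"jaw":34},{"slide":[0,0,0],"roll":-0.186,"jaw":34},{"slide":[0,0,0],"roll":-0.186,"jaw":34},{"slide":[0,0,0],"roll":-0.186,"jaw":34}]'

```text
clock: 8.82
position: [539.6, 239.1, 226.8]
ee_rot: [-0.071, 0.919, 0.387, -0.02]
force: [0.1, 0.5, -0.5]
opening: 34.1
```

Call:
drive_tool --increments '[{"slide":[0,0,0],"roll":-0.186,"jaw":34},{"slide":[0,0,0],"roll":-0.186,"jaw":34},{"slide":[0,0,0],"roll":-0.186,"jaw":34},{"slide":[0,0,0],"roll":-0.186,"jaw":34},{"slide":[0,0,0],"roll":-0.186,"jaw":34},{"slide":[0,0,0],"roll":-0.186,"jaw":34},{"slide":[0,0,0],"roll":-0.186,"jaw":34},{"slide":[0,0,0],"roll":0,"jaw":34}]'

```text
clock: 9.82
position: [533.2, 248.0, 229.1]
ee_rot: [-0.06, 0.506, 0.86, 0.023]
force: [0.5, -0.9, -0.2]
opening: 34.3
```

Run:
```python
from h import *
need([484.5,305,107],.565);o=r.get_obs();print(o["joint_pos"]);print(pose()[1])
```

```text
TCP [533.2 248.  229.1] y-head 0.509 z [-0.08   0.101 -0.992] t 9.825 op 34.33217814832697 F [ 0.5 -0.9 -0.2]
shift before turn [ 57.4 -12.2 130.7]
roll -0.056  (alt 3.086 ) j6 3.025429037479832
shift after turn [ 58.1  -8.  130.7]
[ 0.69486761  0.29387082 -0.20699682 -0.1474757  -1.07135496  3.02542904]
[[-0.48120164  0.87293602 -0.08017283]
 [ 0.86731315  0.48738744  0.10110085]
 [ 0.1273298  -0.02088505 -0.99164053]]
```

Call:
drive_tool --increments '[{"slide":[0,0,0],"roll":-0.16,"jaw":34},{"slide":[0,0,0],"roll":-0.16,"jaw":34},{"slide":[0,0,0],"roll":0,"jaw":34}]'

```text
clock: 10.2
position: [487.2, 291.5, 233.8]
ee_rot: [-0.006, 0.401, 0.916, 0.012]
force: [-0.6, 0.3, 0.1]
opening: 34.0
```

Run:
```python
from h import *
need([484.5,305,107],.565);o=r.get_obs();print(o["joint_pos"]);print(pose()[1])
```

```text
TCP [487.2 291.5 233.8] y-head 0.746 z [-0.002  0.028 -1.   ] t 10.2 op 34.003205204756675 F [-0.6  0.3  0.1]
shift before turn [  9.1   4.9 127.1]
roll 0.181  (alt -2.961 ) j6 3.027155278674716
shift after turn [ 10.2   2.7 127.1]
[ 0.87294011  0.2341781  -0.32495394 -0.02274058 -0.99146272  3.02715528]
[[-0.67887002  0.73425688 -0.00152598]
 [ 0.7339453   0.6786397   0.0277929 ]
 [ 0.02144272  0.01774778 -0.99961254]]
```

Call:
drive_tool --increments '[{"slide":[0,0,0],"roll":-0.03,"jaw":34},{"slide":[0,0,0],"roll":0,"jaw":34}]'

```text
clock: 10.45
position: [484.8, 293.6, 233.6]
ee_rot: [-0.002, 0.392, 0.92, 0.011]
force: [0.4, 0.0, -0.3]
opening: 33.9
```

Run:
```python
from h import *
need([484.5,305,107],.565);o=r.get_obs();print(o["joint_pos"]);print(pose()[1])
```

```text
TCP [484.8 293.6 233.6] y-head 0.766 z [ 0.006  0.022 -1.   ] t 10.45 op 33.94100704987382 F [ 0.4  0.  -0.3]
shift before turn [  6.9   5.3 126.8]
roll 0.201  (alt -2.941 ) j6 3.0291097994210365
shift after turn [  8.3   3.5 126.8]
[ 0.88444295  0.23121419 -0.3341049  -0.01133574 -0.98509842  3.0291098 ]
[[-0.69313994  0.7207811   0.00562457]
 [ 0.72070652  0.69289834  0.02177161]
 [ 0.01179531  0.01914443 -0.99974715]]
```

Call:
drive_tool --increments '[{"slide":[0,0,0],"roll":-0.025,"jaw":34},{"slide":[0,0,0],"roll":0,"jaw":34}]'

```text
clock: 10.7
position: [481.0, 296.4, 233.5]
ee_rot: [0.002, 0.383, 0.924, 0.01]
force: [0.4, -0.2, -0.7]
opening: 34.0
```

Run:
```python
from h import *
need([484.5,305,107],.565);o=r.get_obs();print(o["joint_pos"]);print(pose()[1])
j=o["joint_pos"][0];z=pose()[1][:,2];print(z@[np.cos(j),np.sin(j),0],z@[-np.sin(j),np.cos(j),0])
```

```text
TCP [481.  296.4 233.5] y-head 0.786 z [ 0.012  0.016 -1.   ] t 10.7 op 33.96323920289732 F [ 0.4 -0.2 -0.7]
shift before turn [  3.2   6.  126.6]
roll 0.221  (alt -2.921 ) j6 3.0296898693043897
shift after turn [  5.    5.  126.6]
[ 8.98062883e-01  2.27316095e-01 -3.43943028e-01 -1.03235080e-03
 -9.79296519e-01  3.02968987e+00]
[[-0.70726328  0.70684939  0.01194154]
 [ 0.70694335  0.70708085  0.01636377]
 [ 0.00312309  0.02001549 -0.99979479]]
0.02023954193906067 0.0008569597280307237
```

Call:
drive_tool --increments '[{"slide":[-6,-54,0],"roll":0,"jaw":34},{"slide":[-6,-54,0],"roll":0,"jaw":34},{"slide":[-6,-54,0],"roll":0,"jaw":34},{"slide":[-3,-30,0],"roll":0,"jaw":34},{"slide":[0,0,0],"roll":0,"jaw":34}]'

```text
clock: 11.32
position: [359.1, 144.3, 229.9]
ee_rot: [0.002, 0.383, 0.924, 0.011]
force: [-0.6, 0.4, -0.2]
opening: 34.2
```

```bash
cat > tilt.py <<'E'
from h import *
need([484.5,305,107],.565);o=r.get_obs();print(np.round(o["joint_pos"],3))
j=o["joint_pos"][0];z=pose()[1][:,2];print("tilt rad,tan",z@[np.cos(j),np.sin(j),0],z@[-np.sin(j),np.cos(j),0])
E
python3 tilt.py
```

```text
TCP [359.1 144.3 229.9] y-head 0.785 z [ 0.012  0.018 -1.   ] t 11.325 op 34.1720422452234 F [-0.6  0.4 -0.2]
shift before turn [ 24.6 199.6 127.3]
roll 0.22  (alt -2.922 ) j6 3.027824346957321
shift after turn [ 68.1 189.2 127.2]
[ 9.000e-01 -8.100e-02 -6.960e-01 -2.000e-03 -9.340e-01  3.028e+00]
tilt rad,tan 0.021621523072439863 0.0012310976180230175
```

Call:
drive_tool --increments '[{"slide":[-5,-45,0],"roll":0,"jaw":34},{"slide":[-5,-45,0],"roll":0,"jaw":34},{"slide":[-2,-15,0],"roll":0,"jaw":34},{"slide":[0,0,0],"roll":0,"jaw":34}]'

```text
clock: 11.82
position: [294.9, 63.4, 228.0]
ee_rot: [0.003, 0.383, 0.924, 0.011]
force: [0.2, 0.5, -0.3]
opening: 33.9
```

```bash
python3 tilt.py
```

```text
TCP [294.9  63.4 228. ] y-head 0.786 z [ 0.013  0.018 -1.   ] t 11.825 op 33.88536699240452 F [ 0.2  0.5 -0.3]
shift before turn [ 36.2 302.1 127.9]
roll 0.221  (alt -2.921 ) j6 3.027618917571672
shift after turn [102.1 286.7 127.8]
[ 9.000e-01 -2.780e-01 -8.440e-01 -1.000e-03 -9.820e-01  3.028e+00]
tilt rad,tan 0.022617851731543327 0.00071273757900823
```

Call:
drive_tool --increments '[{"slide":[-5,-45,0],"roll":0,"jaw":34},{"slide":[-3,-27,0],"roll":0,"jaw":34},{"slide":[-1,-10,0],"roll":0,"jaw":34},{"slide":[0,0,0],"roll":0,"jaw":34}]'

```text
clock: 12.32
position: [243.6, -0.4, 226.3]
ee_rot: [0.003, 0.382, 0.924, 0.011]
force: [0.2, 0.9, -0.5]
opening: 34.0
```

```bash
python3 tilt.py
```

```text
TCP [243.6  -0.4 226.3] y-head 0.786 z [ 0.013  0.018 -1.   ] t 12.325 op 33.9603356838628 F [ 0.2  0.9 -0.5]
shift before turn [ 45.  383.6 127.9]
roll 0.221  (alt -2.921 ) j6 3.0244374688870073
shift after turn [128.6 364.3 127.7]
[ 9.040e-01 -4.650e-01 -9.340e-01 -1.000e-03 -1.080e+00  3.024e+00]
tilt rad,tan 0.021992318902521638 0.0005883156356041675
```

Call:
drive_tool --increments '[{"slide":[-4,-35,0],"roll":0,"jaw":34},{"slide":[-4,-35,0],"roll":0,"jaw":34},{"slide":[0,0,0],"roll":0,"jaw":34}]'

```text
clock: 12.7
position: [199.1, -56.4, 224.6]
ee_rot: [0.003, 0.382, 0.924, 0.011]
force: [0.4, 0.5, 0.8]
opening: 34.0
```

```bash
python3 tilt.py
```

```text
TCP [199.1 -56.4 224.6] y-head 0.786 z [ 0.013  0.019 -1.   ] t 12.7 op 34.04532511452226 F [0.4 0.5 0.8]
shift before turn [ 53.1 454.6 128.1]
roll 0.221  (alt -2.921 ) j6 3.0205582180755632
shift after turn [152.  431.8 127.9]
[ 9.070e-01 -6.570e-01 -9.860e-01 -1.000e-03 -1.219e+00  3.021e+00]
tilt rad,tan 0.022869914905793307 0.0008027482343946912
```

Call:
drive_tool --increments '[{"slide":[-3,-25,0],"roll":0,"jaw":34},{"slide":[-3,-25,0],"roll":0,"jaw":34},{"slide":[0,0,0],"roll":0,"jaw":34}]'

```text
clock: 13.08
position: [168.5, -95.5, 223.9]
ee_rot: [0.003, 0.382, 0.924, 0.011]
force: [-0.1, 1.7, -0.4]
opening: 34.0
```

```bash
python3 tilt.py
```

```text
TCP [168.5 -95.5 223.9] y-head 0.786 z [ 0.013  0.018 -1.   ] t 13.075 op 34.04996939013208 F [-0.1  1.7 -0.4]
shift before turn [ 59.  503.9 128.4]
roll 0.221  (alt -2.921 ) j6 3.016086436547197
shift after turn [168.6 478.6 128.2]
[ 9.120e-01 -8.050e-01 -1.003e+00 -1.000e-03 -1.350e+00  3.016e+00]
tilt rad,tan 0.022724720752781622 0.0005307253197715354
```

Call:
drive_tool --increments '[{"slide":[-3,-25,25],"roll":0,"jaw":34},{"slide":[0,0,25],"roll":0,"jaw":34},{"slide":[0,0,0],"roll":0,"jaw":34}]'

```text
clock: 13.45
position: [150.0, -111.1, 215.9]
ee_rot: [-0.006, 0.382, 0.924, 0.012]
force: [-0.6, 0.5, 0.5]
opening: 33.9
```

```bash
python3 tilt.py
```

```text
TCP [ 150.  -111.1  215.9] y-head 0.786 z [-0.001  0.026 -1.   ] t 13.45 op 33.88788440348366 F [-0.6  0.5  0.5]
shift before turn [ 55.3 528.8 119.4]
roll 0.221  (alt -2.921 ) j6 3.029867988115696
shift after turn [170.  503.3 121.2]
[ 0.9   -0.864 -1.015 -0.018 -1.401  3.03 ]
tilt rad,tan 0.01979380602189853 0.017258404776741638
```

Call:
drive_tool --increments '[{"slide":[0,0,0],"roll":0.17,"jaw":34},{"slide":[0,0,15],"roll":0,"jaw":34},{"slide":[0,0,15],"roll":0,"jaw":34},{"slide":[0,0,0],"roll":0,"jaw":34}]'

```text
clock: 13.95
position: [151.2, -108.7, 210.6]
ee_rot: [-0.013, 0.459, 0.888, 0.011]
force: [-1.6, 0.5, -0.3]
opening: 33.9
```

```bash
python3 tilt.py
```

```text
TCP [ 151.2 -108.7  210.6] y-head 0.617 z [-0.013  0.031 -0.999] t 13.95 op 33.88264371178341 F [-1.6  0.5 -0.3]
shift before turn [141.2 510.4 112. ]
roll 0.052  (alt -3.09 ) j6 3.030810701268341
shift after turn [167.3 502.3 112.8]
[ 0.736 -0.75  -1.016 -0.033 -1.294  3.031]
tilt rad,tan 0.011179744476126404 0.031946998087268454
```

Call:
drive_tool --increments '[{"slide":[-46,10.7,-4],"roll":0,"jaw":34},{"slide":[-46,10.7,-4],"roll":0,"jaw":34},{"slide":[-46,10.7,-4],"roll":0,"jaw":34},{"slide":[-46,10.7,-4],"roll":0,"jaw":34},{"slide":[-46,10.7,-4],"roll":0,"jaw":34},{"slide":[-46,10.7,0],"roll":0,"jaw":34},{"slide":[-46,10.7,0],"roll":0,"jaw":34},{"slide":[0,0,0],"roll":0,"jaw":34}]'

```text
clock: 14.95
position: [250.1, -135.8, 248.7]
ee_rot: [0.094, 0.484, 0.869, -0.039]
force: [-0.1, 0.5, 0.1]
opening: 33.9
```

```bash
python3 tilt.py
```

```text
TCP [ 250.1 -135.8  248.7] y-head 0.557 z [ 0.126 -0.159 -0.979] t 14.95 op 33.94749723714176 F [-0.1  0.5  0.1]
shift before turn [275.6 428.6  98.2]
roll -0.008  (alt 3.134 ) j6 3.029903400417552
shift after turn [272.3 430.5  98.9]
[ 0.556 -0.514 -1.005  0.232 -1.068  3.03 ]
tilt rad,tan 0.0231741442820867 -0.20147872222865898
```

Call:
drive_tool --increments '[{"slide":[0,0,0],"roll":0.17,"jaw":34},{"slide":[0,0,0],"roll":0.17,"jaw":34},{"slide":[-30,0,0],"roll":0,"jaw":34},{"slide":[-30,0,0],"roll":0,"jaw":34},{"slide":[0,0,0],"roll":0,"jaw":34}]'

```text
clock: 15.58
position: [260.7, -193.8, 259.3]
ee_rot: [0.099, 0.627, 0.772, -0.022]
force: [-0.6, 0.8, 0.2]
opening: 34.2
```

```bash
python3 tilt.py
```

```text
TCP [ 260.7 -193.8  259.3] y-head 0.216 z [ 0.125 -0.159 -0.979] t 15.575 op 34.15904692580254 F [-0.6  0.8  0.2]
shift before turn [465.  310.2  98. ]
roll -0.349  (alt 2.792 ) j6 3.028886823605053
shift after turn [331.5 440.5 134.7]
[ 0.198 -0.392 -0.93   0.223 -0.951  3.029]
tilt rad,tan 0.09188978901422375 -0.18019491950234287
```

Call:
drive_tool --increments '[{"slide":[0,0,0],"roll":0.18,"jaw":34},{"slide":[0,0,0],"roll":0.18,"jaw":34},{"slide":[0,0,0],"roll":0.18,"jaw":34},{"slide":[0,0,0],"roll":0.18,"jaw":34},{"slide":[0,0,0],"roll":0.18,"jaw":34},{"slide":[0,0,0],"roll":0.18,"jaw":34},{"slide":[0,0,0],"roll":0.18,"jaw":34},{"slide":[0,0,0],"roll":0.18,"jaw":34},{"slide":[0,0,0],"roll":0.18,"jaw":34},{"slide":[0,0,0],"roll":0.18,"jaw":34},{"slide":[0,0,0],"roll":0.18,"jaw":34},{"slide":[0,0,0],"roll":0.18,"jaw":34}]'

```text
clock: 17.08
position: [261.0, -191.6, 259.1]
ee_rot: [0.066, 0.977, -0.186, 0.078]
force: [-0.3, 0.4, 0.1]
opening: 34.1
```

```bash
sed -i 's/484.5,305,107/484.5,295,250/' tilt.py; python3 tilt.py
```

```text
TCP [ 261.  -191.6  259.1] y-head -1.956 z [ 0.128 -0.157 -0.979] t 17.075 op 34.07891379229798 F [-0.3  0.4  0.1]
shift before turn [  31.8 -533.1  -39.2]
roll 0.621  (alt -2.521 ) j6 0.8648423337793922
shift after turn [-280.4 -447.9  -86.8]
[ 0.208 -0.396 -0.932  0.223 -0.952  0.865]
tilt rad,tan 0.0924904952932258 -0.18029923609952467
```

Call:
drive_tool --increments '[{"slide":[3.2,-53,-4],"roll":0,"jaw":34},{"slide":[3.2,-53,-4],"roll":0,"jaw":34},{"slide":[3.2,-53,-4],"roll":0,"jaw":34},{"slide":[3.2,-53,-4],"roll":0,"jaw":34},{"slide":[3.2,-53,-4],"roll":0,"jaw":34},{"slide":[3.2,-53,-4],"roll":0,"jaw":34},{"slide":[3.2,-53,-4],"roll":0,"jaw":34},{"slide":[3.2,-53,-4],"roll":0,"jaw":34},{"slide":[3.2,-53,-4],"roll":0,"jaw":34},{"slide":[3.2,-53,-4],"roll":0,"jaw":34},{"slide":[0,0,0],"roll":0.18,"jaw":34},{"slide":[0,0,0],"roll":0.18,"jaw":34}]'

```text
clock: 18.58
position: [481.4, 293.3, 250.3]
ee_rot: [0.052, 0.928, -0.358, 0.088]
force: [0.1, 0.1, 1.5]
opening: 33.9
```

```bash
python3 tilt.py
```

```text
TCP [481.4 293.3 250.3] y-head -2.31 z [ 0.127 -0.159 -0.979] t 18.575 op 33.86074968211106 F [0.1 0.1 1.5]
shift before turn [ 1.1 -3.3  0.4]
roll 0.267  (alt -2.875 ) j6 -0.29158772564740026
shift after turn [ 0.2 -3.5  0.3]
[ 0.996  0.216 -0.423  0.23  -1.009 -0.292]
tilt rad,tan -0.0647252539231098 -0.19294240291392775
```

Call:
drive_tool --increments '[{"slide":[0,0,0],"roll":0.18,"jaw":34},{"slide":[0,0,0],"roll":0.18,"jaw":34},{"slide":[0,0,0],"roll":0.18,"jaw":34},{"slide":[0,0,0],"roll":0.18,"jaw":34},{"slide":[0,0,0],"roll":0.18,"jaw":34},{"slide":[0,0,0],"roll":0.18,"jaw":34},{"slide":[0,0,0],"roll":0.18,"jaw":34},{"slide":[0,0,0],"roll":0.18,"jaw":34},{"slide":[0,0,0],"roll":0.18,"jaw":34},{"slide":[0,0,0],"roll":0.18,"jaw":34},{"slide":[0,0,0],"roll":0.18,"jaw":34},{"slide":[0,0,0],"roll":0.18,"jaw":34}]'

```text
clock: 20.08
position: [481.3, 292.8, 251.1]
ee_rot: [0.054, -0.122, 0.987, -0.087]
force: [-0.4, 0.4, 0.3]
opening: 34.0
```

Call:
drive_tool --increments '[{"slide":[0,0,0],"roll":0.18,"jaw":34},{"slide":[0,0,0],"roll":0.18,"jaw":34},{"slide":[0,0,0],"roll":0.18,"jaw":34},{"slide":[0,0,0],"roll":0.14,"jaw":34},{"slide":[0,0,0],"roll":0.1,"jaw":34},{"slide":[0,0,0],"roll":0,"jaw":34}]'

```text
clock: 20.82
position: [512.5, 272.1, 260.1]
ee_rot: [0.051, 0.238, 0.969, -0.051]
force: [0.5, -0.2, 0.2]
opening: 33.9
```

```bash
python3 tilt.py
```

```text
TCP [512.5 272.1 260.1] y-head 1.084 z [ 0.075 -0.122 -0.99 ] t 20.825 op 33.9255863953454 F [ 0.5 -0.2  0.2]
shift before turn [36.4  7.9  5.1]
roll 0.519  (alt -2.622 ) j6 -3.0292071198232526
shift after turn [ 35.5 -10.6   6.6]
[ 0.896  0.237 -0.334  0.156 -1.053 -3.029]
tilt rad,tan -0.04872930242445945 -0.13472882435315897
```

Call:
drive_tool --increments '[{"slide":[0,0,0],"roll":0.12,"jaw":34},{"slide":[0,0,0],"roll":0.12,"jaw":34},{"slide":[0,0,0],"roll":0,"jaw":34}]'

```text
clock: 21.2
position: [547.8, 239.8, 265.5]
ee_rot: [0.019, 0.322, 0.946, -0.03]
force: [0.1, -0.6, 0.0]
opening: 34.3
```

```bash
python3 tilt.py
```

```text
TCP [547.8 239.8 265.5] y-head 0.914 z [ 0.017 -0.069 -0.997] t 21.2 op 34.25801981265292 F [ 0.1 -0.6  0. ]
shift before turn [84.5  5.8 10.6]
roll 0.349  (alt -2.793 ) j6 -3.029471913629834
shift after turn [ 81.3 -23.2  12.1]
[ 0.771  0.268 -0.239  0.069 -1.101 -3.029]
tilt rad,tan -0.03627231186555986 -0.0610451648034312
```

Call:
drive_tool --increments '[{"slide":[0,0,0],"roll":0.1,"jaw":34},{"slide":[0,0,0],"roll":0.07,"jaw":34},{"slide":[0,0,0],"roll":0,"jaw":34}]'

```text
clock: 21.58
position: [570.8, 212.9, 266.4]
ee_rot: [-0.004, 0.378, 0.926, -0.016]
force: [0.3, 0.2, -0.7]
opening: 34.1
```

```bash
python3 tilt.py
```

```text
TCP [570.8 212.9 266.4] y-head 0.796 z [-0.02  -0.026 -0.999] t 21.575 op 34.09919337885378 F [ 0.3  0.2 -0.7]
shift before turn [119.1  -1.2  16. ]
roll 0.231  (alt -2.91 ) j6 -3.0297298951877
shift after turn [115.6 -28.4  16.9]
[ 0.681  0.291 -0.177  0.008 -1.134 -3.03 ]
tilt rad,tan -0.031765311086307035 -0.007209333523707238
```

Call:
drive_tool --increments '[{"slide":[0,0,0],"roll":-0.186,"jaw":34},{"slide":[0,0,0],"roll":-0.186,"jaw":34},{"slide":[0,0,0],"roll":-0.186,"jaw":34},{"slide":[0,0,0],"roll":-0.186,"jaw":34},{"slide":[0,0,0],"roll":-0.186,"jaw":34},{"slide":[0,0,0],"roll":-0.186,"jaw":34},{"slide":[0,0,0],"roll":-0.186,"jaw":34},{"slide":[0,0,0],"roll":-0.186,"jaw":34},{"slide":[0,0,0],"roll":-0.1,"jaw":34},{"slide":[0,0,0],"roll":0,"jaw":34}]'

```text
clock: 22.82
position: [570.3, 213.8, 266.4]
ee_rot: [-0.014, -0.396, 0.918, -0.008]
force: [-0.6, 0.3, -0.3]
opening: 34.0
```

```bash
sed -i 's/484.5,295,250/300,-560,265/' tilt.py; python3 tilt.py
```

```text
TCP [570.3 213.8 266.4] y-head 2.386 z [-0.02  -0.026 -0.999] t 22.825 op 34.0134754425084 F [-0.6  0.3 -0.3]
shift before turn [ 747.9 -334.2   26.8]
roll -1.321  (alt 1.821 ) j6 -1.442589810150402
shift after turn [508.6 642.5  15.9]
[ 0.683  0.291 -0.178  0.008 -1.134 -1.443]
tilt rad,tan -0.031719550461565285 -0.007493533326483634
```

Call:
drive_tool --increments '[{"slide":[53.4,-23.9,2],"roll":0,"jaw":34},{"slide":[53.4,-23.9,2],"roll":0,"jaw":34},{"slide":[53.4,-23.9,2],"roll":0,"jaw":34},{"slide":[53.4,-23.9,2],"roll":0,"jaw":34},{"slide":[53.4,-23.9,2],"roll":0,"jaw":34},{"slide":[53.4,-23.9,2],"roll":0,"jaw":34},{"slide":[53.4,-23.9,2],"roll":0,"jaw":34},{"slide":[53.4,-23.9,2],"roll":0,"jaw":34},{"slide":[53.4,-23.9,2],"roll":0,"jaw":34},{"slide":[53.4,-23.9,2],"roll":0,"jaw":34},{"slide":[53.4,-23.9,2],"roll":0,"jaw":34},{"slide":[53.4,-23.9,2],"roll":0,"jaw":34}]'

```text
clock: 24.32
position: [338.3, -451.3, 264.1]
ee_rot: [-0.014, -0.395, 0.919, -0.008]
force: [0.8, -0.2, 0.9]
opening: 34.0
```

```bash
python3 tilt.py
```

```text
TCP [ 338.3 -451.3  264.1] y-head 2.383 z [-0.02  -0.026 -0.999] t 24.325 op 34.03464634222764 F [ 0.8 -0.2  0.9]
shift before turn [105.2 -47.    2.6]
roll -1.324  (alt 1.818 ) j6 -0.21450275545270606
shift after turn [71.3 90.6  1.1]
[-0.562  0.203 -0.315  0.037 -1.056 -0.215]
tilt rad,tan -0.0027473000504310108 -0.032210008019466586
```

Call:
drive_tool --increments '[{"slide":[0,0,0],"roll":0.186,"jaw":34},{"slide":[0,0,0],"roll":0.186,"jaw":34},{"slide":[0,0,0],"roll":0.186,"jaw":34},{"slide":[0,0,0],"roll":0.186,"jaw":34},{"slide":[0,0,0],"roll":0.186,"jaw":34},{"slide":[0,0,0],"roll":0.186,"jaw":34},{"slide":[0,0,0],"roll":0.186,"jaw":34},{"slide":[0,0,0],"roll":0.186,"jaw":34},{"slide":[0,0,0],"roll":0.186,"jaw":34},{"slide":[0,0,0],"roll":0.186,"jaw":34},{"slide":[0,0,0],"roll":0.186,"jaw":34},{"slide":[0,0,0],"roll":0.186,"jaw":34}]'

```text
clock: 25.82
position: [339.1, -449.5, 263.9]
ee_rot: [0.001, 0.654, 0.756, -0.016]
force: [0.2, -0.2, 0.2]
opening: 34.1
```

Call:
drive_tool --increments '[{"slide":[0,0,0],"roll":0.186,"jaw":34},{"slide":[0,0,0],"roll":0.186,"jaw":34},{"slide":[0,0,0],"roll":0.186,"jaw":34},{"slide":[0,0,0],"roll":0.08,"jaw":34},{"slide":[0,0,0],"roll":0,"jaw":34}]'

```text
clock: 26.45
position: [332.7, -459.5, 264.2]
ee_rot: [0.002, 0.853, 0.522, -0.007]
force: [0.1, -0.5, -0.2]
opening: 34.1
```

```bash
python3 tilt.py
```

```text
TCP [ 332.7 -459.5  264.2] y-head -0.471 z [-0.009 -0.01  -1.   ] t 26.45 op 34.095703069934395 F [ 0.1 -0.5 -0.2]
shift before turn [-104.4   16.6    0.5]
roll -1.036  (alt 2.105 ) j6 -3.0290664847749245
shift after turn [-67.4 -81.4   0.4]
[-0.592  0.211 -0.295  0.016 -1.067 -3.029]
tilt rad,tan -0.00215402344387096 -0.013662693960744232
```

Call:
drive_tool --increments '[{"slide":[0,0,0],"roll":0.036,"jaw":34},{"slide":[0,0,0],"roll":0,"jaw":34}]'

```text
clock: 26.7
position: [328.6, -465.3, 264.1]
ee_rot: [-0.0, 0.86, 0.511, -0.001]
force: [0.9, 0.2, 0.2]
opening: 33.9
```

```bash
python3 tilt.py
```

```text
TCP [ 328.6 -465.3  264.1] y-head -0.498 z [-0.003 -0.001 -1.   ] t 26.7 op 33.89040925962393 F [0.9 0.2 0.2]
shift before turn [-96.9  20.2  -0.7]
roll -1.063  (alt 2.078 ) j6 -3.0296313095949627
shift after turn [-64.7 -74.8  -0.6]
[-6.110e-01  2.170e-01 -2.820e-01  2.000e-03 -1.074e+00 -3.030e+00]
tilt rad,tan -0.001971854719981896 -0.0021482433762339504
```

```bash
cat > plan.py <<'E'
from h import *
import json
def plan(target,h=None,jaw=None,n=None,smax=58,prefer=None):
    """TCP target world, h: wanted tool-y heading mod pi; picks j6 nearest prefer (default 0)"""
    p,Rm,o=pose();j1,j6=o["joint_pos"][0],o["joint_pos"][5];t=np.array(target,float);d=t-p
    h0=np.arctan2(Rm[1,1],Rm[0,1]);rr=np.hypot(t[0],t[1]);j1t=np.arctan2(t[1],t[0])+np.arcsin(196/rr)
    if h is None: dw=0.;j6t=j6-(j1t-j1)
    else:
        c=[h-j1t+np.pi*k for k in range(-4,5)];c=[x for x in c if abs(x)<2.9]
        j6t=min(c,key=lambda x:abs(x-(prefer if prefer is not None else 0)));dw=(j6t-j6)+(j1t-j1)
        dw=h-h0+np.pi*np.round((dw-(h-h0))/np.pi)
    print("TCP",np.round(p,1),"h0",round(h0,3),"tilt",np.round(Rm[:2,2],3),"t",round(o["clock"],2),"op",round(o["opening"],1),"F",np.round(o["force"],1),"j6",round(j6,2),"->",round(j6t,2),"j1",round(j1,2),"->",round(j1t,2))
    n=n or max(1,int(np.ceil(max(np.linalg.norm(d)/smax,abs(dw)/.18))))
    out=[];pos=np.array(p);Rc=Rm
    for k in range(1,n+1):
        f=k/n;tgt=p+d*f;s=np.round(Rc.T@(tgt-pos),1);ro=round(-dw/n,3)
        pos=pos+Rc@s;Rc=Rc@R.from_euler("z",ro).as_matrix()
        out.append({"slide":(s+0.).tolist(),"roll":ro,"jaw":jaw if jaw is not None else round(o["opening"])})
        j6e=j6+(j6t-j6)*f
    for k in range(0,n,12): print(json.dumps(out[k:k+12]))
    print("end err",np.round(pos-t,2))
E
python3 -c "
from plan import *
plan([484.5,305,220],.565,34)"
```

```text
TCP [ 328.6 -465.3  264.1] h0 -0.498 tilt [-0.003 -0.001] t 26.7 op 33.9 F [0.9 0.2 0.2] j6 -3.03 -> -0.35 j1 -0.61 -> 0.91
[{"slide": [31.3, -9.6, 1.8], "roll": -0.175, "jaw": 34}, {"slide": [32.5, -4.1, 1.8], "roll": -0.175, "jaw": 34}, {"slide": [32.7, 1.7, 1.8], "roll": -0.175, "jaw": 34}, {"slide": [31.9, 7.4, 1.8], "roll": -0.175, "jaw": 34}, {"slide": [30.1, 12.8, 1.8], "roll": -0.175, "jaw": 34}, {"slide": [27.5, 17.9, 1.8], "roll": -0.175, "jaw": 34}, {"slide": [23.9, 22.3, 1.8], "roll": -0.175, "jaw": 34}, {"slide": [19.7, 26.2, 1.8], "roll": -0.175, "jaw": 34}, {"slide": [14.8, 29.2, 1.8], "roll": -0.175, "jaw": 34}, {"slide": [9.5, 31.4, 1.8], "roll": -0.175, "jaw": 34}, {"slide": [3.9, 32.5, 1.8], "roll": -0.175, "jaw": 34}, {"slide": [-1.9, 32.7, 1.8], "roll": -0.175, "jaw": 34}]
[{"slide": [-7.5, 31.9, 1.8], "roll": -0.175, "jaw": 34}, {"slide": [-12.9, 30.1, 1.8], "roll": -0.175, "jaw": 34}, {"slide": [-17.9, 27.3, 1.8], "roll": -0.175, "jaw": 34}, {"slide": [-22.5, 23.9, 1.8], "roll": -0.175, "jaw": 34}, {"slide": [-26.3, 19.5, 1.8], "roll": -0.175, "jaw": 34}, {"slide": [-29.3, 14.7, 1.8], "roll": -0.175, "jaw": 34}, {"slide": [-31.3, 9.4, 1.8], "roll": -0.175, "jaw": 34}, {"slide": [-32.6, 3.7, 1.8], "roll": -0.175, "jaw": 34}, {"slide": [-32.6, -2.0, 1.8], "roll": -0.175, "jaw": 34}, {"slide": [-31.9, -7.6, 1.8], "roll": -0.175, "jaw": 34}, {"slide": [-30.0, -13.1, 1.8], "roll": -0.175, "jaw": 34}, {"slide": [-27.3, -18.0, 1.8], "roll": -0.175, "jaw": 34}]
end err [-0.02 -0.06  0.02]
```

Call:
drive_tool --increments '[{"slide":[31.3,-9.6,1.8],"roll":-0.175,"jaw":34},{"slide":[32.5,-4.1,1.8],"roll":-0.175,"jaw":34},{"slide":[32.7,1.7,1.8],"roll":-0.175,"jaw":34},{"slide":[31.9,7.4,1.8],"roll":-0.175,"jaw":34},{"slide":[30.1,12.8,1.8],"roll":-0.175,"jaw":34},{"slide":[27.5,17.9,1.8],"roll":-0.175,"jaw":34},{"slide":[23.9,22.3,1.8],"roll":-0.175,"jaw":34},{"slide":[19.7,26.2,1.8],"roll":-0.175,"jaw":34},{"slide":[14.8,29.2,1.8],"roll":-0.175,"jaw":34},{"slide":[9.5,31.4,1.8],"roll":-0.175,"jaw":34},{"slide":[3.9,32.5,1.8],"roll":-0.175,"jaw":34},{"slide":[-1.9,32.7,1.8],"roll":-0.175,"jaw":34}]'

```text
clock: 28.2
position: [406.6, -78.5, 242.2]
ee_rot: [-0.001, -0.019, 1.0, -0.0]
force: [0.5, 0.4, 0.5]
opening: 34.1
```

Call:
drive_tool --increments '[{"slide":[-7.5,31.9,1.8],"roll":-0.175,"jaw":34},{"slide":[-12.9,30.1,1.8],"roll":-0.175,"jaw":34},{"slide":[-17.9,27.3,1.8],"roll":-0.175,"jaw":34},{"slide":[-22.5,23.9,1.8],"roll":-0.175,"jaw":34},{"slide":[-26.3,19.5,1.8],"roll":-0.175,"jaw":34},{"slide":[-29.3,14.7,1.8],"roll":-0.175,"jaw":34},{"slide":[-31.3,9.4,1.8],"roll":-0.175,"jaw":34},{"slide":[-32.6,3.7,1.8],"roll":-0.175,"jaw":34},{"slide":[-32.6,-2.0,1.8],"roll":-0.175,"jaw":34},{"slide":[-31.9,-7.6,1.8],"roll":-0.175,"jaw":34},{"slide":[-30.0,-13.1,1.8],"roll":-0.175,"jaw":34},{"slide":[-27.3,-18.0,1.8],"roll":-0.175,"jaw":34}]'

```text
clock: 29.7
position: [484.0, 306.7, 219.8]
ee_rot: [0.001, 0.877, -0.481, -0.001]
force: [0.4, 0.2, 1.6]
opening: 33.7
```

Run:
```python
from plan import *
w=r.camera("wrist");save(w,"e_w")
for d in r.spot_point(w,"chest_drawer0_handle"): print(round(d["score"],2),np.round(d["point"],1),np.round(onz(w,d["point"],52),1))
plan([484.5,305,107],.565,34)
```

```text
0.55 [314.1 232.3] [486.3 308.4  52. ]
TCP [484.5 308.2 219.4] h0 -2.574 tilt [-0.003 -0.001] t 29.8 op 33.7 F [-0.3 -0.  -0.6] j6 -0.34 -> -0.35 j1 0.91 -> 0.91
[{"slide": [1.4, 0.7, 56.2], "roll": 0.001, "jaw": 34}, {"slide": [1.4, 0.7, 56.2], "roll": 0.001, "jaw": 34}]
end err [ 0.05  0.   -0.04]
```

View pics/e_w.png

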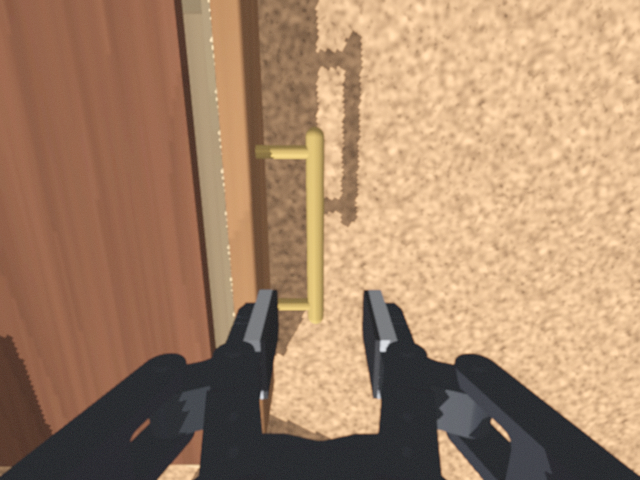

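Call:
drive_tool --increments '[{"slide":[0,-1,45],"roll":0,"jaw":34},{"slide":[0,0,45],"roll":0,"jaw":34},{"slide":[0,0,22],"roll":0,"jaw":34},{"slide":[0,0,0],"roll":0,"jaw":34}]'

```text
clock: 30.3
position: [484.9, 305.8, 107.4]
ee_rot: [0.001, 0.875, -0.484, -0.001]
force: [0.5, 0.3, 0.2]
opening: 34.1
```

Call:
drive_tool --increments '[{"slide":[0,0,0],"roll":0,"jaw":0},{"slide":[0,0,0],"roll":0,"jaw":0},{"slide":[0,0,0],"roll":0,"jaw":0},{"slide":[0,0,0],"roll":0,"jaw":0}]' --newtons 40

```text
clock: 30.8
position: [484.5, 305.9, 108.1]
ee_rot: [0.001, 0.875, -0.484, -0.001]
force: [0.8, -1.9, 3.7]
opening: 9.2
```

Run:
```python
from plan import *
p,Rm,o=pose();print(p,Rm,o["opening"],o["force"])
w=r.camera("wrist");save(w,"f_w")
```

```text
[484.50243236 305.8612303  108.14762964] [[ 5.32301973e-01 -8.46549908e-01 -2.80403265e-03]
 [-8.46554233e-01 -5.32301729e-01 -8.94607632e-04]
 [-7.35261422e-04  2.84996712e-03 -9.99995669e-01]] 9.201044600444382 [ 0.79866456 -1.92536355  3.7274453 ]
```

View pics/f_w.png

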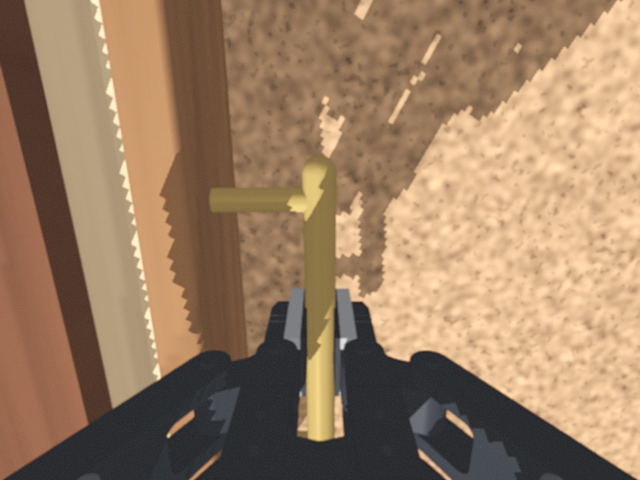

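Call:
drive_tool --increments '[{"slide":[0,15,0],"roll":0,"jaw":0},{"slide":[0,25,0],"roll":0,"jaw":0},{"slide":[0,25,0],"roll":0,"jaw":0},{"slide":[0,25,0],"roll":0,"jaw":0},{"slide":[0,20,0],"roll":0,"jaw":0},{"slide":[0,10,0],"roll":0,"jaw":0},{"slide":[0,0,0],"roll":0,"jaw":0}]'

```text
clock: 31.72
position: [381.8, 240.6, 108.1]
ee_rot: [0.002, 0.875, -0.484, -0.001]
force: [1.8, -6.5, 1.7]
opening: 9.3
```

Run:
```python
from plan import *
p,Rm,o=pose();print(p,o["opening"],o["force"],np.linalg.norm(p-[484.5,305.86,108.15]),Rm[:2,2],o["joint_pos"])
```

```text
[381.7516122  240.57390993 108.11056206] 9.286368168092348 [ 1.7819379  -6.51206361  1.69781512] 121.73539463819671 [-0.00430493 -0.00290088] [ 0.99983079  0.23189088 -0.71073034 -0.00347294 -0.63294533 -0.43560178]
```

Call:
drive_tool --increments '[{"slide":[0,8,0],"roll":0,"jaw":0},{"slide":[0,6,0],"roll":0,"jaw":0},{"slide":[0,5,0],"roll":0,"jaw":0},{"slide":[0,0,0],"roll":0,"jaw":0}]'

```text
clock: 32.22
position: [370.3, 233.7, 108.4]
ee_rot: [-0.002, 0.876, -0.483, 0.001]
force: [35.6, -7.0, -25.3]
opening: 9.1
```

Run:
```python
from plan import *
p,Rm,o=pose();print(p,o["opening"],o["force"],Rm.T@o["force"],np.linalg.norm(p-[484.5,305.86,108.15]),Rm[:2,2])
t=r.camera("top");save(t,"g_t",(70,160,290,340),3.5)
```

```text
[370.27656822 233.67529097 108.41627624] 9.121102200536235 [ 35.62314988  -6.95170339 -25.33448555] [ 24.90809098 -26.31030033  25.42688038] 135.12104014337274 [0.00307819 0.00245457]
```

View pics/g_t.png

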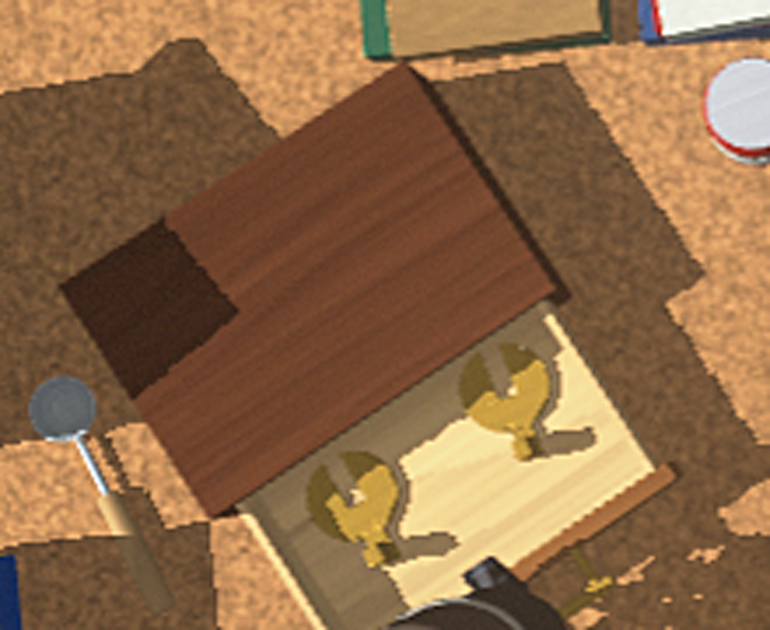

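Call:
drive_tool --increments '[{"slide":[0,-4,0],"roll":0,"jaw":0},{"slide":[0,0,0],"roll":0,"jaw":25},{"slide":[0,0,0],"roll":0,"jaw":32},{"slide":[0,0,0],"roll":0,"jaw":32}]'

```text
clock: 32.78
position: [369.9, 234.4, 108.3]
ee_rot: [0.001, 0.875, -0.483, -0.001]
force: [-0.3, -0.2, -1.2]
opening: 32.1
```

Run:
```python
from plan import *
p,Rm,o=pose();print(p,o["opening"],o["force"],Rm[:2,2],np.arctan2(Rm[1,1],Rm[0,1]))
```

```text
[369.93305116 234.36201755 108.30871776] 32.13524250130147 [-0.27327522 -0.2327366  -1.16986781] [-0.00299515 -0.00052281] -2.5798914385649856
```

Call:
drive_tool --increments '[{"slide":[0,0,-50],"roll":0,"jaw":32},{"slide":[0,0,-55],"roll":0,"jaw":32},{"slide":[0,-50,-30],"roll":0,"jaw":32},{"slide":[0,-40,-30],"roll":0,"jaw":32},{"slide":[0,0,0],"roll":0,"jaw":32}]'

```text
clock: 33.4
position: [449.1, 284.3, 275.0]
ee_rot: [-0.001, 0.875, -0.484, -0.0]
force: [-0.5, -1.1, 0.3]
opening: 32.4
```

```bash
cat > look.py <<'E'
from plan import *
import sys
nm=sys.argv[1];zb=float(sys.argv[2])
for n in ("wrist","top","side"):
    c=r.camera(n);save(c,nm+"_"+n)
    for q,z in (("weight_a_mid",zb+4),("weight_a_tab",zb+24)):
        for d in r.spot_point(c,q):
            if d["score"]>.3: print(n,q[-3:],round(d["score"],2),np.round(d["point"],1),np.round(onz(c,d["point"],z),1))
p,Rm,o=pose();print(np.round(p,1),round(o["clock"],2),Rm[:2,2])
E
python3 look.py h 22
```

```text
wrist mid 0.82 [219.6 113. ] [551.4 267.2  26. ]
wrist tab 0.56 [285. 129.] [501.9 248.3  46. ]
top mid 0.68 [207.1 268.2] [555.9 283.1  26. ]
side mid 0.58 [299.7 209.5] [531.1 259.1  26. ]
side tab 0.71 [294.7 205.5] [512.4 258.8  46. ]
[446.4 282.  272.8] 33.85 [-0.00330038 -0.00109126]
```

View pics/h_wrist.png

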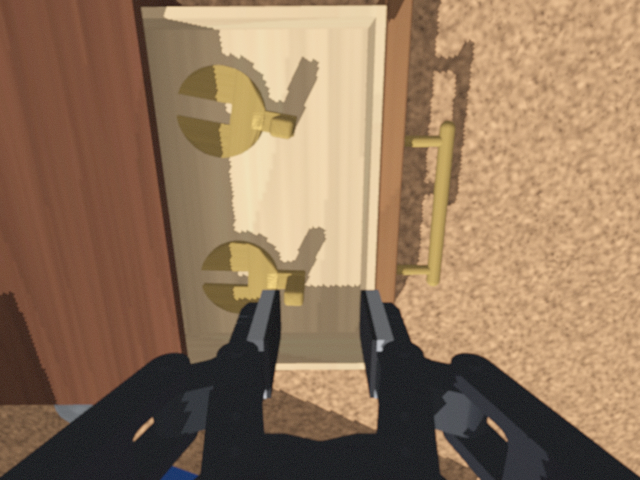

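Run:
```python
import cv2
i=cv2.imread("pics/h_wrist.png")[40:340,150:330];cv2.imwrite("pics/h_z.png",cv2.resize(i,None,fx=2,fy=2,interpolation=cv2.INTER_CUBIC))
```

```text
(no output)
```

View pics/h_z.png

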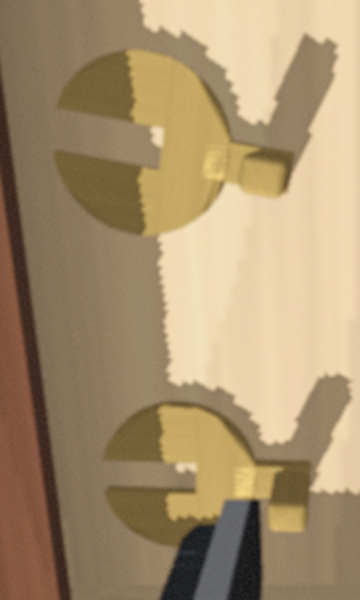

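```bash
cat > fit.py <<'E'
from h import *
from scipy.optimize import least_squares
def fitw(c,rim,tabtop,slotend,zb,s,off):
    f=lambda q:(q[0]/s+off[0],q[1]/s+off[1])
    P=np.array([onz(c,f(q),zb+8)[:2] for q in rim])
    k=least_squares(lambda x:np.hypot(*(P-x).T)-34,P.mean(0)).x
    T=onz(c,f(tabtop),zb+40)[:2];S=onz(c,f(slotend),zb+8)[:2]
    res=np.hypot(*(P-k).T)-34
    d=k-T;print("mid",k.round(1),"rimres",res.round(1),"tab",T.round(1),"dist",np.linalg.norm(d).round(1),"head(tab->mid)",np.arctan2(*d[::-1]).round(3),"slotend",S.round(1),np.linalg.norm(S-k).round(1),"head slot", np.arctan2(*(k-S)[::-1]).round(3))
E
python3 - <<'E'
from fit import *
c=r.camera("wrist")
fitw(c,[(55,106),(90,62),(135,50),(180,62),(213,100),(150,235),(100,218),(57,160)],(265,173),(162,149),22,2,(150,40))
fitw(c,[(105,457),(130,415),(170,402),(215,415),(243,447),(108,490),(135,530),(170,545)],(288,517),(196,476),22,2,(150,40))
E
```

```text
mid [545.9 262.5] rimres [ 0.2 -0.2 -0.5 -0.3 -1.8 -0.5 -1.4 -1. ] tab [500.2 242.8] dist 49.7 head(tab->mid) 0.408 slotend [538.9 259.4] 7.6 head slot 0.415
mid [467.8 376.5] rimres [-1.1  0.7  0.8 -0.6 -2.6 -1.8 -0.4  0.1] tab [425.3 352.2] dist 49.0 head(tab->mid) 0.52 slotend [462.  372.3] 7.1 head slot 0.637
```

Run:
```python
from plan import *
plan([500.2,242.7,180],1.982,32,prefer=1.17)
```

```text
TCP [446.5 282.1 272.9] h0 -2.58 tilt [-0.003 -0.001] t 33.9 op 31.8 F [ 0.6  0.5 -0.1] j6 -0.37 -> 1.17 j1 0.93 -> 0.81
[{"slide": [7.8, -3.1, 11.6], "roll": -0.178, "jaw": 32}, {"slide": [8.1, -1.7, 11.6], "roll": -0.178, "jaw": 32}, {"slide": [8.4, -0.2, 11.6], "roll": -0.178, "jaw": 32}, {"slide": [8.2, 1.3, 11.6], "roll": -0.178, "jaw": 32}, {"slide": [7.9, 2.7, 11.6], "roll": -0.178, "jaw": 32}, {"slide": [7.3, 4.1, 11.6], "roll": -0.178, "jaw": 32}, {"slide": [6.4, 5.3, 11.6], "roll": -0.178, "jaw": 32}, {"slide": [5.4, 6.4, 11.6], "roll": -0.178, "jaw": 32}]
end err [-0.03 -0.05 -0.04]
```

Call:
drive_tool --increments '[{"slide":[7.8,-3.1,11.6],"roll":-0.178,"jaw":32},{"slide":[8.1,-1.7,11.6],"roll":-0.178,"jaw":32},{"slide":[8.4,-0.2,11.6],"roll":-0.178,"jaw":32},{"slide":[8.2,1.3,11.6],"roll":-0.178,"jaw":32},{"slide":[7.9,2.7,11.6],"roll":-0.178,"jaw":32},{"slide":[7.3,4.1,11.6],"roll":-0.178,"jaw":32},{"slide":[6.4,5.3,11.6],"roll":-0.178,"jaw":32},{"slide":[5.4,6.4,11.6],"roll":-0.178,"jaw":32},{"slide":[0,0,0],"roll":0,"jaw":32}]'

```text
clock: 35.02
position: [500.3, 242.2, 179.2]
ee_rot: [0.001, 0.979, 0.205, -0.002]
force: [-0.7, -0.3, -0.4]
opening: 31.9
```

Run:
```python
from plan import *
w=r.camera("wrist");save(w,"i_w")
plan([500.2,242.7,104],1.982,32,prefer=1.17)
```

```text
TCP [500.4 242.6 179.8] h0 -1.161 tilt [-0.004 -0.002] t 35.08 op 32.0 F [-1.   0.2  0.7] j6 1.18 -> 1.17 j1 0.8 -> 0.81
[{"slide": [0.1, -0.1, 37.9], "roll": -0.001, "jaw": 32}, {"slide": [0.1, -0.1, 37.9], "roll": -0.001, "jaw": 32}]
end err [0.   0.01 0.03]
```

View pics/i_w.png

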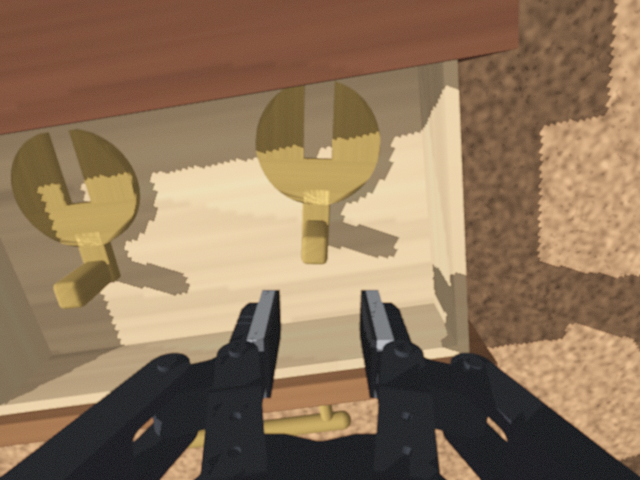

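Run:
```python
from fit import *
c=r.camera("wrist")
fitw(c,[(256,140),(268,106),(303,83),(335,83),(372,108),(380,145),(365,180),(262,172)],(313.5,253),(318,157),22,1,(0,0))
fitw(c,[(11,180),(20,150),(45,133),(70,129),(105,143),(135,180),(133,215),(25,218)],(68,295),(69,206),22,1,(0,0))
```

```text
mid [550.5 266. ] rimres [-0.3 -0.4 -0.8 -0.4  1.  -0.1 -1.7  0.1] tab [504.1 248.1] dist 49.7 head(tab->mid) 0.369 slotend [545.2 263.6] 5.8 head slot 0.434
mid [472.7 381.8] rimres [ 0.6 -0.1 -0.6  0.4  0.5  1.5 -0.3  1.3] tab [430.5 357.3] dist 48.7 head(tab->mid) 0.528 slotend [462.8 382.9] 10.0 head slot -0.108
```

Call:
drive_tool --increments '[{"slide":[0,0,38],"roll":0,"jaw":32},{"slide":[0,0,37],"roll":0,"jaw":32},{"slide":[0,0,0],"roll":0,"jaw":32},{"slide":[0,0,0],"roll":0,"jaw":0},{"slide":[0,0,0],"roll":0,"jaw":0},{"slide":[0,0,0],"roll":0,"jaw":0},{"slide":[0,0,0],"roll":0,"jaw":0}]' --newtons 60

```text
clock: 36.0
position: [501.0, 243.5, 106.7]
ee_rot: [-0.001, 0.979, 0.206, -0.0]
force: [-1.6, 1.5, 6.9]
opening: 12.8
```

Call:
drive_tool --increments '[{"slide":[0,0,-12],"roll":0,"jaw":0},{"slide":[-10,1.5,-5],"roll":0,"jaw":0},{"slide":[-10,1.5,-20],"roll":0,"jaw":0},{"slide":[0,0,-40],"roll":0,"jaw":0},{"slide":[0,0,-50],"roll":0,"jaw":0},{"slide":[0,0,0],"roll":0,"jaw":0}]'

```text
clock: 36.75
position: [484.5, 232.8, 236.6]
ee_rot: [-0.002, 0.979, 0.206, 0.002]
force: [-0.7, 0.4, -2.1]
opening: 12.9
```

Run:
```python
from plan import *
w=r.camera("wrist");save(w,"j_w");plan([542.3+75*np.cos(2.763),-62.5+75*np.sin(2.763),230],-.379+np.pi/2,0,prefer=.94)
```

```text
TCP [483.5 232.1 234.2] h0 -1.156 tilt [-0.     0.002] t 36.8 op 12.9 F [ 0.   0.3 -1.7] j6 1.17 -> 0.84 j1 0.81 -> 0.35
[{"slide": [-23.5, 48.0, 0.7], "roll": 0.159, "jaw": 0}, {"slide": [-15.6, 51.1, 0.7], "roll": 0.159, "jaw": 0}, {"slide": [-7.3, 52.9, 0.7], "roll": 0.159, "jaw": 0}, {"slide": [1.2, 53.4, 0.8], "roll": 0.159, "jaw": 0}, {"slide": [9.6, 52.6, 0.7], "roll": 0.159, "jaw": 0}]
end err [-0.   -0.01 -0.03]
```

View pics/j_w.png

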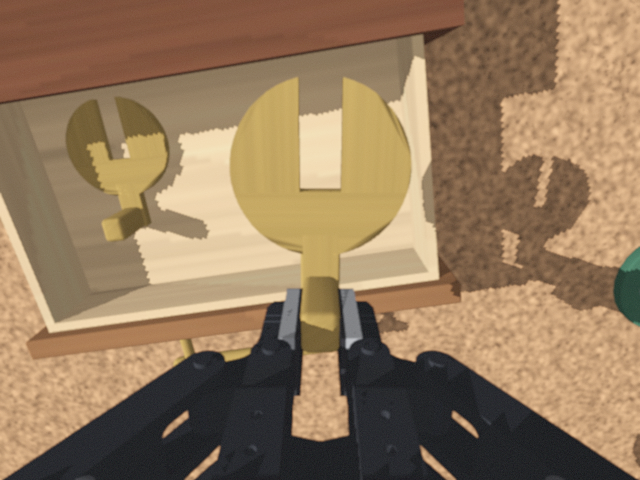

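Run:
```python
from fit import *
c=r.camera("wrist");p,Rm,o=pose();print(p)
zb=p[2]-106.7+22
rim=[(230,165),(240,128),(265,93),(299,77),(343,77),(385,100),(408,140),(410,168),(398,205),(245,208)]
fitw(c,rim,(320,325),(321,189),zb,1,(0,0))
P=np.array([onz(c,q,zb+8)[:2] for q in rim]);k=least_squares(lambda x:np.hypot(*(P-x).T)-34,P.mean(0)).x
print("tool frame mid",Rm.T@(np.r_[k,zb+4]-p),"slotend",Rm.T@(onz(c,(321,189),zb+8)-p))
for px in ((299,189),(343,189),(299,90),(343,90)): print(np.round(Rm.T@(onz(c,px,zb+8)-p),1))
```

```text
[482.88799791 231.61919636 232.57804853]
mid [533.9 254.5] rimres [-0.1 -0.8 -0.1 -0.3 -0.3 -0.  -0.2 -0.6 -1.4 -1.4] tab [491.5 236. ] dist 46.2 head(tab->mid) 0.411 slotend [527.6 251.6] 6.9 head slot 0.431
tool frame mid [56.06474522 -0.27666698 80.57525539] slotend [49.1387496  -0.16884145 76.59058452]
[49.1 -8.5 76.6]
[49.1  8.2 76.6]
[84.6 -8.  76.5]
[84.6  7.5 76.5]
```

Run:
```python
from plan import *
H=np.array([542.3,-62.5]);u=np.array([np.cos(-.379),np.sin(-.379)])
plan([*(H-120*u),200],-.379+np.pi/2,0,prefer=.94)
```

```text
TCP [482.9 231.6 232.6] h0 -1.157 tilt [-0.003  0.   ] t 36.85 op 12.7 F [-0.3  0.1 -1.3] j6 1.17 -> 0.76 j1 0.81 -> 0.43
[{"slide": [-29.6, 41.5, 6.5], "roll": 0.159, "jaw": 0}, {"slide": [-22.7, 45.7, 6.5], "roll": 0.159, "jaw": 0}, {"slide": [-15.1, 48.8, 6.6], "roll": 0.159, "jaw": 0}, {"slide": [-7.3, 50.5, 6.5], "roll": 0.159, "jaw": 0}, {"slide": [0.9, 51.0, 6.5], "roll": 0.159, "jaw": 0}]
end err [ 0.01 -0.03  0.02]
```

Call:
drive_tool --increments '[{"slide":[-29.6,41.5,6.5],"roll":0.159,"jaw":0},{"slide":[-22.7,45.7,6.5],"roll":0.159,"jaw":0},{"slide":[-15.1,48.8,6.6],"roll":0.159,"jaw":0},{"slide":[-7.3,50.5,6.5],"roll":0.159,"jaw":0},{"slide":[0.9,51.0,6.5],"roll":0.159,"jaw":0},{"slide":[0,0,0],"roll":0,"jaw":0}]'

```text
clock: 37.6
position: [428.8, -20.8, 198.1]
ee_rot: [0.002, 0.981, -0.192, -0.003]
force: [0.4, -0.1, -0.9]
opening: 13.1
```

Run:
```python
from plan import *
w=r.camera("wrist");save(w,"k_w")
for d in r.spot_point(w,"hanger_plate"): print(round(d["score"],2),np.round(d["point"],1),np.round(onz(w,d["point"],16),1))
H=np.array([542.3,-62.5]);u=np.array([np.cos(-.379),np.sin(-.379)])
plan([*(H-120*u),104],-.379+np.pi/2,0,prefer=.94)
```

```text
0.84 [307.3  22.5] [542.4 -60.2  16. ]
TCP [430.8 -18.5 199.1] h0 -1.952 tilt [-0.005 -0.001] t 37.7 op 13.4 F [ 0.6  0.3 -0.7] j6 0.77 -> 0.76 j1 0.42 -> 0.43
[{"slide": [0.1, -0.3, 47.5], "roll": -0.001, "jaw": 0}, {"slide": [0.1, -0.4, 47.6], "roll": -0.001, "jaw": 0}]
end err [ 0.02  0.03 -0.03]
```

View pics/k_w.png

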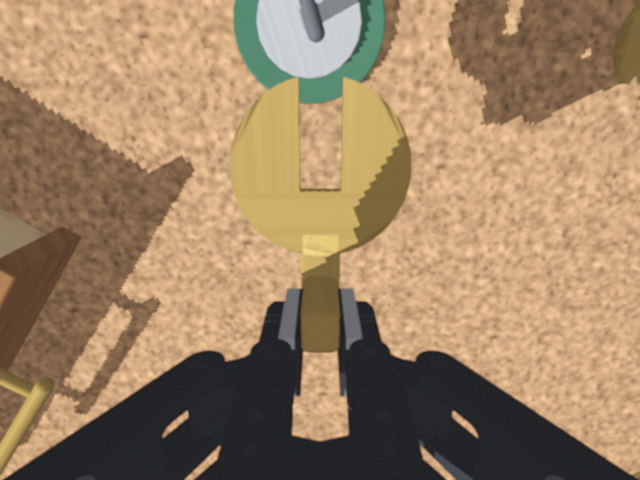

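Call:
drive_tool --increments '[{"slide":[0,0,47],"roll":0,"jaw":0},{"slide":[0,0,46],"roll":0,"jaw":0},{"slide":[0,0,0],"roll":0,"jaw":0}]'

```text
clock: 38.08
position: [429.3, -17.9, 104.3]
ee_rot: [0.003, 0.982, -0.188, -0.005]
force: [-1.1, -0.1, -1.0]
opening: 13.0
```

Run:
```python
from plan import *
w=r.camera("wrist");save(w,"l_w")
H=np.array([542.3,-62.5]);u=np.array([np.cos(-.379),np.sin(-.379)])
plan([*(H-56*u),104],-.379+np.pi/2,0,prefer=.94)
```

```text
TCP [430.8 -17.5 106.2] h0 -1.949 tilt [-0.007 -0.003] t 38.12 op 12.6 F [-0.3  1.1 -1. ] j6 0.77 -> 0.87 j1 0.42 -> 0.32
[{"slide": [32.1, 0.3, 0.9], "roll": 0.0, "jaw": 0}, {"slide": [32.2, 0.3, 0.9], "roll": 0.0, "jaw": 0}]
end err [ 0.01 -0.03  0.04]
```

View pics/l_w.png

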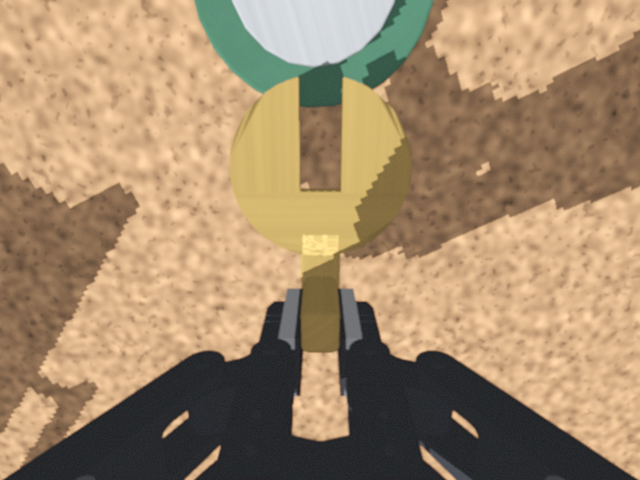

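Call:
drive_tool --increments '[{"slide":[10,-2,2],"roll":0,"jaw":0},{"slide":[15,0,0],"roll":0,"jaw":0},{"slide":[15,0,0],"roll":0,"jaw":0},{"slide":[12,0,0],"roll":0,"jaw":0},{"slide":[0,0,0],"roll":0,"jaw":0}]'

```text
clock: 38.75
position: [481.2, -35.8, 104.7]
ee_rot: [0.001, 0.982, -0.19, -0.001]
force: [0.1, -1.0, -1.9]
opening: 13.2
```

Run:
```python
from plan import *
w=r.camera("wrist");save(w,"m_w")
H=np.array([542.8,-60.7]);u=np.array([np.cos(-.379),np.sin(-.379)])
plan([*(H-56*u),104],-.379+np.pi/2,0,prefer=.94)
```

```text
TCP [480.4 -35.8 104.6] h0 -1.952 tilt [-0.004 -0.001] t 38.8 op 13.0 F [ 0.  -0.2 -0.8] j6 0.85 -> 0.86 j1 0.34 -> 0.33
[{"slide": [11.2, 0.0, 0.5], "roll": -0.003, "jaw": 0}]
end err [-0.01  0.05  0.03]
```

View pics/m_w.png

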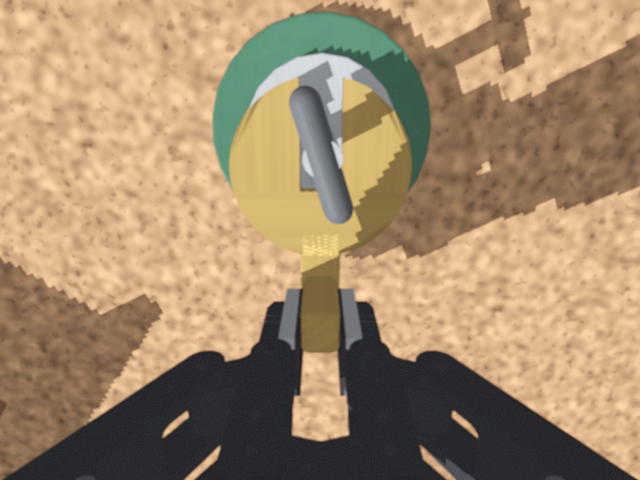

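Call:
drive_tool --increments '[{"slide":[7,0,0],"roll":0,"jaw":0},{"slide":[4,0,0],"roll":0,"jaw":0},{"slide":[2,0,0],"roll":0,"jaw":0},{"slide":[0,0,0],"roll":0,"jaw":0},{"slide":[0,0,0],"roll":0,"jaw":0}]'

```text
clock: 39.42
position: [492.2, -40.1, 104.7]
ee_rot: [0.001, 0.982, -0.189, -0.001]
force: [0.1, 0.2, -1.7]
opening: 12.6
```

```bash
cat > st.py <<'E'
from plan import *
p,Rm,o=pose();print(np.round(p,1),"Ftool",np.round(Rm.T@np.array(o["force"]),1),"op",round(o["opening"],1),"t",round(o["clock"],2),"h",np.arctan2(Rm[1,1],Rm[0,1]).round(3),"tilt",np.round(Rm[:2,2],3),"j6",round(o["joint_pos"][5],2))
E
python3 st.py
```

```text
[492.2 -40.1 104.7] Ftool [ 0.  -0.2  1.7] op 12.6 t 39.42 h -1.951 tilt [-0.003 -0.001] j6 0.87
```

Call:
drive_tool --increments '[{"slide":[1.5,0,0],"roll":0,"jaw":0},{"slide":[0,0,0],"roll":0,"jaw":0},{"slide":[1,0,0],"roll":0,"jaw":0},{"slide":[0,0,0],"roll":0,"jaw":0}]'

```text
clock: 39.92
position: [494.8, -41.1, 104.7]
ee_rot: [0.001, 0.982, -0.189, -0.001]
force: [-0.8, 0.2, -2.1]
opening: 12.7
```

```bash
python3 st.py
```

```text
[494.8 -41.1 104.7] Ftool [-0.8  0.1  2.1] op 12.7 t 39.92 h -1.951 tilt [-0.003 -0.001] j6 0.88
```

Call:
drive_tool --increments '[{"slide":[1.5,0,0],"roll":0,"jaw":0},{"slide":[0,0,0],"roll":0,"jaw":0},{"slide":[1,0,0],"roll":0,"jaw":0},{"slide":[0,0,0],"roll":0,"jaw":0}]'

```text
clock: 40.42
position: [495.5, -41.9, 104.3]
ee_rot: [0.001, 0.982, -0.189, -0.003]
force: [-6.0, 5.2, 1.9]
opening: 13.0
```

```bash
python3 st.py; python3 -c "
from h import *
w=r.camera('wrist');save(w,'n_w',(180,0,460,340),2)"
```

```text
[495.5 -41.9 104.3] Ftool [-7.5 -2.6 -1.9] op 13.0 t 40.42 h -1.952 tilt [-0.006 -0.001] j6 0.88
```

View pics/n_w.png

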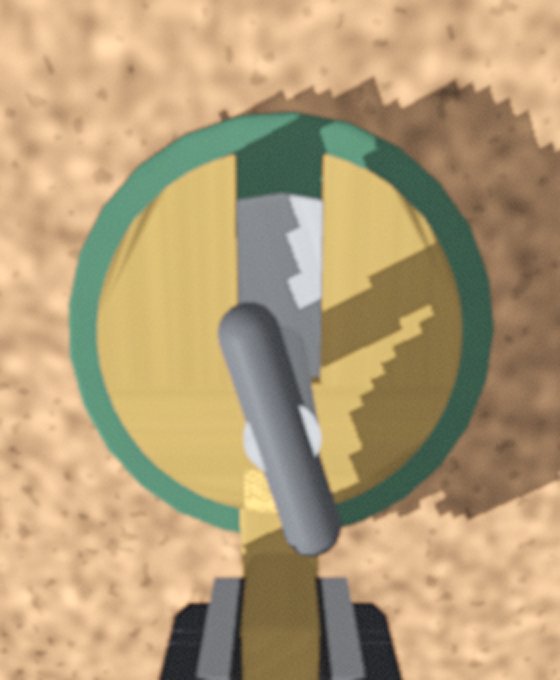

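Call:
drive_tool --increments '[{"slide":[-4,0,0],"roll":0,"jaw":0},{"slide":[0,0,0],"roll":0,"jaw":0}]'

```text
clock: 40.72
position: [493.5, -40.4, 104.9]
ee_rot: [0.001, 0.982, -0.189, -0.001]
force: [0.8, 0.3, -1.6]
opening: 12.8
```

```bash
python3 st.py
```

```text
[493.5 -40.4 104.9] Ftool [ 0.6 -0.6  1.6] op 12.8 t 40.73 h -1.951 tilt [-0.002 -0.001] j6 0.87
```

Call:
drive_tool --increments '[{"slide":[-0.7,0,2],"roll":0,"jaw":0},{"slide":[0,0,1.5],"roll":0,"jaw":0},{"slide":[0,0,0],"roll":0,"jaw":0}]'

```text
clock: 41.1
position: [492.7, -40.3, 101.1]
ee_rot: [0.001, 0.982, -0.189, -0.001]
force: [-0.1, -0.3, -1.9]
opening: 12.6
```

```bash
python3 st.py
```

```text
[492.7 -40.3 101.1] Ftool [0.  0.4 1.9] op 12.6 t 41.1 h -1.951 tilt [-0.003 -0.001] j6 0.87
```

Call:
drive_tool --increments '[{"slide":[0,0,1],"roll":0,"jaw":0},{"slide":[0,0,1],"roll":0,"jaw":0},{"slide":[0,0,0],"roll":0,"jaw":0}]'

```text
clock: 41.48
position: [492.6, -40.3, 100.5]
ee_rot: [0.001, 0.982, -0.189, -0.001]
force: [-7.7, 2.2, 17.2]
opening: 13.0
```

```bash
python3 st.py
```

```text
[492.6 -40.3 100.5] Ftool [ -8.    0.8 -17.2] op 13.0 t 41.48 h -1.951 tilt [-0.003 -0.001] j6 0.87
```

Call:
drive_tool --increments '[{"slide":[0,0,-1.2],"roll":0,"jaw":0},{"slide":[0,0,0],"roll":0,"jaw":30},{"slide":[0,0,0],"roll":0,"jaw":30},{"slide":[0,0,0],"roll":0,"jaw":30},{"slide":[0,0,-20],"roll":0,"jaw":30},{"slide":[0,0,-50],"roll":0,"jaw":30},{"slide":[0,0,-55],"roll":0,"jaw":30},{"slide":[0,0,0],"roll":0,"jaw":30}]'

```text
clock: 42.48
position: [495.2, -39.8, 229.8]
ee_rot: [-0.001, 0.982, -0.189, 0.002]
force: [0.5, -0.5, -0.1]
opening: 29.9
```

```bash
python3 st.py; python3 -c "
from h import *
w=r.camera('wrist');save(w,'o_w')"
```

```text
[495.2 -39.8 229.8] Ftool [0.7 0.3 0.1] op 29.9 t 42.48 h -1.951 tilt [0.005 0.001] j6 0.87
```

View pics/o_w.png

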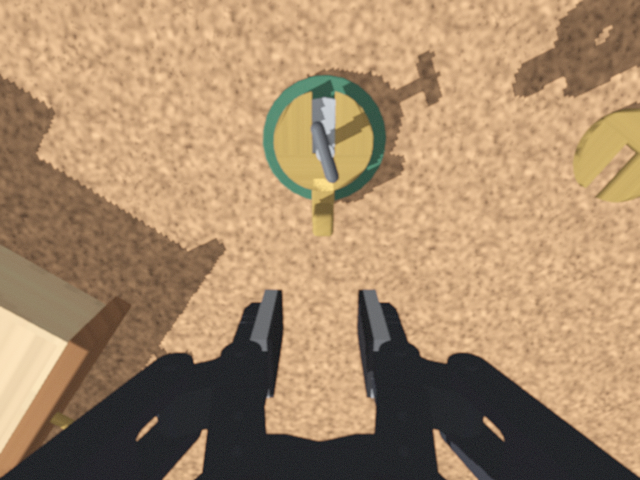

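Run:
```python
from h import *
c=r.camera("wrist");save(c,"o_z",(230,50,420,260),3.5)
def circ(p,z):
    P=np.array([onz(c,q,z)[:2] for q in p]);A=np.c_[2*P,np.ones(len(P))];s=np.linalg.lstsq(A,(P**2).sum(1),rcond=None)[0];return s[:2],np.sqrt(s[2]+s[:2]@s[:2])
```

```text
(no output)
```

View pics/o_z.png

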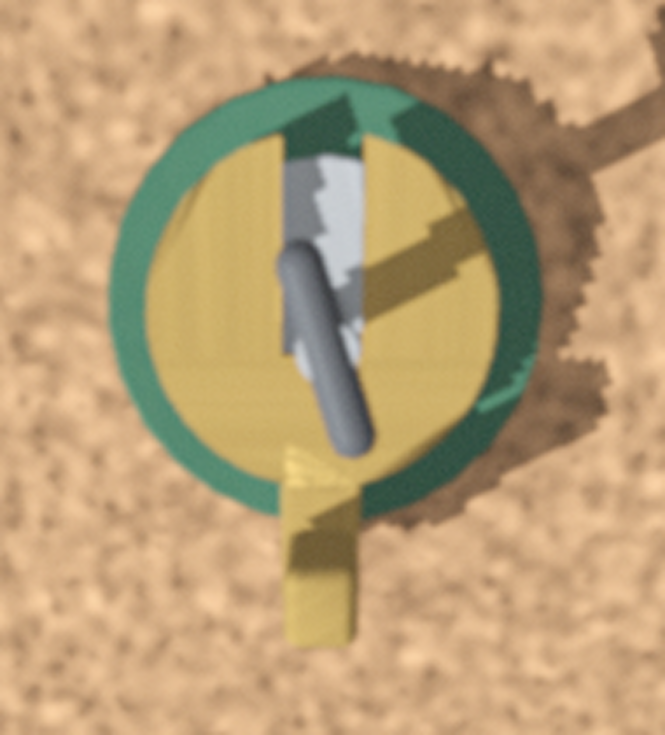

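Run:
```python
from h import *
from scipy.optimize import least_squares
c=r.camera("wrist")
def circ(p,z,R0):
    P=np.array([onz(c,(q[0]/3.5+230,q[1]/3.5+50),z)[:2] for q in p]);x=least_squares(lambda x:np.hypot(*(P-x).T)-R0,P.mean(0)).x;print(x.round(1),(np.hypot(*(P-x).T)-R0).round(1));return x
a=circ([(110,295),(130,210),(170,150),(230,100),(325,77),(430,105),(500,165),(540,260),(540,330),(150,420),(200,475),(440,495)],10,45)
b=circ([(146,290),(155,255),(190,190),(240,148),(282,135),(365,135),(420,155),(465,200),(490,245),(498,305),(490,365),(165,390),(220,455)],24,34)
print(b-a, "along u",(b-a)@[.929,-.37],"lat",(b-a)@[.37,.929])
print("slot end",onz(c,((285)/3.5+230,354/3.5+50),24), "plate ref")
```

```text
[540.3 -62.3] [-0.8 -0.8 -0.9 -0.3 -0.5 -1.1 -1.2 -1.7 -2.2 -2.2 -2.4 -0.9]
[541.8 -61.4] [ 0.1 -0.2 -0.1  0.2 -0.4 -0.3  0.3  0.   0.2 -0.4 -0.2 -0.1 -0.2]
[1.47833093 0.85390782] along u 1.057423544493547 lat 1.3402628071564573
slot end [537.90153215 -51.97818414  24.        ] plate ref
```

Run:
```python
from plan import *
plan([429.5,356.5,180],.53+np.pi/2,30,prefer=1.05)
```

```text
TCP [492.6 -40.2 225. ] h0 -1.952 tilt [-0.004 -0.001] t 42.62 op 30.2 F [-0.5  0.3 -1.2] j6 0.87 -> 1.05 j1 0.32 -> 1.05
[{"slide": [-29.4, -49.3, 6.4], "roll": -0.13, "jaw": 30}, {"slide": [-22.8, -52.7, 6.4], "roll": -0.13, "jaw": 30}, {"slide": [-15.7, -55.1, 6.5], "roll": -0.13, "jaw": 30}, {"slide": [-8.5, -56.8, 6.4], "roll": -0.13, "jaw": 30}, {"slide": [-1.0, -57.4, 6.4], "roll": -0.13, "jaw": 30}, {"slide": [6.4, -57.0, 6.4], "roll": -0.13, "jaw": 30}, {"slide": [13.7, -55.7, 6.4], "roll": -0.13, "jaw": 30}]
end err [-0.03 -0.02  0.03]
```

Call:
drive_tool --increments '[{"slide":[-29.4,-49.3,6.4],"roll":-0.13,"jaw":30},{"slide":[-22.8,-52.7,6.4],"roll":-0.13,"jaw":30},{"slide":[-15.7,-55.1,6.5],"roll":-0.13,"jaw":30},{"slide":[-8.5,-56.8,6.4],"roll":-0.13,"jaw":30},{"slide":[-1.0,-57.4,6.4],"roll":-0.13,"jaw":30},{"slide":[6.4,-57.0,6.4],"roll":-0.13,"jaw":30},{"slide":[13.7,-55.7,6.4],"roll":-0.13,"jaw":32},{"slide":[0,0,0],"roll":0,"jaw":32}]'

```text
clock: 43.62
position: [428.7, 359.3, 177.8]
ee_rot: [0.001, 0.964, 0.264, -0.003]
force: [0.7, -0.7, -0.1]
opening: 31.9
```

```bash
python3 st.py; python3 -c "
from h import *
w=r.camera('wrist');save(w,'p_w');save(w,'p_z',(200,40,440,300),2.5)"
```

```text
[428.7 359.3 177.8] Ftool [0.2 1.  0.1] op 31.9 t 43.62 h -1.036 tilt [-0.005 -0.004] j6 1.06
```

View pics/p_z.png

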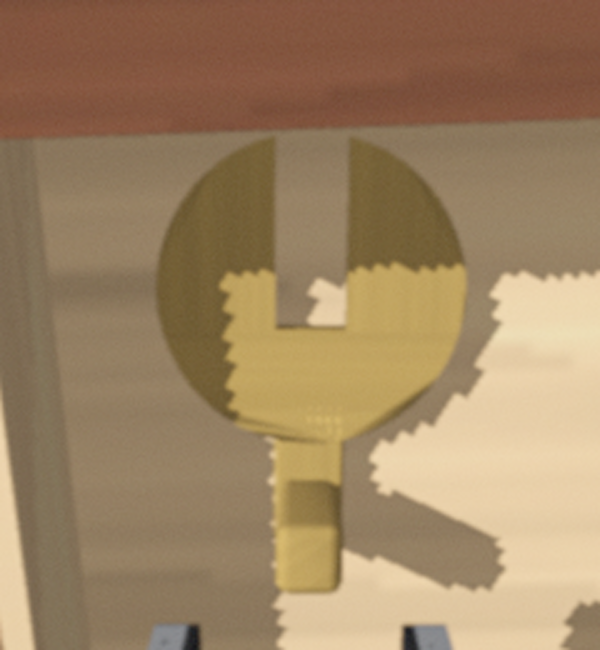

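```bash
python3 st.py;python3 - <<'E'
from fit import *
c=r.camera("wrist")
fitw(c,[(157,280),(170,225),(205,172),(250,145),(350,139),(400,160),(445,210),(465,270),(462,320),(185,370)],(308,557),(311,327),22,2.5,(200,40))
p,Rm,o=pose()
for q in ((308,557,62),): print(Rm.T@(onz(c,(q[0]/2.5+200,q[1]/2.5+40),q[2])-p))
for q in ((275,140),(349,140),(275,327),(347,327)): print(np.round(Rm.T@(onz(c,(q[0]/2.5+200,q[1]/2.5+40),30)-p),1))
E
```

```text
[428.8 357.4 178. ] Ftool [0.1 0.5 0. ] op 32.1 t 43.67 h -1.039 tilt [-0.005 -0.004] j6 1.06
mid [471.8 380. ] rimres [-0.2 -0.1  0.4 -0.1 -0.5 -0.2 -0.3 -0.3 -0.5 -1.4] tab [430.1 356.5] dist 47.8 head(tab->mid) 0.513 slotend [466.  376.7] 6.7 head slot 0.517
[  1.84268182   0.26118255 116.40665615]
[ 82.2  -6.7 147.9]
[ 82.3   8.6 147.9]
[ 43.2  -7.  148.1]
[ 43.2   8.9 148.1]
```

Call:
drive_tool --increments '[{"slide":[0,0.5,36],"roll":0,"jaw":32},{"slide":[0,0,36],"roll":0,"jaw":32},{"slide":[0,0,0],"roll":0,"jaw":32},{"slide":[0,0,0],"roll":0,"jaw":0},{"slide":[0,0,0],"roll":0,"jaw":0},{"slide":[0,0,0],"roll":0,"jaw":0},{"slide":[0,0,0],"roll":0,"jaw":0}]' --newtons 60

```text
clock: 44.6
position: [430.2, 356.3, 109.5]
ee_rot: [-0.0, 0.965, 0.262, -0.001]
force: [-0.5, -1.1, 5.9]
opening: 12.8
```

```bash
python3 st.py
```

```text
[430.2 356.3 109.5] Ftool [-1.   0.7 -5.9] op 12.8 t 44.6 h -1.041 tilt [-0.002  0.   ] j6 1.06
```

Call:
drive_tool --increments '[{"slide":[0,0,-12],"roll":0,"jaw":0},{"slide":[-10,0.4,-5],"roll":0,"jaw":0},{"slide":[-10,0.4,-20],"roll":0,"jaw":0},{"slide":[0,0,-40],"roll":0,"jaw":0},{"slide":[0,0,-40],"roll":0,"jaw":0},{"slide":[0,0,0],"roll":0,"jaw":0}]'

```text
clock: 45.35
position: [413.8, 346.3, 229.1]
ee_rot: [-0.002, 0.965, 0.262, 0.001]
force: [-0.5, 0.6, -2.2]
opening: 12.7
```

```bash
python3 st.py
python3 - <<'E'
from plan import *
w=r.camera("wrist");save(w,"q_w")
H=np.array([542.3,-61.5]);th=.855;u=np.array([np.cos(th),np.sin(th)])
plan([*(H-115*u),205],th+np.pi/2,0,prefer=2.1)
E
```

```text
[413.8 346.3 229.1] Ftool [-0.1 -0.7  2.2] op 12.7 t 45.35 h -1.041 tilt [0.001 0.005] j6 1.04
TCP [413.1 345.5 227. ] h0 -1.041 tilt [-0.002  0.002] t 45.4 op 12.7 F [-0.  -0.6 -3. ] j6 1.04 -> 2.32 j1 1.06 -> 0.1
[{"slide": [-22.6, 50.4, 2.3], "roll": -0.036, "jaw": 0}, {"slide": [-24.3, 49.5, 2.3], "roll": -0.036, "jaw": 0}, {"slide": [-26.1, 48.6, 2.4], "roll": -0.036, "jaw": 0}, {"slide": [-27.9, 47.7, 2.3], "roll": -0.036, "jaw": 0}, {"slide": [-29.5, 46.6, 2.3], "roll": -0.036, "jaw": 0}, {"slide": [-31.2, 45.5, 2.3], "roll": -0.036, "jaw": 0}, {"slide": [-32.9, 44.3, 2.3], "roll": -0.036, "jaw": 0}, {"slide": [-34.4, 43.2, 2.3], "roll": -0.036, "jaw": 0}, {"slide": [-35.9, 41.9, 2.4], "roll": -0.036, "jaw": 0}]
end err [ 0.03 -0.   -0.05]
```

View pics/q_w.png

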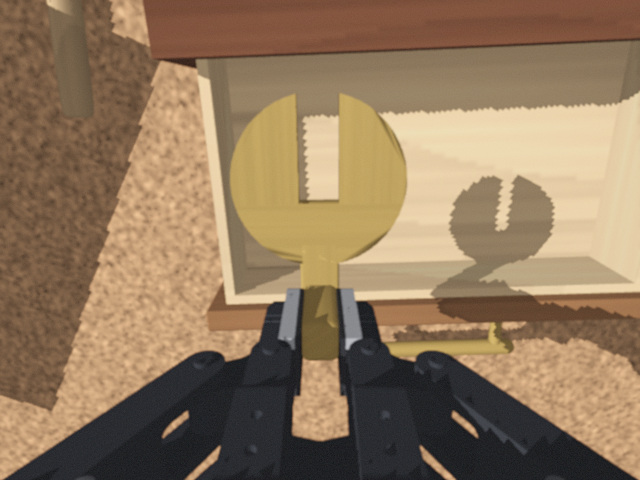

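Call:
drive_tool --increments '[{"slide":[-22.6,50.4,2.3],"roll":-0.036,"jaw":0},{"slide":[-24.3,49.5,2.3],"roll":-0.036,"jaw":0},{"slide":[-26.1,48.6,2.4],"roll":-0.036,"jaw":0},{"slide":[-27.9,47.7,2.3],"roll":-0.036,"jaw":0},{"slide":[-29.5,46.6,2.3],"roll":-0.036,"jaw":0},{"slide":[-31.2,45.5,2.3],"roll":-0.036,"jaw":0},{"slide":[-32.9,44.3,2.3],"roll":-0.036,"jaw":0},{"slide":[-34.4,43.2,2.3],"roll":-0.036,"jaw":0},{"slide":[-35.9,41.9,2.4],"roll":-0.036,"jaw":0},{"slide":[0,0,0],"roll":0,"jaw":0},{"slide":[0,0,0],"roll":0,"jaw":0}]'

```text
clock: 46.78
position: [466.1, -148.7, 203.8]
ee_rot: [-0.001, 0.911, 0.413, -0.002]
force: [-0.1, 0.1, -0.7]
opening: 12.7
```

Run:
```python
from plan import *
w=r.camera("wrist");save(w,"r_w")
H=np.array([542.3,-61.5]);th=.855;u=np.array([np.cos(th),np.sin(th)])
plan([*(H-115*u),116],th+np.pi/2,0,prefer=2.3)
```

```text
TCP [ 466.4 -148.   204.1] h0 -0.717 tilt [-0.004 -0.001] t 46.83 op 12.6 F [-0.2  0.2 -1.3] j6 2.33 -> 2.32 j1 0.1 -> 0.1
[{"slide": [0.2, 0.4, 44.0], "roll": -0.001, "jaw": 0}, {"slide": [0.2, 0.3, 44.1], "roll": -0.001, "jaw": 0}]
end err [-0.01  0.03 -0.01]
```

View pics/r_w.png

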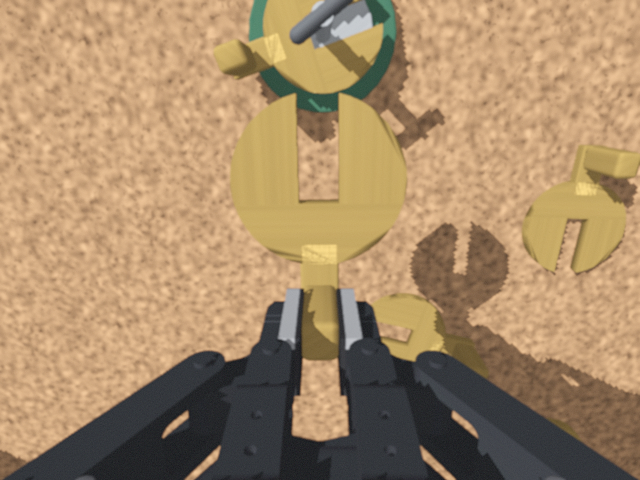

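Call:
drive_tool --increments '[{"slide":[0.3,0.4,44],"roll":0,"jaw":0},{"slide":[0,0.3,44],"roll":0,"jaw":0},{"slide":[0,0,0],"roll":0,"jaw":0},{"slide":[0,0,0],"roll":0,"jaw":0}]'

```text
clock: 47.32
position: [468.5, -148.0, 118.0]
ee_rot: [0.0, 0.91, 0.415, -0.001]
force: [0.2, -0.4, -0.8]
opening: 12.5
```

```bash
python3 st.py
python3 - <<'E'
from plan import *
w=r.camera("wrist");save(w,"s_w")
E
```

```text
[ 468.5 -148.   118. ] Ftool [-0.1  0.4  0.8] op 12.5 t 47.33 h -0.715 tilt [-0.002 -0.001] j6 2.33
```

View pics/s_w.png

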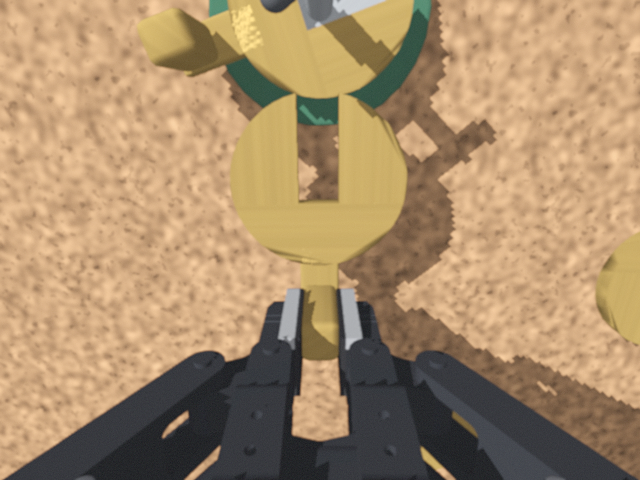

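Run:
```python
from plan import *
from scipy.optimize import least_squares
c=r.camera("wrist");p,Rm,o=pose();im=c["img"].astype(int)
save(c,"s_z",(120,0,460,280),2.3)
g=((im[:,:,1]>im[:,:,0]+15)&(im[:,:,1]>im[:,:,2]+8)).astype(np.uint8)
print(p)
cn=np.vstack([q[:,0] for q in cv2.findContours(g,0,1)[0] if cv2.contourArea(q)>30]);h=cv2.convexHull(cn)[:,0]
h=h[(h[:,1]>3)&(h[:,1]<124)];P=np.array([onz(c,q,10)[:2] for q in h])
x=least_squares(lambda x:np.hypot(*(P-x).T)-45,P.mean(0),loss="soft_l1").x;print(h.tolist(),x,(np.hypot(*(P-x).T)-45).round(1),"tool",Rm.T@(np.r_[x,10]-p))
```

```text
[ 468.84227187 -148.29915438  118.62084477]
[[428, 13], [424, 33], [423, 37], [420, 46], [414, 61], [413, 63], [408, 71], [398, 86], [393, 91], [379, 104], [376, 106], [374, 107], [336, 123], [301, 123], [298, 122], [261, 106], [258, 104], [254, 101], [247, 95], [242, 90], [238, 85], [228, 72], [227, 70], [209, 17]] [543.51781247 -59.97453901] [-0.8 -0.7 -0.7 -0.6 -0.3 -0.2 -0.3  0.2  0.1  0.4  0.4  0.3  0.6  0.4
  0.2 -0.1 -0.1 -0.1 -0.1 -0.2 -0.4 -0.4 -0.5 -1.4] tool [115.7139653   -1.7073132  108.55194739]
```

View pics/s_z.png

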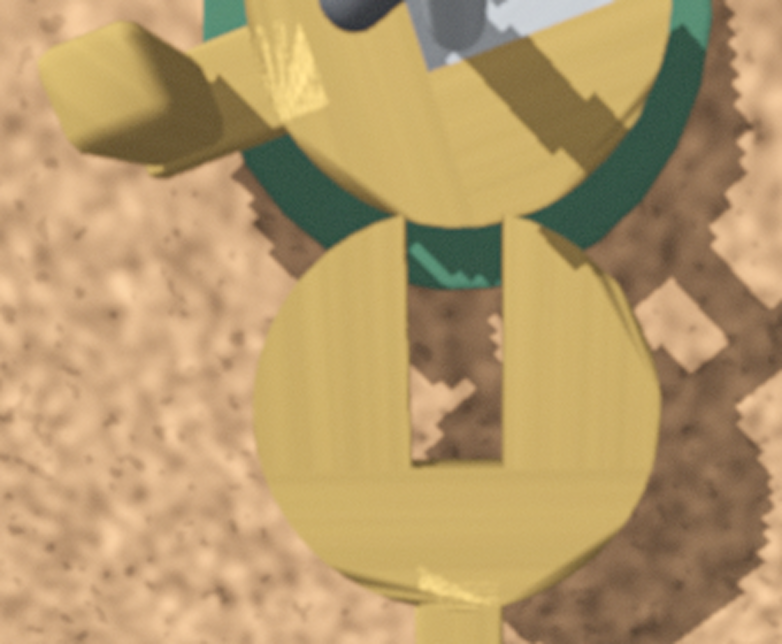

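Call:
drive_tool --increments '[{"slide":[10,-1.3,3.5],"roll":0,"jaw":0},{"slide":[15,0,0],"roll":0,"jaw":0},{"slide":[13,0,0],"roll":0,"jaw":0},{"slide":[10,0,0],"roll":0,"jaw":0},{"slide":[0,0,0],"roll":0,"jaw":0}]'

```text
clock: 48.05
position: [498.8, -111.1, 113.1]
ee_rot: [-0.0, 0.91, 0.414, -0.002]
force: [-0.1, -0.1, -1.0]
opening: 12.9
```

```bash
python3 st.py
python3 - <<'E'
from plan import *
w=r.camera("wrist");save(w,"t_w")
E
```

```text
[ 498.8 -111.1  113.1] Ftool [-0.1  0.   1. ] op 12.9 t 48.05 h -0.716 tilt [-0.003 -0.001] j6 2.26
```

View pics/t_w.png

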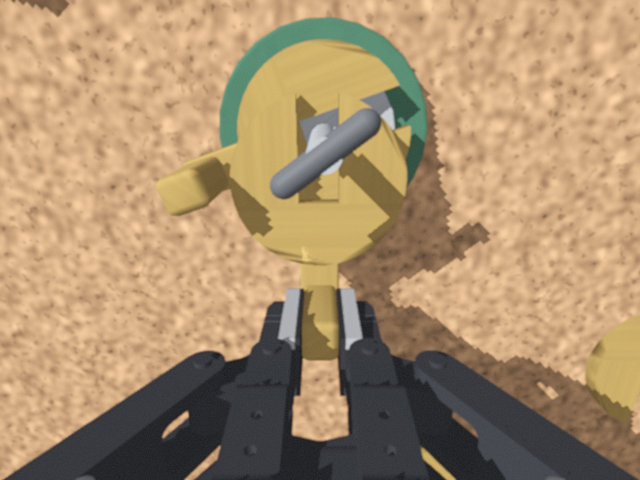

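Call:
drive_tool --increments '[{"slide":[8,0,-1],"roll":0,"jaw":0},{"slide":[7,0,0],"roll":0,"jaw":0},{"slide":[2,0,0],"roll":0,"jaw":0},{"slide":[0,0,0],"roll":0,"jaw":0},{"slide":[1.5,0,0],"roll":0,"jaw":0},{"slide":[0,0,0],"roll":0,"jaw":0}]'

```text
clock: 48.85
position: [510.3, -97.8, 114.1]
ee_rot: [-0.0, 0.91, 0.414, -0.002]
force: [-0.4, 0.1, -1.7]
opening: 12.6
```

```bash
python3 st.py
```

```text
[510.3 -97.8 114.1] Ftool [-0.2 -0.4  1.7] op 12.6 t 48.85 h -0.717 tilt [-0.003 -0.001] j6 2.24
```

Call:
drive_tool --increments '[{"slide":[1.5,0,0],"roll":0,"jaw":0},{"slide":[0,0,0],"roll":0,"jaw":0},{"slide":[1,0,0],"roll":0,"jaw":0},{"slide":[0,0,0],"roll":0,"jaw":0}]'

```text
clock: 49.35
position: [511.8, -96.1, 114.1]
ee_rot: [-0.0, 0.91, 0.414, -0.002]
force: [-0.8, -0.6, -0.1]
opening: 12.7
```

```bash
python3 st.py
```

```text
[511.8 -96.1 114.1] Ftool [-1.  -0.2  0.1] op 12.7 t 49.35 h -0.717 tilt [-0.003 -0.001] j6 2.23
```

Call:
drive_tool --increments '[{"slide":[1,0,0],"roll":0,"jaw":0},{"slide":[0,0,0],"roll":0,"jaw":0}]'

```text
clock: 49.6
position: [511.9, -95.8, 114.1]
ee_rot: [-0.0, 0.91, 0.414, -0.002]
force: [-2.1, -4.7, 1.1]
opening: 12.6
```

```bash
python3 st.py
```

```text
[511.9 -95.8 114.1] Ftool [-5.   1.5 -1. ] op 12.6 t 49.6 h -0.717 tilt [-0.005 -0.002] j6 2.23
```

Call:
drive_tool --increments '[{"slide":[-3.6,0,0],"roll":0,"jaw":0},{"slide":[0,0,1.5],"roll":0,"jaw":0},{"slide":[0,0,1],"roll":0,"jaw":0},{"slide":[0,0,0],"roll":0,"jaw":0}]'

```text
clock: 50.1
position: [510.4, -97.8, 111.6]
ee_rot: [-0.0, 0.91, 0.414, -0.001]
force: [-0.1, 0.3, -1.5]
opening: 12.7
```

```bash
python3 st.py
```

```text
[510.4 -97.8 111.6] Ftool [ 0.2 -0.3  1.5] op 12.7 t 50.1 h -0.717 tilt [-0.003 -0.001] j6 2.24
```

Call:
drive_tool --increments '[{"slide":[-0.5,0,0.6],"roll":0,"jaw":0},{"slide":[0,0,0.6],"roll":0,"jaw":0},{"slide":[0,0,0],"roll":0,"jaw":0}]'

```text
clock: 50.48
position: [510.3, -98.0, 111.2]
ee_rot: [-0.0, 0.91, 0.414, -0.001]
force: [-4.1, 2.9, 8.6]
opening: 12.8
```

```bash
python3 st.py
```

```text
[510.3 -98.  111.2] Ftool [-0.5 -5.  -8.5] op 12.8 t 50.48 h -0.717 tilt [-0.002 -0.001] j6 2.24
```

Seated on the weight below at 111.2. I'll release and lift.

Call:
drive_tool --increments '[{"slide":[0,0,-0.6],"roll":0,"jaw":0},{"slide":[0,0,0],"roll":0,"jaw":28},{"slide":[0,0,0],"roll":0,"jaw":28},{"slide":[0,0,0],"roll":0,"jaw":28},{"slide":[0,0,-20],"roll":0,"jaw":28},{"slide":[0,0,-50],"roll":0,"jaw":28},{"slide":[0,0,-50],"roll":0,"jaw":28},{"slide":[0,0,0],"roll":0,"jaw":28}]'

```text
clock: 51.48
position: [512.3, -98.1, 235.1]
ee_rot: [0.001, 0.91, 0.414, 0.002]
force: [0.3, -0.6, -0.9]
opening: 28.0
```

```bash
python3 st.py
python3 - <<'E'
from plan import *
w=r.camera("wrist");save(w,"u_w")
t=r.camera("top");save(t,"u_t",(300,200,540,340),3)
E
```

```text
[512.3 -98.1 235.1] Ftool [-0.2  0.6  0.9] op 28.0 t 51.48 h -0.717 tilt [ 0.005 -0.   ] j6 2.24
```

View pics/u_w.png

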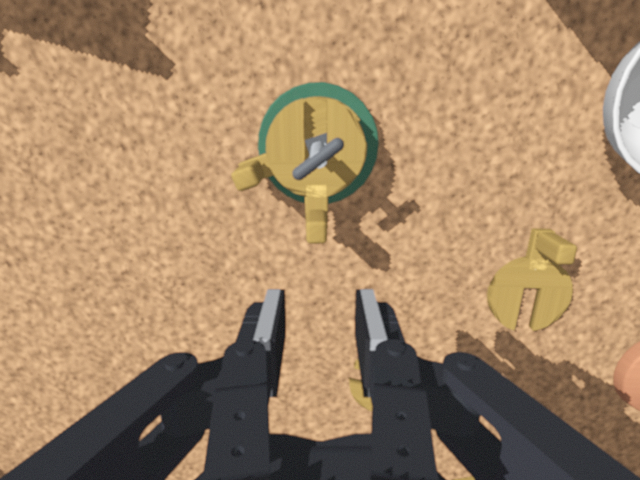

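View pics/u_t.png

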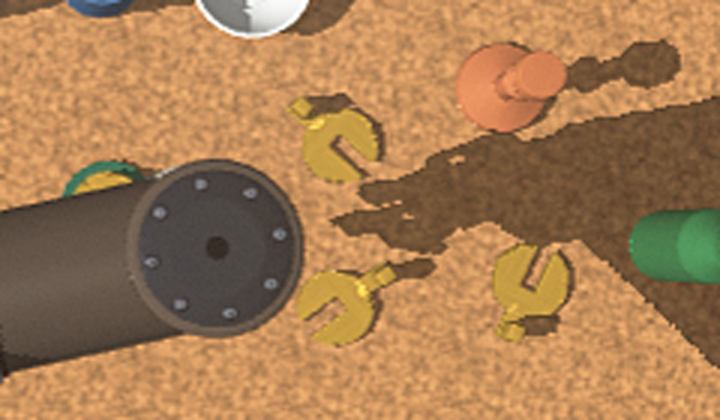

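Run:
```python
from fit import *
c=r.camera("top")
f=lambda x,y:(x/3+300,y/3+200)
for n,m,t in (("W1",(341,145),(300,107)),("W2",(337,307),(388,274)),("W3",(532,283),(511,329))):
    a=onz(c,f(*m),8);b=onz(c,f(*t),40);d=(a-b)[:2];print(n,a.round(1),b.round(1),np.linalg.norm(d),np.arctan2(d[1],d[0]))
for d in r.spot_point(c,"weight_c_mid"): print("mid",d["score"],onz(c,d["point"],4))
for d in r.spot_point(c,"weight_c_tab"): print("tab",d["score"],onz(c,d["point"],24))
```

```text
W1 [ 595.2 -274.6    8. ] [ 628.2 -233.8   40. ] 52.51950169913548 -2.250217108487777
W2 [ 449.5 -265.2    8. ] [ 478.6 -305.6   40. ] 49.865727282691694 2.1941889012494764
W3 [ 466.3 -441.6    8. ] [ 427.7 -411.7   40. ] 48.840339136348454 -0.6591341334083205
mid 0.78 [ 597.62862802 -267.91438111    4.        ]
mid 0.19 [760.85257027 -61.55216977   4.        ]
tab 0.83 [ 621.74947718 -228.46621723   24.        ]
```

Run:
```python
from plan import *
plan([425,-412,190],-.5+np.pi/2,32,prefer=1.54)
```

```text
TCP [509.6 -98.2 229.8] h0 -0.717 tilt [-0.005 -0.001] t 51.73 op 27.9 F [ 0.4  0.4 -0.2] j6 2.24 -> 1.5 j1 0.19 -> -0.43
[{"slide": [-36.5, 17.8, 5.1], "roll": 0.169, "jaw": 32}, {"slide": [-32.9, 23.7, 5.0], "roll": 0.169, "jaw": 32}, {"slide": [-28.5, 29.0, 5.1], "roll": 0.169, "jaw": 32}, {"slide": [-23.3, 33.3, 5.1], "roll": 0.169, "jaw": 32}, {"slide": [-17.3, 36.7, 5.0], "roll": 0.169, "jaw": 32}, {"slide": [-10.8, 39.1, 5.1], "roll": 0.169, "jaw": 32}, {"slide": [-4.2, 40.5, 5.1], "roll": 0.169, "jaw": 32}, {"slide": [2.7, 40.5, 5.0], "roll": 0.169, "jaw": 32}]
end err [-0.04 -0.02  0.02]
```

Call:
drive_tool --increments '[{"slide":[-36.5,17.8,5.1],"roll":0.169,"jaw":32},{"slide":[-32.9,23.7,5.0],"roll":0.169,"jaw":32},{"slide":[-28.5,29.0,5.1],"roll":0.169,"jaw":32},{"slide":[-23.3,33.3,5.1],"roll":0.169,"jaw":32},{"slide":[-17.3,36.7,5.0],"roll":0.169,"jaw":32},{"slide":[-10.8,39.1,5.1],"roll":0.169,"jaw":32},{"slide":[-4.2,40.5,5.1],"roll":0.169,"jaw":32},{"slide":[2.7,40.5,5.0],"roll":0.169,"jaw":32},{"slide":[0,0,0],"roll":0,"jaw":32}]'

```text
clock: 52.85
position: [424.2, -413.8, 188.7]
ee_rot: [0.0, 0.968, -0.249, -0.003]
force: [0.8, 0.6, -1.0]
opening: 32.1
```

```bash
python3 st.py
python3 - <<'E'
from plan import *
w=r.camera("wrist");save(w,"v_w")
E
```

```text
[ 424.2 -413.8  188.7] Ftool [ 0.4 -0.9  1. ] op 32.1 t 52.85 h -2.074 tilt [-0.007  0.001] j6 1.51
```

View pics/v_w.png

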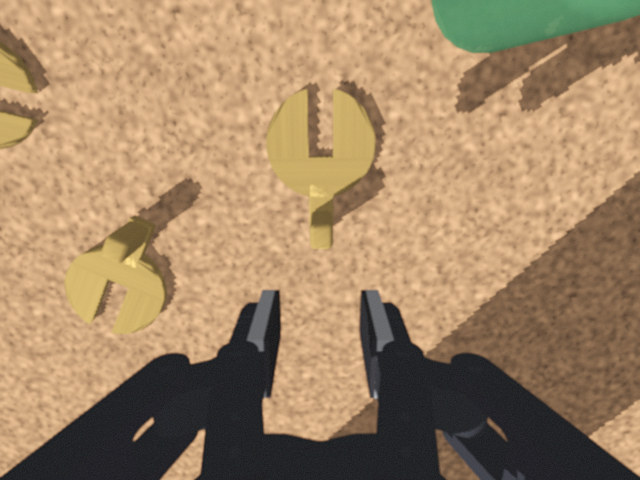

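```bash
python3 st.py;python3 - <<'E'
from fit import *
c=r.camera("wrist");save(c,"v_z",(240,70,400,270),3)
fitw(c,[(267,140),(280,110),(306,91),(341,90),(365,112),(375,138),(370,165),(275,170)],(320.5,239),(321,157),0,1,(0,0))
p,Rm,o=pose()
print(Rm.T@(onz(c,(320.5,239),40)-p),Rm.T@(onz(c,(321,157),8)-p))
E
```

```text
[ 424.6 -412.7  189. ] Ftool [-0.1  1.   0.7] op 31.8 t 52.9 h -2.071 tilt [-0.006  0.001] j6 1.51
mid [ 468.9 -438.6] rimres [-0.1 -1.  -0.4  0.8 -0.7 -0.5 -1.  -0.9] tab [ 425.4 -414.1] dist 49.9 head(tab->mid) -0.513 slotend [ 463.  -435.1] 6.8 head slot -0.538
[  1.99381789   1.31328915 149.54132593] [ 45.26779116   1.67707916 181.32978097]
```

View pics/v_z.png

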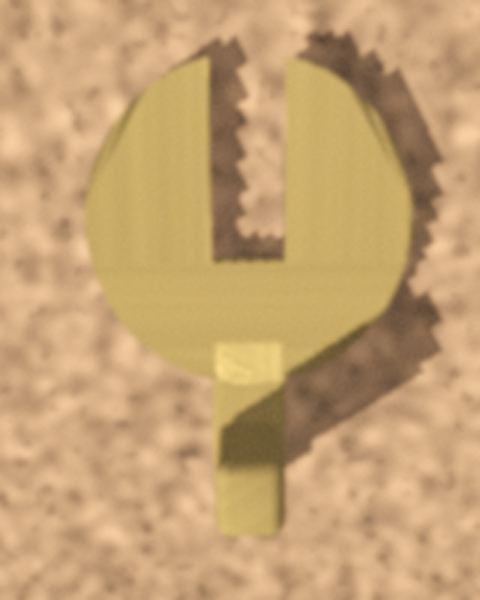

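Call:
drive_tool --increments '[{"slide":[1.5,1.3,50],"roll":0.02,"jaw":32},{"slide":[0,0,45],"roll":0,"jaw":32},{"slide":[0,0,9],"roll":0,"jaw":32},{"slide":[0,0,0],"roll":0,"jaw":32},{"slide":[0,0,0],"roll":0,"jaw":0},{"slide":[0,0,0],"roll":0,"jaw":0},{"slide":[0,0,0],"roll":0,"jaw":0},{"slide":[0,0,0],"roll":0,"jaw":0}]' --newtons 60

```text
clock: 53.95
position: [427.3, -414.4, 89.1]
ee_rot: [0.001, 0.967, -0.256, 0.0]
force: [0.3, 1.6, 7.3]
opening: 12.6
```

```bash
python3 st.py
```

```text
[ 427.3 -414.4   89.1] Ftool [-0.5 -1.6 -7.3] op 12.6 t 53.95 h -2.089 tilt [ 0.    -0.003] j6 1.49
```

Call:
drive_tool --increments '[{"slide":[0,0,-15],"roll":0,"jaw":0},{"slide":[0,0,-50],"roll":0,"jaw":0},{"slide":[0,0,-60],"roll":0,"jaw":0},{"slide":[0,0,0],"roll":0,"jaw":0}]'

```text
clock: 54.45
position: [428.6, -415.3, 218.8]
ee_rot: [0.002, 0.967, -0.256, 0.004]
force: [0.1, -0.3, -1.3]
opening: 12.5
```

Run:
```python
from plan import *
w=r.camera("wrist");save(w,"w_w")
H=np.array([541.8,-61.3]);th=-1.611;u=np.array([np.cos(th),np.sin(th)])
plan([*(H-115*u),212],th+np.pi/2,0,prefer=-.38)
```

```text
TCP [ 427.4 -414.3  215.8] h0 -2.089 tilt [ 0.003 -0.004] t 54.5 op 12.7 F [ 0.2  0.  -1.1] j6 1.49 -> -0.5 j1 -0.44 -> 0.46
[{"slide": [-14.3, -51.7, 0.3], "roll": 0.121, "jaw": 0}, {"slide": [-20.4, -49.6, 0.2], "roll": 0.121, "jaw": 0}, {"slide": [-26.2, -46.8, 0.3], "roll": 0.121, "jaw": 0}, {"slide": [-31.8, -43.3, 0.3], "roll": 0.121, "jaw": 0}, {"slide": [-36.7, -39.1, 0.2], "roll": 0.121, "jaw": 0}, {"slide": [-41.1, -34.4, 0.3], "roll": 0.121, "jaw": 0}, {"slide": [-45.0, -29.2, 0.3], "roll": 0.121, "jaw": 0}, {"slide": [-48.2, -23.6, 0.2], "roll": 0.121, "jaw": 0}, {"slide": [-50.7, -17.5, 0.3], "roll": 0.121, "jaw": 0}]
end err [-0.03 -0.02 -0.01]
```

View pics/w_w.png

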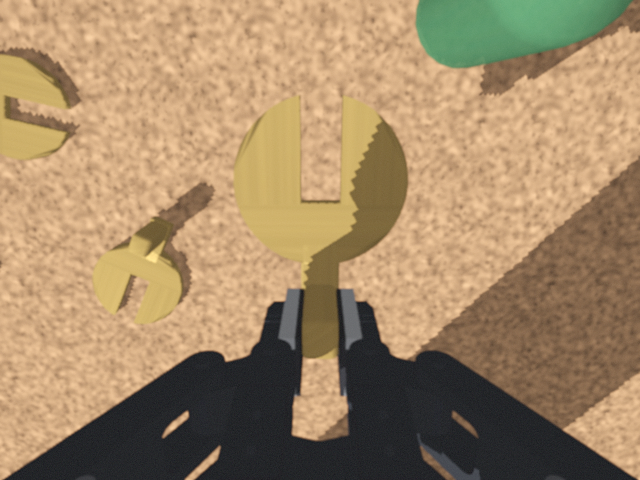

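Call:
drive_tool --increments '[{"slide":[-14.3,-51.7,0.3],"roll":0.121,"jaw":0},{"slide":[-20.4,-49.6,0.2],"roll":0.121,"jaw":0},{"slide":[-26.2,-46.8,0.3],"roll":0.121,"jaw":0},{"slide":[-31.8,-43.3,0.3],"roll":0.121,"jaw":0},{"slide":[-36.7,-39.1,0.2],"roll":0.121,"jaw":0},{"slide":[-41.1,-34.4,0.3],"roll":0.121,"jaw":0},{"slide":[-45.0,-29.2,0.3],"roll":0.121,"jaw":0},{"slide":[-48.2,-23.6,0.2],"roll":0.121,"jaw":0},{"slide":[-50.7,-17.5,0.3],"roll":0.121,"jaw":0},{"slide":[0,0,0],"roll":0,"jaw":0},{"slide":[0,0,0],"roll":0,"jaw":0}]'

```text
clock: 55.88
position: [544.7, 54.0, 208.1]
ee_rot: [-0.002, -0.695, 0.719, 0.001]
force: [-0.5, -0.5, -1.3]
opening: 12.8
```

Run:
```python
from plan import *
w=r.camera("wrist");save(w,"x_w")
H=np.array([541.8,-61.3]);th=-1.611;u=np.array([np.cos(th),np.sin(th)])
plan([*(H-115*u),125],th+np.pi/2,0,prefer=-.38)
```

```text
TCP [544.8  53.4 208.3] h0 3.105 tilt [-0.005 -0.001] t 55.92 op 13.2 F [-0.   0.4 -1.7] j6 -0.49 -> -0.5 j1 0.46 -> 0.46
[{"slide": [-0.2, -1.0, 41.6], "roll": 0.002, "jaw": 0}, {"slide": [-0.2, -1.0, 41.7], "roll": 0.002, "jaw": 0}]
end err [ 0.01  0.02 -0.01]
```

View pics/x_w.png

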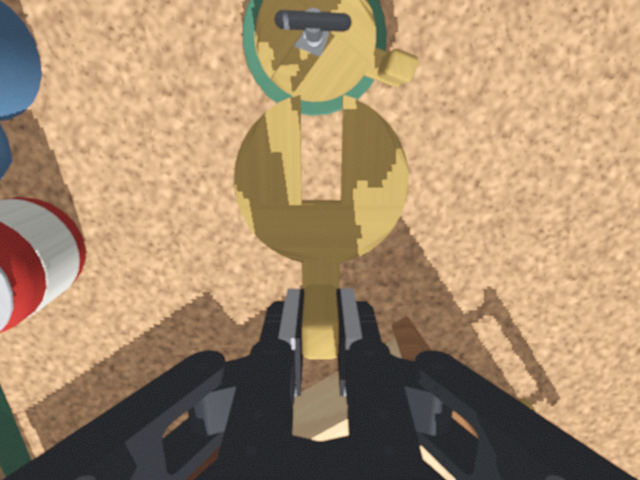

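Call:
drive_tool --increments '[{"slide":[0,-1,42],"roll":0,"jaw":0},{"slide":[0,-1,42],"roll":0,"jaw":0},{"slide":[0,0,0],"roll":0,"jaw":0},{"slide":[0,0,0],"roll":0,"jaw":0}]'

```text
clock: 56.42
position: [547.9, 53.4, 126.2]
ee_rot: [-0.001, -0.694, 0.72, 0.0]
force: [0.5, 0.7, -0.8]
opening: 12.8
```

```bash
cat > foot.py <<'E'
from plan import *
from scipy.optimize import least_squares
import sys
def foot(c,rmax):
    im=c["img"].astype(int);p,Rm,o=pose()
    g=((im[:,:,1]>im[:,:,0]+15)&(im[:,:,1]>im[:,:,2]+8)).astype(np.uint8);g[:, :150]=0;g[:,500:]=0
    cn=np.vstack([q[:,0] for q in cv2.findContours(g,0,1)[0] if cv2.contourArea(q)>30]);h=cv2.convexHull(cn)[:,0]
    h=h[(h[:,1]>3)&(h[:,1]<rmax)];P=np.array([onz(c,q,10)[:2] for q in h])
    x=least_squares(lambda x:np.hypot(*(P-x).T)-45,P.mean(0),loss="soft_l1",f_scale=.5).x
    print("foot",x.round(1),"n",len(h),"res",np.abs(np.hypot(*(P-x).T)-45).mean().round(2),"tool",np.round(Rm.T@(np.r_[x,10]-p),1))
c=r.camera("wrist");save(c,sys.argv[1]);foot(c,float(sys.argv[2]))
p,Rm,o=pose();print("by H tool",np.round(Rm.T@(np.array([541.8,-61.3,10])-p),1))
E
python3 st.py; python3 foot.py y_w 125
```

```text
[547.9  53.4 126.2] Ftool [-0.8 -0.4  0.8] op 12.8 t 56.42 h 3.105 tilt [-0.002 -0.001] j6 -0.49
foot [542.9 -62.5] n 24 res 0.48 tool [116.4   1.  116.7]
by H tool [115.2   2.1 116.7]
```

View pics/y_w.png

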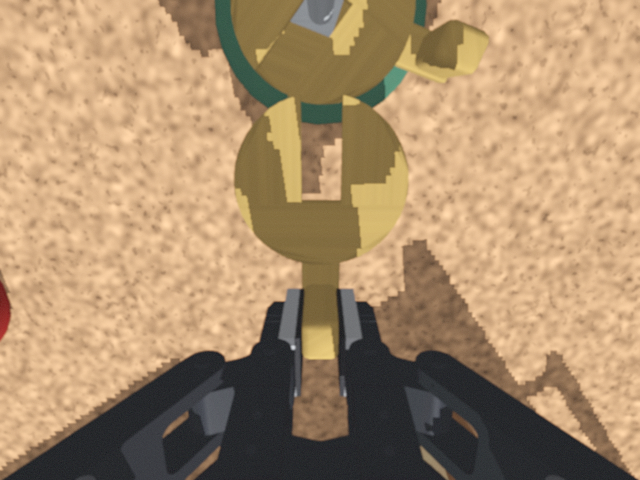

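Call:
drive_tool --increments '[{"slide":[10,1.3,2],"roll":0,"jaw":0},{"slide":[15,0,0],"roll":0,"jaw":0},{"slide":[13,0,0],"roll":0,"jaw":0},{"slide":[12,0,0],"roll":0,"jaw":0},{"slide":[0,0,0],"roll":0,"jaw":0}]'

```text
clock: 57.1
position: [544.0, 2.9, 122.9]
ee_rot: [-0.001, -0.694, 0.72, 0.001]
force: [0.3, 0.0, -0.8]
opening: 12.6
```

```bash
python3 st.py; python3 foot.py z_w 240
```

```text
[544.    2.9 122.9] Ftool [-0.  -0.3  0.8] op 12.6 t 57.1 h 3.104 tilt [-0.003 -0.001] j6 -0.4
foot [542.6 -60. ] n 40 res 0.69 tool [ 63.3  -1.2 113. ]
by H tool [ 64.7  -0.4 113. ]
```

View pics/z_w.png

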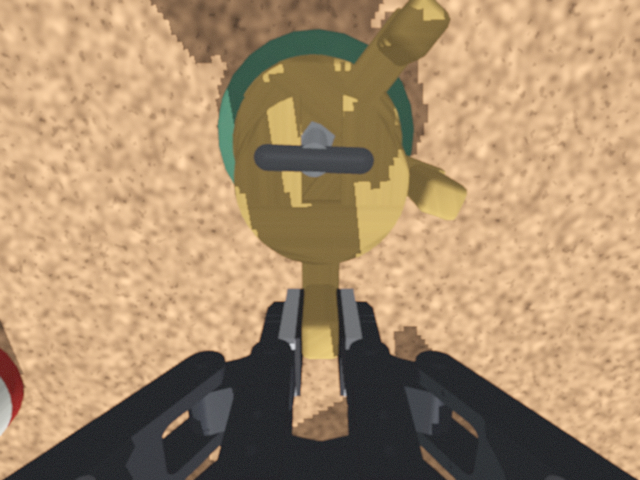

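Call:
drive_tool --increments '[{"slide":[8,-0.7,-1],"roll":0,"jaw":0},{"slide":[6,0,0],"roll":0,"jaw":0},{"slide":[3,0,0],"roll":0,"jaw":0},{"slide":[0,0,0],"roll":0,"jaw":0},{"slide":[1.2,0,0],"roll":0,"jaw":0},{"slide":[0,0,0],"roll":0,"jaw":0}]'

```text
clock: 57.9
position: [544.2, -14.1, 124.0]
ee_rot: [-0.001, -0.694, 0.72, 0.001]
force: [0.1, 0.4, -1.0]
opening: 12.8
```

```bash
python3 st.py
```

```text
[544.2 -14.1 124. ] Ftool [-0.4 -0.1  1. ] op 12.8 t 57.9 h 3.105 tilt [-0.003 -0.001] j6 -0.37
```

Call:
drive_tool --increments '[{"slide":[1.2,0,0],"roll":0,"jaw":0},{"slide":[0,0,0],"roll":0,"jaw":0},{"slide":[1,0,0],"roll":0,"jaw":0},{"slide":[0,0,0],"roll":0,"jaw":0}]'

```text
clock: 58.4
position: [544.4, -15.3, 124.1]
ee_rot: [-0.001, -0.694, 0.72, 0.001]
force: [-2.1, 7.8, 0.2]
opening: 12.9
```

```bash
python3 st.py
```

```text
[544.4 -15.3 124.1] Ftool [-7.7  2.4 -0.2] op 12.9 t 58.4 h 3.105 tilt [-0.002  0.001] j6 -0.37
```

Call:
drive_tool --increments '[{"slide":[-4.1,0,0],"roll":0,"jaw":0},{"slide":[0,0,1.5],"roll":0,"jaw":0},{"slide":[0,0,1],"roll":0,"jaw":0},{"slide":[0,0,0],"roll":0,"jaw":0}]'

```text
clock: 58.9
position: [544.1, -12.5, 121.3]
ee_rot: [-0.002, -0.694, 0.72, 0.001]
force: [-0.1, -0.3, -1.0]
opening: 12.9
```

```bash
python3 st.py
```

```text
[544.1 -12.5 121.3] Ftool [0.3 0.1 1. ] op 12.9 t 58.9 h 3.105 tilt [-0.003 -0.001] j6 -0.37
```

Call:
drive_tool --increments '[{"slide":[0,0,0.7],"roll":0,"jaw":0},{"slide":[0,0,0.7],"roll":0,"jaw":0},{"slide":[0,0,0],"roll":0,"jaw":0}]'

```text
clock: 59.28
position: [544.3, -12.3, 120.9]
ee_rot: [-0.001, -0.694, 0.72, 0.001]
force: [-4.6, 1.4, 8.6]
opening: 13.1
```

```bash
python3 st.py
```

```text
[544.3 -12.3 120.9] Ftool [-1.3  4.6 -8.6] op 13.1 t 59.27 h 3.105 tilt [-0.003 -0.001] j6 -0.37
```

Call:
drive_tool --increments '[{"slide":[0,0,-0.6],"roll":0,"jaw":0},{"slide":[0,0,0],"roll":0,"jaw":28},{"slide":[0,0,0],"roll":0,"jaw":28},{"slide":[0,0,0],"roll":0,"jaw":28},{"slide":[0,0,-20],"roll":0,"jaw":28},{"slide":[0,0,-45],"roll":0,"jaw":28},{"slide":[0,0,-45],"roll":0,"jaw":28},{"slide":[0,0,0],"roll":0,"jaw":28}]'

```text
clock: 60.28
position: [546.4, -11.8, 234.5]
ee_rot: [0.002, -0.694, 0.72, -0.001]
force: [0.9, -1.2, 0.0]
opening: 28.0
```

```bash
python3 st.py
python3 - <<'E'
from plan import *
w=r.camera("wrist");save(w,"A_w")
t=r.camera("top");save(t,"A_t",(300,200,540,340),3)
plan([629,-233,190],-2.25+np.pi/2,32,prefer=-.62)
E
```

```text
[546.4 -11.8 234.5] Ftool [ 1.2 -0.9 -0. ] op 28.0 t 60.27 h 3.106 tilt [0.004 0.001] j6 -0.37
TCP [544.5 -12.1 230.8] h0 3.105 tilt [-0.002 -0.   ] t 60.38 op 28.0 F [-1.4  0.4 -0.2] j6 -0.37 -> -0.62 j1 0.34 -> -0.06
[{"slide": [43.5, -18.5, 8.1], "roll": 0.128, "jaw": 32}, {"slide": [40.8, -24.0, 8.2], "roll": 0.128, "jaw": 32}, {"slide": [37.4, -28.9, 8.1], "roll": 0.128, "jaw": 32}, {"slide": [33.4, -33.5, 8.2], "roll": 0.128, "jaw": 32}, {"slide": [28.9, -37.5, 8.1], "roll": 0.128, "jaw": 32}]
end err [-0.03 -0.01  0.01]
```

View pics/A_w.png

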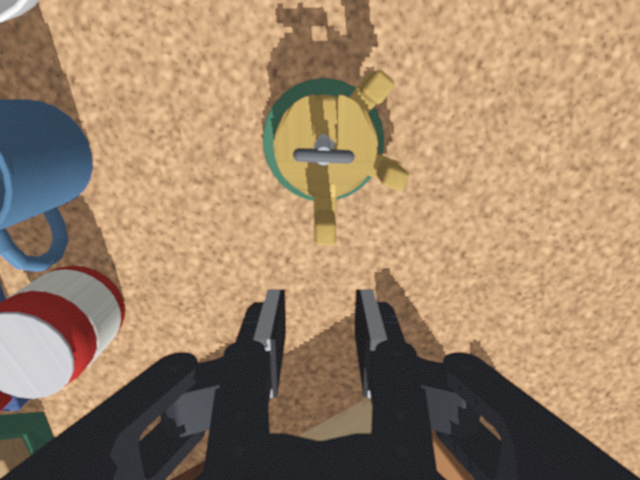

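View pics/A_t.png

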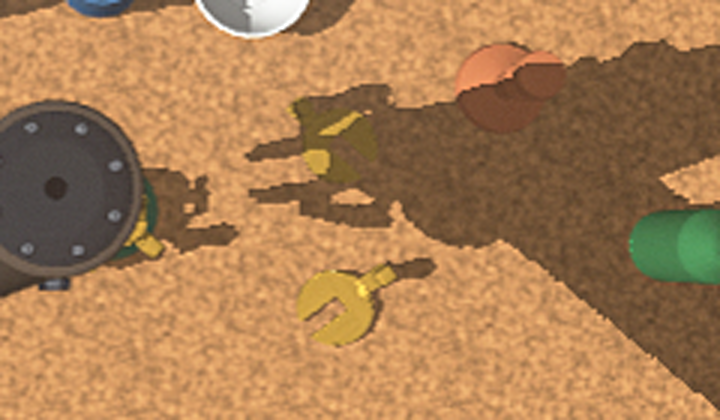

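Three are hung. Next is W1, which hasn't moved and lies in shadow.

Call:
drive_tool --increments '[{"slide":[43.5,-18.5,8.1],"roll":0.128,"jaw":32},{"slide":[40.8,-24.0,8.2],"roll":0.128,"jaw":32},{"slide":[37.4,-28.9,8.1],"roll":0.128,"jaw":32},{"slide":[33.4,-33.5,8.2],"roll":0.128,"jaw":32},{"slide":[28.9,-37.5,8.1],"roll":0.128,"jaw":32},{"slide":[0,0,0],"roll":0,"jaw":32},{"slide":[0,0,0],"roll":0,"jaw":32}]'

```text
clock: 61.25
position: [628.3, -233.2, 188.0]
ee_rot: [-0.003, -0.432, 0.902, 0.001]
force: [0.7, 0.5, 0.3]
opening: 31.8
```

```bash
python3 st.py
python3 - <<'E'
from plan import *
w=r.camera("wrist");save(w,"B_w")
E
```

```text
[ 628.3 -233.2  188. ] Ftool [-0.8 -0.2 -0.3] op 31.8 t 61.25 h 2.465 tilt [-0.006 -0.   ] j6 -0.61
```

View pics/B_w.png

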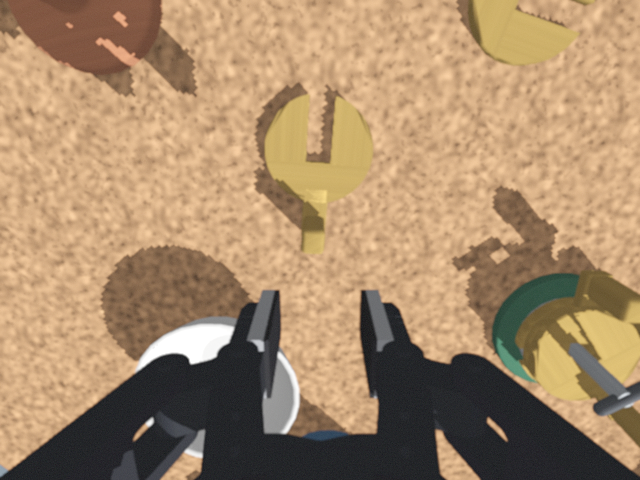

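```bash
python3 st.py;python3 - <<'E'
from fit import *
c=r.camera("wrist");save(c,"B_z",(240,70,400,270),3)
fitw(c,[(265,148),(275,118),(307,96),(338,97),(365,122),(373,150),(367,175),(275,178)],(313.5,243),(319,163),0,1,(0,0))
p,Rm,o=pose();print("x-head",np.arctan2(Rm[1,0],Rm[0,0]))
print(Rm.T@(onz(c,(313.5,243),40)-p),Rm.T@(onz(c,(319,163),8)-p))
E
```

```text
[ 628.5 -232.6  188.8] Ftool [0.  0.4 0.1] op 32.0 t 61.3 h 2.466 tilt [-0.005 -0.001] j6 -0.61
mid [ 596.5 -271.2] rimres [-0.  -0.2 -0.3  0.2 -0.8 -0.4 -0.2 -1.1] tab [ 630.  -235.1] dist 49.3 head(tab->mid) -2.318 slotend [ 601.1 -265.8] 7.1 head slot -2.278
x-head -2.2461377377320937
[  0.90077266  -3.10445433 149.35613295] [4.28141441e+01 1.40923177e-01 1.81490161e+02]
```

View pics/B_z.png

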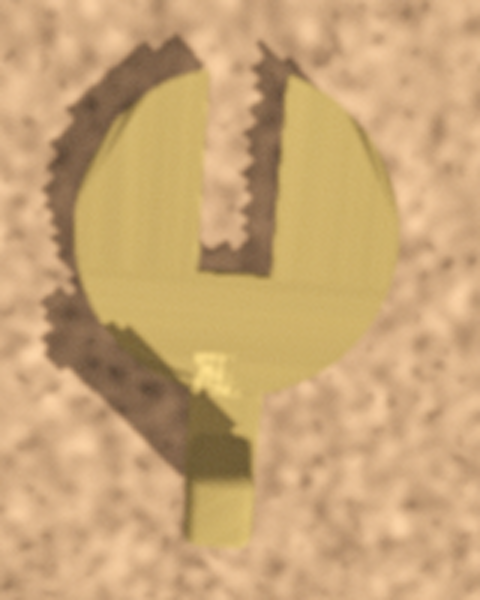

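Call:
drive_tool --increments '[{"slide":[0.5,-3.1,50],"roll":0.055,"jaw":32},{"slide":[0,0,45],"roll":0,"jaw":32},{"slide":[0,0,8],"roll":0,"jaw":32},{"slide":[0,0,0],"roll":0,"jaw":32},{"slide":[0,0,0],"roll":0,"jaw":0},{"slide":[0,0,0],"roll":0,"jaw":0},{"slide":[0,0,0],"roll":0,"jaw":0},{"slide":[0,0,0],"roll":0,"jaw":0}]' --newtons 60

```text
clock: 62.35
position: [632.2, -235.5, 89.4]
ee_rot: [0.0, -0.408, 0.913, -0.001]
force: [0.4, 2.6, 7.4]
opening: 12.8
```

```bash
python3 st.py
```

```text
[ 632.2 -235.5   89.4] Ftool [-2.2  1.4 -7.4] op 12.8 t 62.35 h 2.411 tilt [ 0.001 -0.001] j6 -0.66
```

Call:
drive_tool --increments '[{"slide":[0,0,-15],"roll":0,"jaw":0},{"slide":[0,0,-50],"roll":0,"jaw":0},{"slide":[0,0,-60],"roll":0,"jaw":0},{"slide":[0,0,0],"roll":0,"jaw":0}]'

```text
clock: 62.85
position: [633.8, -236.1, 219.4]
ee_rot: [0.003, -0.408, 0.913, -0.003]
force: [-0.4, 0.2, -1.8]
opening: 12.7
```

Run:
```python
from plan import *
w=r.camera("wrist");save(w,"C_w")
H=np.array([541.8,-61.3]);th=np.radians(197);u=np.array([np.cos(th),np.sin(th)])
plan([*(H-115*u),218],th+np.pi/2,0,prefer=-1.53)
```

```text
TCP [ 632.3 -235.6  216. ] h0 2.41 tilt [ 0.003 -0.001] t 62.9 op 12.8 F [ 0.1 -0.1 -3.7] j6 -0.66 -> -1.54 j1 -0.07 -> 0.26
[{"slide": [-41.9, 31.1, -0.6], "roll": 0.136, "jaw": 0}, {"slide": [-37.4, 36.5, -0.5], "roll": 0.136, "jaw": 0}, {"slide": [-32.0, 41.3, -0.6], "roll": 0.136, "jaw": 0}, {"slide": [-26.2, 45.2, -0.5], "roll": 0.136, "jaw": 0}]
end err [ 0.03  0.05 -0.02]
```

View pics/C_w.png

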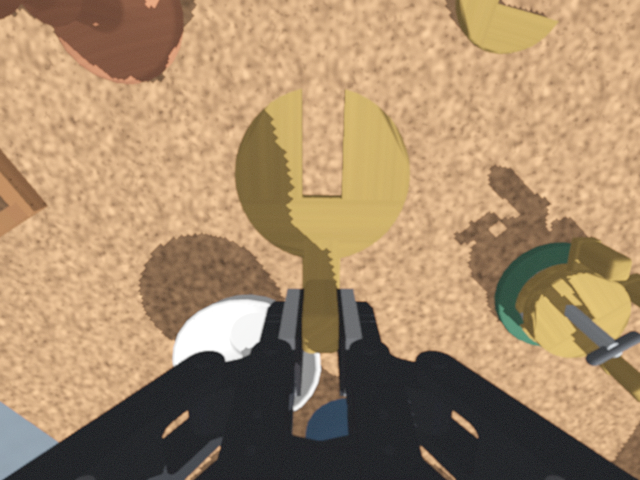

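Call:
drive_tool --increments '[{"slide":[-41.9,31.1,-0.6],"roll":0.136,"jaw":0},{"slide":[-37.4,36.5,-0.5],"roll":0.136,"jaw":0},{"slide":[-32.0,41.3,-0.6],"roll":0.136,"jaw":0},{"slide":[-26.2,45.2,-0.5],"roll":0.136,"jaw":0},{"slide":[0,0,0],"roll":0,"jaw":0},{"slide":[0,0,0],"roll":0,"jaw":0}]'

```text
clock: 63.65
position: [650.1, -27.3, 213.1]
ee_rot: [-0.002, -0.148, 0.989, -0.0]
force: [0.3, 0.0, -2.1]
opening: 12.6
```

```bash
python3 st.py; python3 foot.py D_w 125
```

```text
[650.1 -27.3 213.1] Ftool [-0.3 -0.   2.1] op 12.6 t 63.65 h 1.868 tilt [-0.005 -0.001] j6 -1.53
foot [541.6 -61. ] n 28 res 0.9 tool [ 1.126e+02 -1.000e-01  2.037e+02]
by H tool [112.5  -0.4 203.7]
```

View pics/D_w.png

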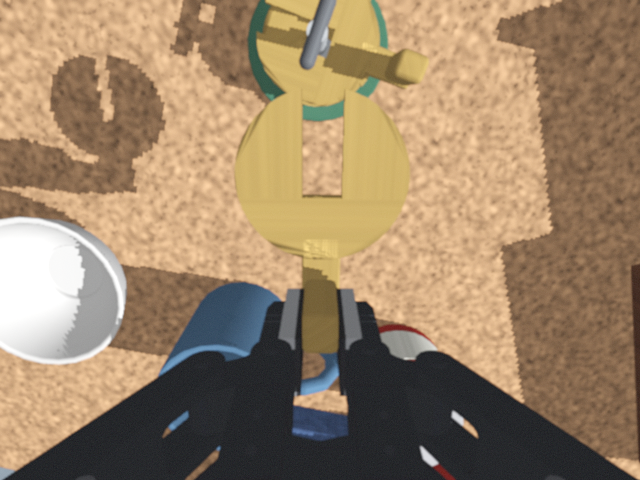

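Call:
drive_tool --increments '[{"slide":[-2,-0.3,40],"roll":0,"jaw":0},{"slide":[0,0,40],"roll":0,"jaw":0},{"slide":[0,0,0],"roll":0,"jaw":0},{"slide":[0,0,0],"roll":0,"jaw":0}]'

```text
clock: 64.2
position: [653.3, -28.0, 135.1]
ee_rot: [-0.001, -0.147, 0.989, -0.0]
force: [0.0, 0.5, -0.3]
opening: 12.5
```

```bash
python3 st.py; python3 foot.py E_w 125
```

```text
[653.3 -28.  135.1] Ftool [-0.2  0.5  0.3] op 12.5 t 64.2 h 1.866 tilt [-0.002 -0.001] j6 -1.53
foot [541.5 -61. ] n 24 res 0.41 tool [116.8   0.8 125.8]
by H tool [116.6   0.4 125.8]
```

View pics/E_w.png

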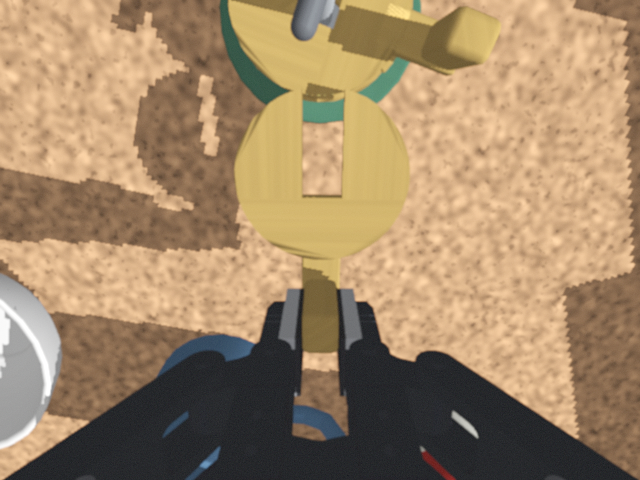

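Call:
drive_tool --increments '[{"slide":[10,0.3,2],"roll":0,"jaw":0},{"slide":[15,0,0],"roll":0,"jaw":0},{"slide":[13,0,0],"roll":0,"jaw":0},{"slide":[10,0,0],"roll":0,"jaw":0},{"slide":[0,0,0],"roll":0,"jaw":0}]'

```text
clock: 64.88
position: [605.8, -41.1, 132.4]
ee_rot: [-0.001, -0.147, 0.989, -0.0]
force: [0.4, -0.2, -1.6]
opening: 12.6
```

```bash
python3 st.py; python3 foot.py F_w 240
```

```text
[605.8 -41.1 132.4] Ftool [-0.3 -0.3  1.6] op 12.6 t 64.88 h 1.866 tilt [-0.003 -0.001] j6 -1.53
foot [543.9 -60.4] n 36 res 0.69 tool [ 65.2  -0.5 122.6]
by H tool [ 67.5  -0.7 122.6]
```

View pics/F_w.png

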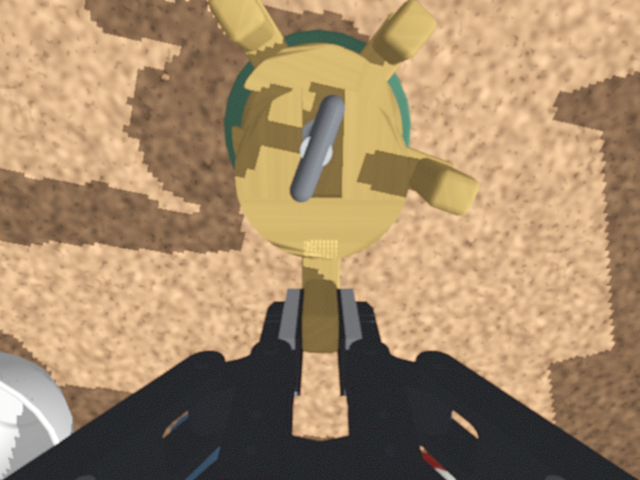

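Call:
drive_tool --increments '[{"slide":[7,-0.6,0],"roll":0,"jaw":0},{"slide":[6,0,0],"roll":0,"jaw":0},{"slide":[2.5,0,0],"roll":0,"jaw":0},{"slide":[0,0,0],"roll":0,"jaw":0},{"slide":[1.2,0,0],"roll":0,"jaw":0},{"slide":[0,0,0],"roll":0,"jaw":0}]'

```text
clock: 65.68
position: [590.7, -46.2, 132.0]
ee_rot: [-0.002, -0.147, 0.989, -0.0]
force: [0.1, -0.1, -1.8]
opening: 12.3
```

```bash
python3 st.py
```

```text
[590.7 -46.2 132. ] Ftool [-0.1 -0.1  1.8] op 12.3 t 65.67 h 1.866 tilt [-0.003 -0.001] j6 -1.53
```

Call:
drive_tool --increments '[{"slide":[1.2,0,0],"roll":0,"jaw":0},{"slide":[0,0,0],"roll":0,"jaw":0},{"slide":[1,0,0],"roll":0,"jaw":0},{"slide":[0,0,0],"roll":0,"jaw":0}]'

```text
clock: 66.18
position: [589.5, -46.6, 132.4]
ee_rot: [-0.0, -0.147, 0.989, -0.0]
force: [4.7, 1.0, -2.7]
opening: 12.7
```

```bash
python3 st.py
```

```text
[589.5 -46.6 132.4] Ftool [-4.8 -0.4  2.7] op 12.7 t 66.17 h 1.866 tilt [-0.001 -0.   ] j6 -1.53
```

Call:
drive_tool --increments '[{"slide":[-4.0,0,0],"roll":0,"jaw":0},{"slide":[0,0,1],"roll":0,"jaw":0},{"slide":[0,0,1],"roll":0,"jaw":0},{"slide":[0,0,0],"roll":0,"jaw":0}]'

```text
clock: 66.68
position: [592.0, -45.9, 129.8]
ee_rot: [-0.002, -0.147, 0.989, -0.0]
force: [-0.9, -0.0, -1.9]
opening: 12.6
```

```bash
python3 st.py
```

```text
[592.  -45.9 129.8] Ftool [0.9 0.3 1.9] op 12.6 t 66.67 h 1.866 tilt [-0.004 -0.001] j6 -1.53
```

Call:
drive_tool --increments '[{"slide":[-0.4,0,0.8],"roll":0,"jaw":0},{"slide":[0,0,0.8],"roll":0,"jaw":0},{"slide":[0,0,0],"roll":0,"jaw":0}]'

```text
clock: 67.05
position: [592.8, -45.7, 129.1]
ee_rot: [-0.001, -0.147, 0.989, -0.0]
force: [-1.7, 0.5, 5.7]
opening: 12.5
```

```bash
python3 st.py
```

```text
[592.8 -45.7 129.1] Ftool [ 1.5  1.  -5.7] op 12.5 t 67.05 h 1.866 tilt [-0.003 -0.001] j6 -1.53
```

Call:
drive_tool --increments '[{"slide":[0,0,-0.4],"roll":0,"jaw":0},{"slide":[0,0,0],"roll":0,"jaw":28},{"slide":[0,0,0],"roll":0,"jaw":28},{"slide":[0,0,0],"roll":0,"jaw":28},{"slide":[0,0,-20],"roll":0,"jaw":28},{"slide":[0,0,-45],"roll":0,"jaw":28},{"slide":[0,0,-40],"roll":0,"jaw":28},{"slide":[0,0,0],"roll":0,"jaw":28}]'

```text
clock: 68.05
position: [594.8, -45.4, 237.5]
ee_rot: [0.002, -0.147, 0.989, -0.0]
force: [-0.7, -0.8, 0.4]
opening: 27.6
```

```bash
python3 st.py
python3 - <<'E'
from plan import *
w=r.camera("wrist");save(w,"G_w")
t=r.camera("top");save(t,"G_t",(300,200,540,340),3)
plan([479,-305,190],2.19+np.pi/2,32,prefer=.84)
E
```

```text
[594.8 -45.4 237.5] Ftool [ 0.9 -0.6 -0.4] op 27.6 t 68.05 h 1.866 tilt [0.004 0.   ] j6 -1.53
TCP [593.  -45.5 234. ] h0 1.866 tilt [-0.002 -0.   ] t 68.15 op 28.1 F [-0.6 -0.1 -0.3] j6 -1.53 -> 0.83 j1 0.25 -> -0.21
[{"slide": [16.8, -19.6, 4.0], "roll": -0.172, "jaw": 32}, {"slide": [19.8, -16.4, 4.1], "roll": -0.172, "jaw": 32}, {"slide": [22.4, -12.7, 4.0], "roll": -0.172, "jaw": 32}, {"slide": [24.2, -8.8, 4.0], "roll": -0.172, "jaw": 32}, {"slide": [25.4, -4.4, 4.1], "roll": -0.172, "jaw": 32}, {"slide": [25.8, -0.1, 4.0], "roll": -0.172, "jaw": 32}, {"slide": [25.4, 4.4, 4.0], "roll": -0.172, "jaw": 32}, {"slide": [24.2, 8.6, 4.1], "roll": -0.172, "jaw": 32}, {"slide": [22.5, 12.7, 4.0], "roll": -0.172, "jaw": 32}, {"slide": [19.9, 16.3, 4.0], "roll": -0.172, "jaw": 32}, {"slide": [16.9, 19.5, 4.1], "roll": -0.172, "jaw": 32}]
end err [-0.02 -0.02 -0.04]
```

View pics/G_w.png

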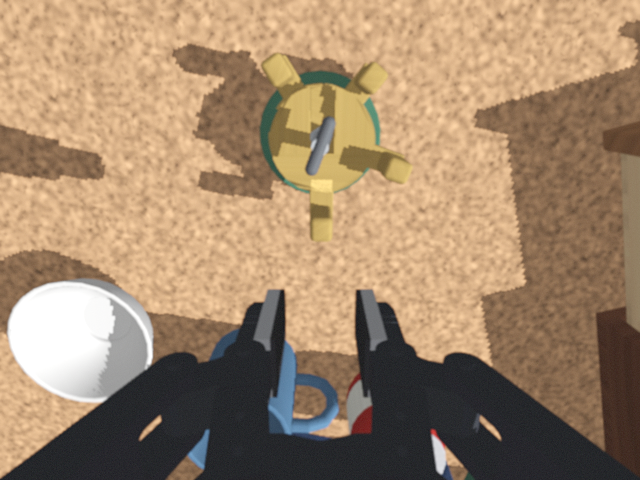

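View pics/G_t.png

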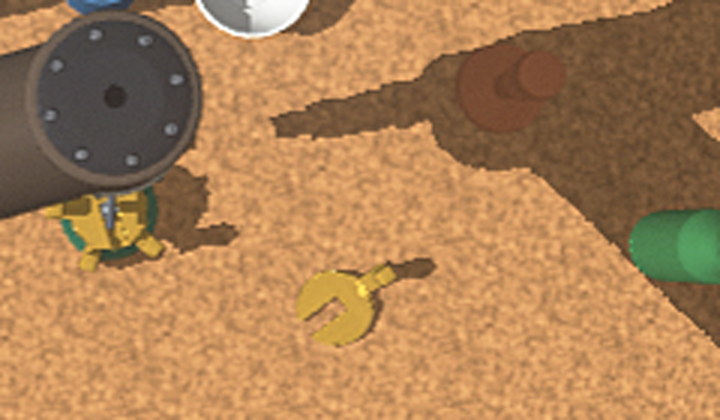

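Four are on and evenly spread, with a gap at the left side of the picture for the last. W2 hasn't moved.

Call:
drive_tool --increments '[{"slide":[16.8,-19.6,4.0],"roll":-0.172,"jaw":32},{"slide":[19.8,-16.4,4.1],"roll":-0.172,"jaw":32},{"slide":[22.4,-12.7,4.0],"roll":-0.172,"jaw":32},{"slide":[24.2,-8.8,4.0],"roll":-0.172,"jaw":32},{"slide":[25.4,-4.4,4.1],"roll":-0.172,"jaw":32},{"slide":[25.8,-0.1,4.0],"roll":-0.172,"jaw":32},{"slide":[25.4,4.4,4.0],"roll":-0.172,"jaw":32},{"slide":[24.2,8.6,4.1],"roll":-0.172,"jaw":32},{"slide":[22.5,12.7,4.0],"roll":-0.172,"jaw":32},{"slide":[19.9,16.3,4.0],"roll":-0.172,"jaw":32},{"slide":[16.9,19.5,4.1],"roll":-0.172,"jaw":32},{"slide":[0,0,0],"roll":0,"jaw":32}]'

```text
clock: 69.65
position: [477.6, -306.0, 188.2]
ee_rot: [0.001, 0.888, -0.46, -0.003]
force: [-0.9, 0.1, 0.8]
opening: 31.9
```

```bash
python3 st.py
python3 - <<'E'
from plan import *
w=r.camera("wrist");save(w,"H_w");save(w,"H_z",(240,70,400,270),3)
E
```

```text
[ 477.6 -306.   188.2] Ftool [-0.6  0.7 -0.8] op 31.9 t 69.65 h -2.527 tilt [-0.006  0.   ] j6 0.84
```

View pics/H_z.png

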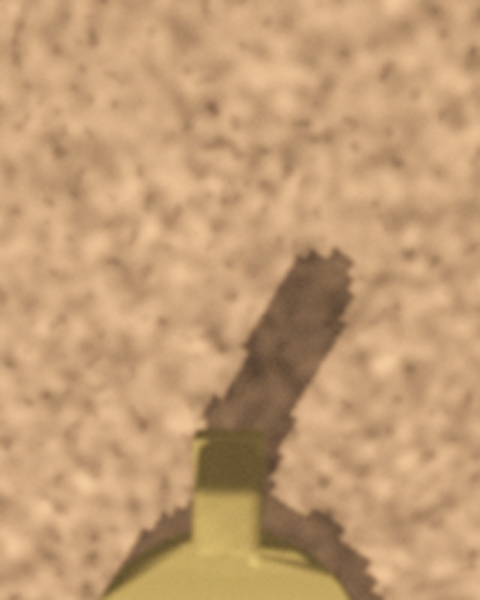

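Call:
drive_tool --increments '[{"slide":[0,0,0],"roll":0.185,"jaw":32},{"slide":[0,0,0],"roll":0.185,"jaw":32},{"slide":[0,0,0],"roll":0.185,"jaw":32},{"slide":[0,0,0],"roll":0.185,"jaw":32},{"slide":[0,0,0],"roll":0.185,"jaw":32},{"slide":[0,0,0],"roll":0.185,"jaw":32},{"slide":[0,0,0],"roll":0.185,"jaw":32},{"slide":[0,0,0],"roll":0.185,"jaw":32},{"slide":[0,0,0],"roll":0.185,"jaw":32},{"slide":[0,0,0],"roll":0.185,"jaw":32},{"slide":[0,0,0],"roll":0.185,"jaw":32},{"slide":[0,0,0],"roll":0.185,"jaw":32}]'

```text
clock: 71.2
position: [479.3, -304.2, 189.6]
ee_rot: [-0.002, 0.021, 1.0, -0.0]
force: [-1.0, 0.1, 1.5]
opening: 32.2
```

Call:
drive_tool --increments '[{"slide":[0,0,0],"roll":0.185,"jaw":32},{"slide":[0,0,0],"roll":0.185,"jaw":32},{"slide":[0,0,0],"roll":0.185,"jaw":32},{"slide":[0,0,0],"roll":0.185,"jaw":32},{"slide":[0,0,0],"roll":0.185,"jaw":32},{"slide":[0,0,0],"roll":0,"jaw":32}]'

```text
clock: 71.95
position: [479.3, -304.4, 189.6]
ee_rot: [-0.001, 0.461, 0.887, -0.001]
force: [-0.4, -0.0, 0.6]
opening: 32.0
```

```bash
python3 st.py
python3 - <<'E'
from plan import *
w=r.camera("wrist");save(w,"I_w");save(w,"I_z",(220,60,420,270),3)
E
```

```text
[ 479.3 -304.4  189.6] Ftool [ 0.2 -0.4 -0.6] op 32.0 t 71.95 h 0.613 tilt [-0.004 -0.001] j6 -2.31
```

View pics/I_z.png

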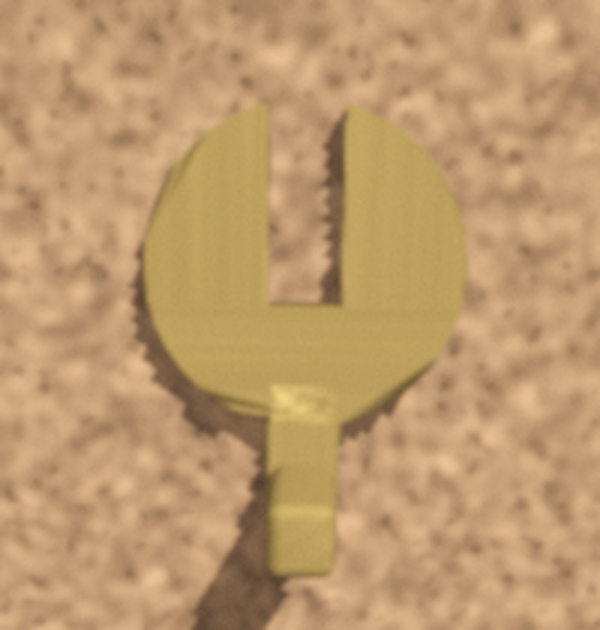

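Run:
```python
from fit import *
c=r.camera("wrist")
fitw(c,[(144,255),(165,180),(210,128),(265,105),(348,107),(400,130),(445,185),(466,255),(460,310),(155,310)],(303,542),(305,304),0,3,(220,60))
p,Rm,o=pose();print("x-head",np.arctan2(Rm[1,0],Rm[0,0]))
f=lambda x,y:(x/3+220,y/3+60)
print(Rm.T@(onz(c,f(303,542),40)-p),Rm.T@(onz(c,f(305,304),8)-p))
```

```text
mid [ 450.3 -263. ] rimres [-0.2  0.1  0.4 -0.1 -0.4  0.  -0.5 -0.4 -0.3 -1.3] tab [ 478.  -302.8] dist 48.5 head(tab->mid) 2.178 slotend [ 454.2 -268.5] 6.8 head slot 2.183
x-head 2.18747987235495
[  1.99000043   0.50567465 149.7489096 ] [ 43.70826209   1.01738087 181.80551503]
```

Lined up, so I'll grasp.

Call:
drive_tool --increments '[{"slide":[1.2,0.7,50],"roll":0,"jaw":32},{"slide":[0,0,45],"roll":0,"jaw":32},{"slide":[0,0,8],"roll":0,"jaw":32},{"slide":[0,0,0],"roll":0,"jaw":32},{"slide":[0,0,0],"roll":0,"jaw":0},{"slide":[0,0,0],"roll":0,"jaw":0},{"slide":[0,0,0],"roll":0,"jaw":0},{"slide":[0,0,0],"roll":0,"jaw":0}]' --newtons 60

```text
clock: 73.05
position: [479.9, -304.2, 88.9]
ee_rot: [0.001, 0.461, 0.888, -0.001]
force: [-0.3, 0.6, 7.2]
opening: 12.8
```

```bash
python3 st.py
```

```text
[ 479.9 -304.2   88.9] Ftool [ 0.6  0.1 -7.2] op 12.8 t 73.05 h 0.614 tilt [ 0.    -0.002] j6 -2.31
```

Call:
drive_tool --increments '[{"slide":[0,0,-15],"roll":0,"jaw":0},{"slide":[0,0,-50],"roll":0,"jaw":0},{"slide":[0,0,-60],"roll":0,"jaw":0},{"slide":[0,0,0],"roll":0,"jaw":0}]'

```text
clock: 73.55
position: [481.3, -304.6, 218.3]
ee_rot: [0.004, 0.46, 0.888, -0.0]
force: [0.3, -0.1, -1.3]
opening: 13.0
```

Run:
```python
from plan import *
w=r.camera("wrist");save(w,"J_w")
H=np.array([541.8,-61.3]);th=np.radians(123);u=np.array([np.cos(th),np.sin(th)])
plan([*(H-115*u),218],th+np.pi/2,0,prefer=-2.7)
```

```text
TCP [ 479.9 -303.9  215.3] h0 0.613 tilt [ 0.003 -0.002] t 73.6 op 12.4 F [-0.3 -0.3 -3.1] j6 -2.31 -> -2.63 j1 -0.22 -> 0.06
[{"slide": [12.0, 46.5, -0.7], "roll": 0.009, "jaw": 0}, {"slide": [12.4, 46.4, -0.6], "roll": 0.009, "jaw": 0}, {"slide": [12.8, 46.3, -0.7], "roll": 0.009, "jaw": 0}, {"slide": [13.2, 46.1, -0.6], "roll": 0.009, "jaw": 0}]
end err [-0.03  0.02 -0.03]
```

View pics/J_w.png

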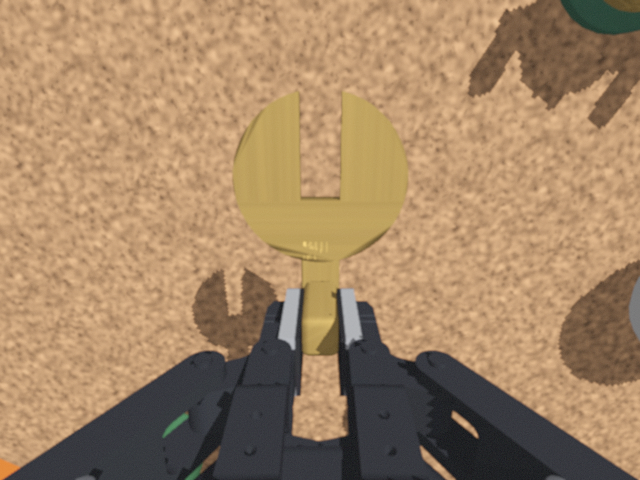

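Call:
drive_tool --increments '[{"slide":[12.0,46.5,-0.7],"roll":0.009,"jaw":0},{"slide":[12.4,46.4,-0.6],"roll":0.009,"jaw":0},{"slide":[12.8,46.3,-0.7],"roll":0.009,"jaw":0},{"slide":[13.2,46.1,-0.6],"roll":0.009,"jaw":0},{"slide":[0,0,0],"roll":0,"jaw":0},{"slide":[0,0,0],"roll":0,"jaw":0}]'

```text
clock: 74.35
position: [602.7, -157.3, 212.8]
ee_rot: [-0.002, 0.476, 0.879, -0.002]
force: [0.6, -0.6, -1.1]
opening: 12.0
```

```bash
python3 st.py; python3 foot.py K_w 125
```

```text
[ 602.7 -157.3  212.8] Ftool [-0.8  0.2  1.1] op 12.0 t 74.35 h 0.577 tilt [-0.006 -0.001] j6 -2.62
foot [542.2 -59.9] n 28 res 0.79 tool [114.5   3.8 203.4]
by H tool [113.5   2.7 203.4]
```

View pics/K_w.png

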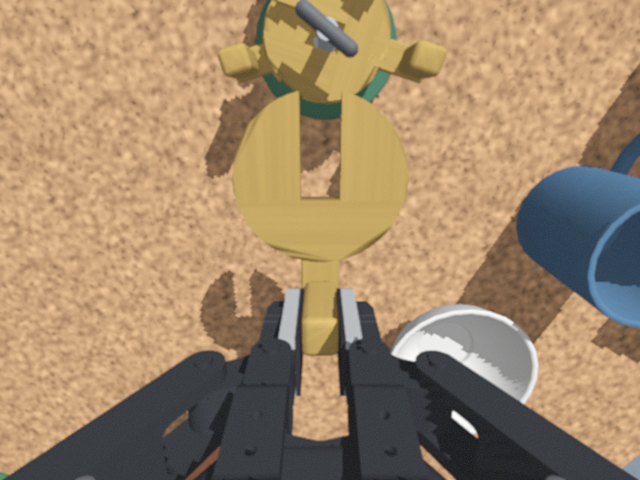

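Call:
drive_tool --increments '[{"slide":[-2,2,36],"roll":0,"jaw":0},{"slide":[0,0,35],"roll":0,"jaw":0},{"slide":[0,0,0],"roll":0,"jaw":0},{"slide":[0,0,0],"roll":0,"jaw":0}]'

```text
clock: 74.9
position: [606.5, -158.9, 144.3]
ee_rot: [-0.001, 0.477, 0.879, -0.001]
force: [0.3, -0.7, -1.2]
opening: 13.0
```

```bash
python3 st.py; python3 foot.py L_w 125
```

```text
[ 606.5 -158.9  144.3] Ftool [-0.8 -0.1  1.2] op 13.0 t 74.9 h 0.577 tilt [-0.002 -0.001] j6 -2.62
foot [541.9 -60. ] n 26 res 1.14 tool [118.3  -0.4 134.8]
by H tool [117.2  -1.2 134.8]
```

View pics/L_w.png

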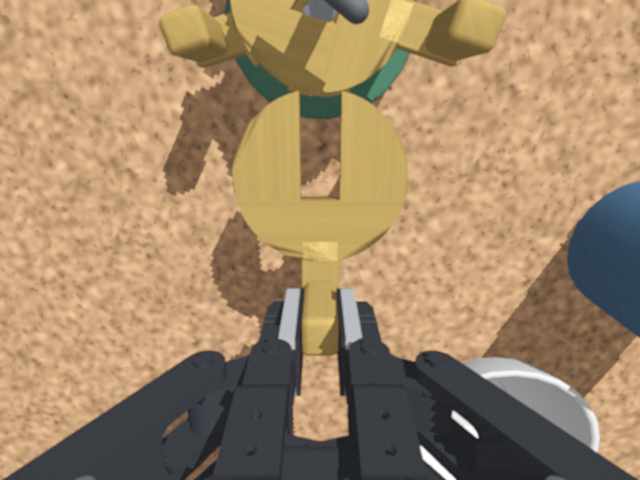

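Call:
drive_tool --increments '[{"slide":[10,-0.6,3.5],"roll":0,"jaw":0},{"slide":[13,0,0],"roll":0,"jaw":0},{"slide":[10,0,0],"roll":0,"jaw":0},{"slide":[0,0,0],"roll":0,"jaw":0}]'

```text
clock: 75.45
position: [587.3, -129.9, 140.1]
ee_rot: [-0.001, 0.476, 0.879, -0.001]
force: [1.0, 0.9, -1.1]
opening: 12.7
```

```bash
python3 st.py; python3 foot.py M_w 240
```

```text
[ 587.3 -129.9  140.1] Ftool [0.2 1.3 1.1] op 12.7 t 75.45 h 0.578 tilt [-0.003 -0.001] j6 -2.67
foot [543.4 -59.8] n 23 res 1.17 tool [ 83.2   1.7 130.1]
by H tool [ 82.8  -0.4 130.1]
```

View pics/M_w.png

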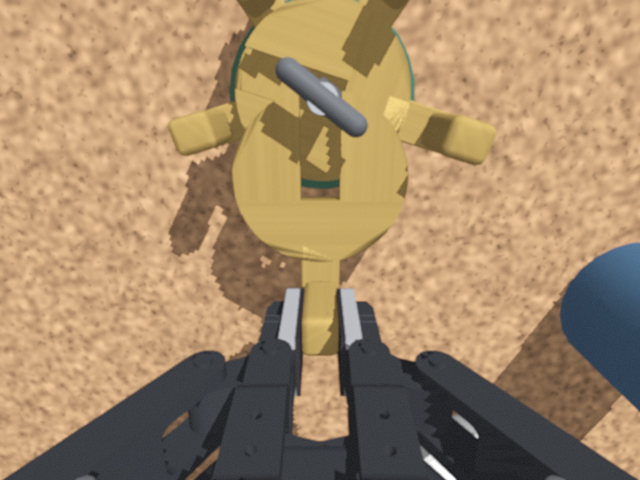

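Call:
drive_tool --increments '[{"slide":[8,0.3,0],"roll":0,"jaw":0},{"slide":[8,0,0],"roll":0,"jaw":0},{"slide":[8,0,0],"roll":0,"jaw":0},{"slide":[0,0,0],"roll":0,"jaw":0}]'

```text
clock: 76.0
position: [574.5, -110.1, 139.7]
ee_rot: [-0.001, 0.476, 0.879, -0.001]
force: [-0.1, 0.7, -2.3]
opening: 12.7
```

```bash
python3 st.py; python3 foot.py N_w 240
```

```text
[ 574.5 -110.1  139.7] Ftool [0.6 0.3 2.3] op 12.7 t 76.0 h 0.578 tilt [-0.003 -0.001] j6 -2.71
foot [543.4 -62.3] n 27 res 0.66 tool [ 57.2   0.4 129.8]
by H tool [ 58.9  -0.5 129.8]
```

View pics/N_w.png

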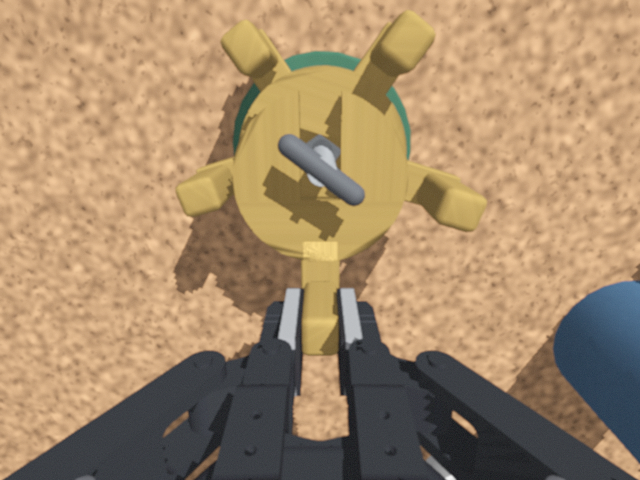

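Call:
drive_tool --increments '[{"slide":[5,0,0],"roll":0,"jaw":0},{"slide":[3.5,0,0],"roll":0,"jaw":0},{"slide":[0,0,0],"roll":0,"jaw":0},{"slide":[1.2,0,0],"roll":0,"jaw":0},{"slide":[0,0,0],"roll":0,"jaw":0}]'

```text
clock: 76.68
position: [569.5, -102.4, 139.6]
ee_rot: [-0.001, 0.477, 0.879, -0.001]
force: [-0.2, -0.5, -2.0]
opening: 12.6
```

```bash
python3 st.py
```

```text
[ 569.5 -102.4  139.6] Ftool [-0.3 -0.4  2. ] op 12.6 t 76.67 h 0.577 tilt [-0.003 -0.001] j6 -2.73
```

Call:
drive_tool --increments '[{"slide":[1.2,0,0],"roll":0,"jaw":0},{"slide":[0,0,0],"roll":0,"jaw":0},{"slide":[1,0,0],"roll":0,"jaw":0},{"slide":[0,0,0],"roll":0,"jaw":0}]'

```text
clock: 77.18
position: [569.0, -101.3, 140.0]
ee_rot: [-0.0, 0.477, 0.879, -0.001]
force: [2.7, -6.6, -2.4]
opening: 12.6
```

```bash
python3 st.py
```

```text
[ 569.  -101.3  140. ] Ftool [-6.9 -1.3  2.4] op 12.6 t 77.17 h 0.577 tilt [-0.002 -0.002] j6 -2.73
```

Call:
drive_tool --increments '[{"slide":[-4.0,0,0],"roll":0,"jaw":0},{"slide":[0,0,1],"roll":0,"jaw":0},{"slide":[0,0,0.8],"roll":0,"jaw":0},{"slide":[0,0,0],"roll":0,"jaw":0}]'

```text
clock: 77.68
position: [570.3, -103.8, 137.7]
ee_rot: [-0.001, 0.477, 0.879, -0.001]
force: [-0.3, 0.3, -1.2]
opening: 12.6
```

```bash
python3 st.py
```

```text
[ 570.3 -103.8  137.7] Ftool [ 0.4 -0.   1.2] op 12.6 t 77.67 h 0.577 tilt [-0.003 -0.001] j6 -2.72
```

Call:
drive_tool --increments '[{"slide":[-0.2,0,0.8],"roll":0,"jaw":0},{"slide":[0,0,0.8],"roll":0,"jaw":0},{"slide":[0,0,0],"roll":0,"jaw":0}]'

```text
clock: 78.05
position: [570.7, -104.2, 136.8]
ee_rot: [-0.001, 0.477, 0.879, -0.001]
force: [-1.1, 0.3, 3.9]
opening: 12.6
```

```bash
python3 st.py
```

```text
[ 570.7 -104.2  136.8] Ftool [ 0.8 -0.7 -3.9] op 12.6 t 78.05 h 0.577 tilt [-0.003 -0.001] j6 -2.72
```

Call:
drive_tool --increments '[{"slide":[0,0,-0.2],"roll":0,"jaw":0},{"slide":[0,0,0],"roll":0,"jaw":28},{"slide":[0,0,0],"roll":0,"jaw":28},{"slide":[0,0,0],"roll":0,"jaw":28},{"slide":[0,0,-20],"roll":0,"jaw":28},{"slide":[0,0,-40],"roll":0,"jaw":28},{"slide":[0,0,-35],"roll":0,"jaw":28},{"slide":[0,0,0],"roll":0,"jaw":28},{"slide":[0,0,0],"roll":0,"jaw":28}]'

```text
clock: 79.18
position: [570.5, -104.0, 231.0]
ee_rot: [-0.001, 0.477, 0.879, -0.001]
force: [-0.9, -0.6, 0.1]
opening: 28.0
```

```bash
python3 st.py
python3 - <<'E'
from plan import *
w=r.camera("wrist");save(w,"O_w");save(w,"O_z",(210,30,430,260),2.6)
s=r.camera("side");save(s,"O_s",(220,130,420,320),3)
E
```

```text
[ 570.5 -104.   231. ] Ftool [-0.  -1.1 -0.1] op 28.0 t 79.17 h 0.577 tilt [-0.003 -0.001] j6 -2.72
```

View pics/O_z.png

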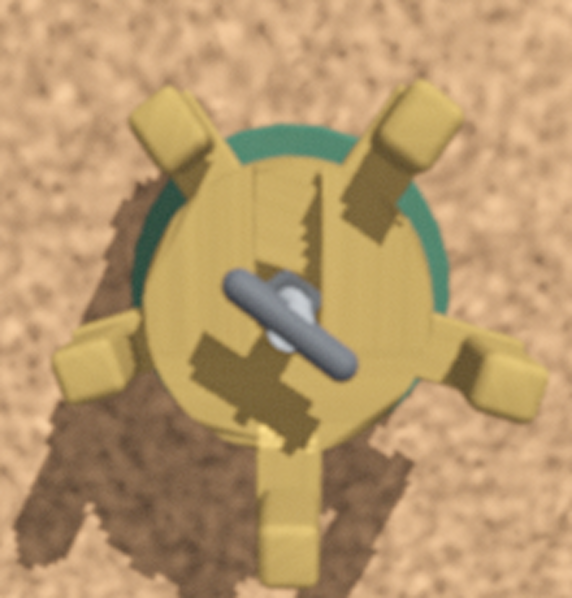

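View pics/O_s.png

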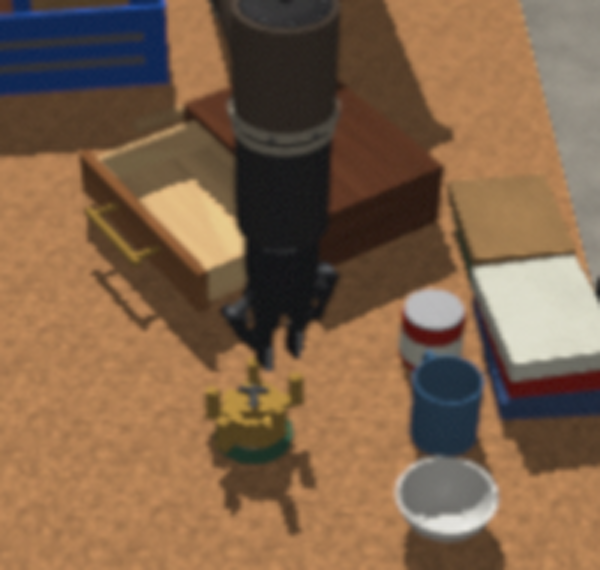

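Run:
```python
from plan import *
c=r.camera("wrist")
L=[("P",(165,118),56),("Q",(92,372),64),("W3",(424,120),72),("W1",(510,385),80),("W2",(289,557),88)]
for n,q,z in L:
    T=onz(c,(q[0]/2.6+210,q[1]/2.6+30),z)[:2];d=T-[541.8,-61.3];print(n,T.round(1),"r",np.hypot(*d).round(1),"ang",np.degrees(np.arctan2(d[1],d[0])).round(1)%360)
plan([484.5,305,230],.565,34)
```

```text
P [495.7 -40.2] r 50.7 ang 155.4
Q [510.6 -96.2] r 46.8 ang 228.2
W3 [542.7 -11. ] r 50.3 ang 89.0
W1 [588.6 -45.2] r 49.5 ang 19.0
W2 [ 568.7 -101.9] r 48.7 ang 303.5
TCP [ 570.4 -104.   230.3] h0 0.577 tilt [-0.005 -0.001] t 79.33 op 28.2 F [0.1 0.7 0.9] j6 -2.72 -> -0.35 j1 0.16 -> 0.91
[{"slide": [21.6, 8.4, 0.0], "roll": -0.174, "jaw": 34}, {"slide": [19.9, 12.0, 0.0], "roll": -0.174, "jaw": 34}, {"slide": [17.5, 15.3, 0.1], "roll": -0.174, "jaw": 34}, {"slide": [14.6, 18.1, 0.0], "roll": -0.174, "jaw": 34}, {"slide": [11.2, 20.3, 0.0], "roll": -0.174, "jaw": 34}, {"slide": [7.6, 22.0, 0.0], "roll": -0.174, "jaw": 34}, {"slide": [3.6, 22.9, 0.0], "roll": -0.174, "jaw": 34}, {"slide": [-0.4, 23.2, 0.1], "roll": -0.174, "jaw": 34}, {"slide": [-4.4, 22.8, 0.0], "roll": -0.174, "jaw": 34}, {"slide": [-8.3, 21.7, 0.0], "roll": -0.174, "jaw": 34}, {"slide": [-11.9, 19.9, 0.0], "roll": -0.174, "jaw": 34}, {"slide": [-15.2, 17.6, 0.0], "roll": -0.174, "jaw": 34}]
[{"slide": [-18.0, 14.6, 0.1], "roll": -0.174, "jaw": 34}, {"slide": [-20.3, 11.4, 0.0], "roll": -0.174, "jaw": 34}, {"slide": [-21.9, 7.6, 0.0], "roll": -0.174, "jaw": 34}, {"slide": [-22.9, 3.7, 0.0], "roll": -0.174, "jaw": 34}, {"slide": [-23.3, -0.2, 0.0], "roll": -0.174, "jaw": 34}, {"slide": [-22.8, -4.3, 0.1], "roll": -0.174, "jaw": 34}]
end err [-0.05  0.02 -0.04]
```

Run:
```python
from plan import *
plan([370,234.3,180],.565,32,prefer=-.44)
```

```text
TCP [ 570.4 -104.   230.3] h0 0.577 tilt [-0.005 -0.001] t 79.33 op 28.2 F [0.1 0.7 0.9] j6 -2.72 -> -0.46 j1 0.16 -> 1.03
[{"slide": [21.8, 0.9, 2.8], "roll": -0.174, "jaw": 32}, {"slide": [21.3, 4.7, 2.9], "roll": -0.174, "jaw": 32}, {"slide": [20.2, 8.4, 2.8], "roll": -0.174, "jaw": 32}, {"slide": [18.5, 11.7, 2.8], "roll": -0.174, "jaw": 32}, {"slide": [16.1, 14.7, 2.9], "roll": -0.174, "jaw": 32}, {"slide": [13.4, 17.3, 2.8], "roll": -0.174, "jaw": 32}, {"slide": [10.2, 19.3, 2.8], "roll": -0.174, "jaw": 32}, {"slide": [6.6, 20.8, 2.9], "roll": -0.174, "jaw": 32}, {"slide": [3.0, 21.6, 2.8], "roll": -0.174, "jaw": 32}, {"slide": [-0.8, 21.9, 2.8], "roll": -0.174, "jaw": 32}, {"slide": [-4.6, 21.3, 2.9], "roll": -0.174, "jaw": 32}, {"slide": [-8.3, 20.2, 2.8], "roll": -0.174, "jaw": 32}]
[{"slide": [-11.6, 18.5, 2.8], "roll": -0.174, "jaw": 32}, {"slide": [-14.6, 16.3, 2.9], "roll": -0.174, "jaw": 32}, {"slide": [-17.2, 13.4, 2.8], "roll": -0.174, "jaw": 32}, {"slide": [-19.3, 10.3, 2.8], "roll": -0.174, "jaw": 32}, {"slide": [-20.8, 6.7, 2.9], "roll": -0.174, "jaw": 32}, {"slide": [-21.6, 3.1, 2.8], "roll": -0.174, "jaw": 32}]
end err [-0.    0.01 -0.  ]
```

Call:
drive_tool --increments '[{"slide":[21.8,0.9,2.8],"roll":-0.174,"jaw":32},{"slide":[21.3,4.7,2.9],"roll":-0.174,"jaw":32},{"slide":[20.2,8.4,2.8],"roll":-0.174,"jaw":32},{"slide":[18.5,11.7,2.8],"roll":-0.174,"jaw":32},{"slide":[16.1,14.7,2.9],"roll":-0.174,"jaw":32},{"slide":[13.4,17.3,2.8],"roll":-0.174,"jaw":32},{"slide":[10.2,19.3,2.8],"roll":-0.174,"jaw":32},{"slide":[6.6,20.8,2.9],"roll":-0.174,"jaw":32},{"slide":[3.0,21.6,2.8],"roll":-0.174,"jaw":32},{"slide":[-0.8,21.9,2.8],"roll":-0.174,"jaw":32},{"slide":[-4.6,21.3,2.9],"roll":-0.174,"jaw":32},{"slide":[-8.3,20.2,2.8],"roll":-0.174,"jaw":32}]'

```text
clock: 80.82
position: [436.8, 121.9, 196.9]
ee_rot: [-0.002, -0.523, 0.853, 0.0]
force: [0.2, 0.1, 1.1]
opening: 32.1
```

Call:
drive_tool --increments '[{"slide":[-11.6,18.5,2.8],"roll":-0.174,"jaw":32},{"slide":[-14.6,16.3,2.9],"roll":-0.174,"jaw":32},{"slide":[-17.2,13.4,2.8],"roll":-0.174,"jaw":32},{"slide":[-19.3,10.3,2.8],"roll":-0.174,"jaw":32},{"slide":[-20.8,6.7,2.9],"roll":-0.174,"jaw":32},{"slide":[-21.6,3.1,2.8],"roll":-0.174,"jaw":32},{"slide":[0,0,0],"roll":0,"jaw":32},{"slide":[0,0,0],"roll":0,"jaw":32}]'

```text
clock: 81.82
position: [370.5, 233.9, 180.4]
ee_rot: [0.002, 0.876, -0.482, -0.001]
force: [0.4, -0.7, 0.2]
opening: 31.8
```

```bash
python3 st.py
python3 - <<'E'
from plan import *
w=r.camera("wrist");save(w,"Q_w")
plan([370,234.3,107.5],.565,32,prefer=-.44)
E
```

```text
[370.5 233.9 180.4] Ftool [ 0.9  0.  -0.2] op 31.8 t 81.83 h -2.576 tilt [-0.004 -0.002] j6 -0.45
TCP [370.6 233.8 180.5] h0 -2.577 tilt [-0.003 -0.001] t 81.88 op 32.2 F [ 0.4 -0.  -0.1] j6 -0.45 -> -0.46 j1 1.01 -> 1.03
[{"slide": [-0.4, 0.0, 36.5], "roll": 0.0, "jaw": 32}, {"slide": [-0.3, 0.0, 36.5], "roll": 0.0, "jaw": 32}]
end err [-0.   -0.01  0.01]
```

View pics/Q_w.png

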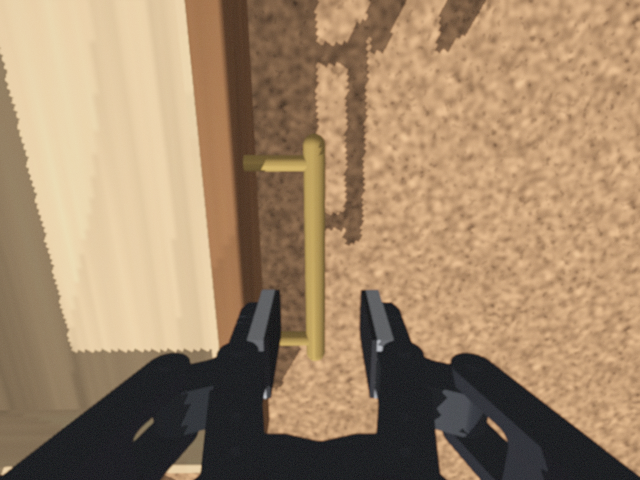

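Call:
drive_tool --increments '[{"slide":[0,0,37],"roll":0,"jaw":32},{"slide":[0,0,35.5],"roll":0,"jaw":32},{"slide":[0,0,0],"roll":0,"jaw":32},{"slide":[0,0,0],"roll":0,"jaw":0},{"slide":[0,0,0],"roll":0,"jaw":0},{"slide":[0,0,0],"roll":0,"jaw":0},{"slide":[0,0,0],"roll":0,"jaw":0}]' --newtons 40

```text
clock: 82.75
position: [370.8, 234.1, 108.4]
ee_rot: [0.001, 0.877, -0.481, -0.001]
force: [6.2, -1.3, -4.7]
opening: 9.6
```

```bash
python3 st.py
```

```text
[370.8 234.1 108.4] Ftool [ 4.5 -4.5  4.7] op 9.6 t 82.75 h -2.575 tilt [-0.002 -0.   ] j6 -0.45
```

Call:
drive_tool --increments '[{"slide":[0,-15,0],"roll":0,"jaw":0},{"slide":[0,-25,0],"roll":0,"jaw":0},{"slide":[0,-25,0],"roll":0,"jaw":0},{"slide":[0,-25,0],"roll":0,"jaw":0},{"slide":[0,-25,0],"roll":0,"jaw":0},{"slide":[0,-18,0],"roll":0,"jaw":0},{"slide":[0,-8,0],"roll":0,"jaw":0},{"slide":[0,0,0],"roll":0,"jaw":0}]'

```text
clock: 83.75
position: [490.9, 310.6, 108.4]
ee_rot: [0.0, 0.877, -0.481, -0.001]
force: [2.5, -3.3, 5.5]
opening: 9.4
```

```bash
python3 st.py
```

```text
[490.9 310.6 108.4] Ftool [ 4.1 -0.3 -5.5] op 9.4 t 83.75 h -2.574 tilt [-0.001 -0.   ] j6 -0.33
```

Call:
drive_tool --increments '[{"slide":[0,-4,0],"roll":0,"jaw":0},{"slide":[0,-4,0],"roll":0,"jaw":0},{"slide":[0,-4,0],"roll":0,"jaw":0},{"slide":[0,0,0],"roll":0,"jaw":0}]'

```text
clock: 84.25
position: [497.5, 314.7, 108.3]
ee_rot: [0.004, 0.877, -0.481, -0.002]
force: [-11.6, -5.7, 16.5]
opening: 9.4
```

```bash
python3 st.py
```

```text
[497.5 314.7 108.3] Ftool [ -1.5  13.  -16.4] op 9.4 t 84.25 h -2.575 tilt [-0.007 -0.004] j6 -0.32
```

Call:
drive_tool --increments '[{"slide":[0,-2,0],"roll":0,"jaw":0},{"slide":[0,0,0],"roll":0,"jaw":0}]'

```text
clock: 84.5
position: [497.7, 314.8, 108.2]
ee_rot: [0.005, 0.877, -0.481, -0.003]
force: [-19.4, -6.5, 23.7]
opening: 9.3
```

```bash
python3 st.py
```

```text
[497.7 314.8 108.2] Ftool [ -4.9  20.2 -23.4] op 9.3 t 84.5 h -2.575 tilt [-0.01  -0.006] j6 -0.32
```

Call:
drive_tool --increments '[{"slide":[0,3.5,0],"roll":0,"jaw":0},{"slide":[0,0,0],"roll":0,"jaw":0}]'

```text
clock: 84.75
position: [497.2, 314.6, 108.4]
ee_rot: [0.002, 0.877, -0.481, -0.001]
force: [-6.3, -3.9, 12.6]
opening: 9.4
```

```bash
python3 st.py
```

```text
[497.2 314.6 108.4] Ftool [ -0.1   7.5 -12.6] op 9.4 t 84.75 h -2.574 tilt [-0.005 -0.003] j6 -0.33
```

Call:
drive_tool --increments '[{"slide":[0,0,0],"roll":0,"jaw":26},{"slide":[0,0,0],"roll":0,"jaw":26},{"slide":[0,0,0],"roll":0,"jaw":26},{"slide":[0,0,-20],"roll":0,"jaw":26},{"slide":[0,0,-50],"roll":0,"jaw":26},{"slide":[0,0,-60],"roll":0,"jaw":26},{"slide":[0,40,-20],"roll":0,"jaw":26},{"slide":[0,50,0],"roll":0,"jaw":26},{"slide":[0,50,0],"roll":0,"jaw":26},{"slide":[0,0,0],"roll":0,"jaw":26}]'

```text
clock: 86.0
position: [378.3, 238.8, 258.6]
ee_rot: [0.001, 0.877, -0.481, -0.002]
force: [0.5, -0.9, 0.5]
opening: 26.2
```

```bash
python3 st.py
python3 - <<'E'
from plan import *
t=r.camera("top");save(t,"R_t");save(t,"R_c",(70,160,370,330),2.6)
a=onz(t,(196,292),52);
for d in r.spot_point(t,"chest_drawer0_handle"): print(d["score"],d["point"],onz(t,d["point"],52))
s=r.camera("side");save(s,"R_s",(220,130,420,320),3)
E
```

```text
[378.3 238.8 258.6] Ftool [ 1.   0.  -0.5] op 26.2 t 86.0 h -2.574 tilt [-0.003  0.001] j6 -0.43
0.76 [194.2, 291.1] [496.22395687 312.17887619  52.        ]
```

View pics/R_t.png

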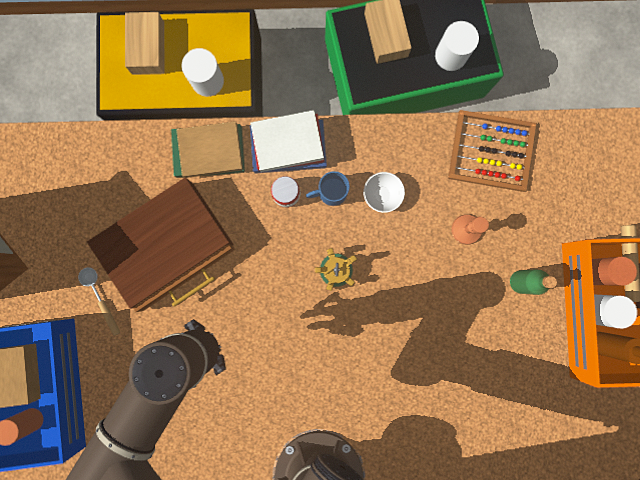

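View pics/R_c.png

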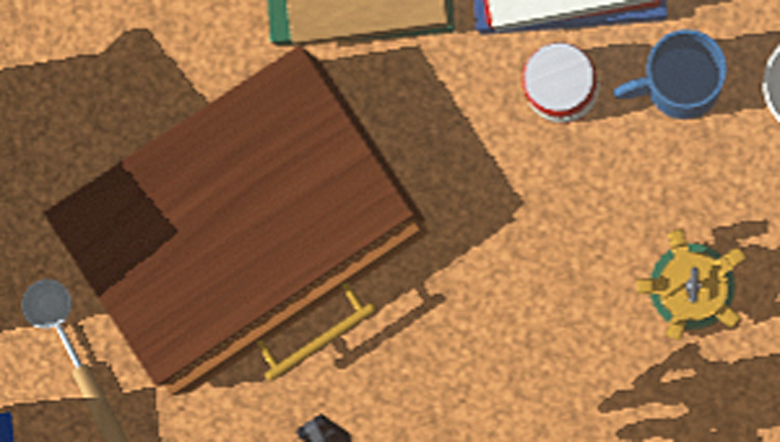

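View pics/R_s.png

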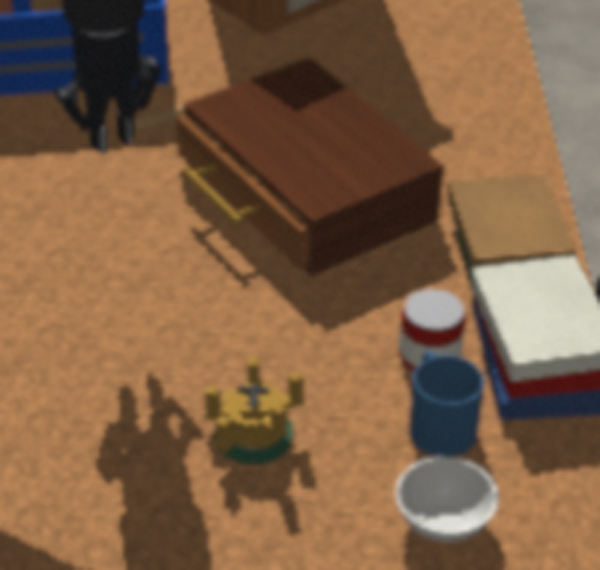

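Run:
```python
from cell import r
print(r.job_done()); print(r.get_obs()["clock"])
```

```text
the job is handed in; nothing more can be done
None
the job is handed in; nothing more can be done
```

I pulled the drawer out to its stop and hung all five brass weights on the hanger: two from the drawer, then the three on the table. I then pushed the drawer fully shut and handed the job in at about 86 s.

**Seating:** I slid each weight in until its slot end touched the stem, backed off about 3 mm to centre it, and lowered it until it made contact. The contact heights rose about 8 mm per weight, as expected for weights lying flat.

**Centring:** The first weight was measured at about 1.5 mm from the centre. The other four are centred by contact and by eye in the wrist pictures, not measured again.

**Slots:** In the last wrist picture the tabs stand at about 19, 89, 155, 228 and 304°. The smallest gap is about 66°, above the required sixth of a turn (60°).

**Drawer:** The handle moved about 150 mm from the open stop and met firm resistance. The last top picture shows the drawer front closed and the other wares where they were.

**Disagreements and problems:**
- **Camera:** Some wrist-camera position estimates differed by up to 5 mm, so I relied on contact rather than the pictures for the final fit.
- **Wrist limit:** Early on, the last joint hit its range limit and tilted the tool. Straightening it above the table cost about 20 s, and the force readings showed no contact.
- **Side view:** The last side picture was too coarse to confirm by eye that every weight lies flat.

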